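# Load and clamp a rubber heel mould

## Robot

A 6-joint arm with a two-finger parallel gripper is mounted at the origin on the work surface. World frame = base frame: x ahead of the robot, y to its left, z up, the work surface at z = 0. Lengths are in m, angles in rad, forces in N, time in s.
With the tool pointing down it reaches from about 0.3 to 0.825 m from the base axis. Payload 5.4 kg.
Tool frame: the origin (TCP) lies on the centre line of the jaws, within the pads' length; the fingertips stand 19 mm ahead of it and the grasp point (between the pads) is the TCP; y points along the fingers, x is the direction in which the jaws open and shut, and the axes are right-handed (so a half turn about y gives the same grasp; the last joint's range is limited). The gripper opens to 92 mm and grips with 3 to 60 N. Pads are 20 mm wide; open, the fingers measure 128 mm over their backs; the gripper's body (75 mm by 189 mm) begins 69 mm behind the grasp point.
Start: joints at [1.135, 0.158, 1.597, -0, 1.386, -0.21], TCP at [0.129, 0.56, 0.234] pointing down, gripper open.
Joint ranges: [-2.91, 2.91], [-0.94, 2.29], [0.18, 2.7], [-1.29, 4.43], [0.17, 2.64], [-3, 3]. Speed limits (rad/s): [2.57, 2.57, 3.14, 3.14, 3.14, 3.14].

## Interface

Orientations are given as a unit quaternion [w, x, y, z].
In Python, from cell import manip gives the robot as it stands.
- The arm moves only by the tool jog_arm, never from a script. Its argument "targets" is a list of rows, each a list of 5 numbers: the closure, from 0 (fully open) to 1 (shut), then the shift along the world's x, y, z in cm, then the turn about the world's z in rad. In form: [[gripper, tx, ty, tz, yaw], ...]. A call has 1 to 5 rows; each row is the pose to reach, as a shift and turn from the pose measured when the call began; what a row does not reach only later rows make up. A row lasts 1/12 s, in which the tool goes at most 41.7 mm and 7.16 degrees, less where a joint would pass 70% of its speed; a pose out of reach is approached as far as the arm can. A call with a gripper value outside its range is refused whole. The fingers move at their own pace and stop on an object; "grip_force" is the grip in N (left out, the last holds). Time passes only in rows, so rows that repeat a pose let the fingers close. It gives the time, the measured TCP pose, the force and the opening at its end, in the units of the state.
- manip.sense(): the state, without advancing time (a new reading comes with each control period).
- manip.snapshot(name): name is "scene" or "top" or "wrist"; returns a dict with "color" (400x640x3 uint8, red, green, blue), "fx", "fy", "cx", "cy" (pixels), "rvec" (rotation vector, rad) and "tvec" (3), from world to camera coordinates, as OpenCV has them. Camera axes: x right, y down, z forward; pixel columns grow to the right and rows downward; lengths in m; the calibration is good to about 2 mm. A picture is of the moment at which its call begins. There is no depth.
- manip.job_done(): hands the job in, once; it reports no verdict.
The state is a dict: "t": time; "joint_positions": joint angles; "qd": joint speeds; "tau": joint torques, N m; "position": TCP position; "tool_rot": TCP orientation; "force": force on the tool from outside, world axes, zero at the start; "ft_torque": the same for the moment, N m; "opening": finger opening in m.
Only numpy, scipy, OpenCV 4.12 (cv2) and the standard library are available. Lean on these libraries where they do the work, as an engineer would, in place of code of your own. Each camera call takes 0.05 s, during which the arm holds its last target.

## Task

Swing the hinged frame of the empty heel mould right open, past upright, so that it stands by itself, and lay every rubber heel blank from the board into a free recess, round end towards the hinge. Then lower the upper mould half over the two locating pins until it rests flush, swing the frame down gently until it is fully closed, without letting it drop, and only then turn both winged clamp screws a quarter turn clockwise, fully home, so that they hold the frame. Leave the wax tin, the scraper and the shoe last where they are.

Things in the scene. Friction and masses are not known exactly. Their poses are not given: they have to be found in the camera images.
- mould: fixed heel mould: green carrier 268 x 244 x 30 mm bearing the aluminium lower mould half, 176 x 208 mm, flat top face at z 50 mm. Origin on the table under the middle of the lower half; x points from the front (clamps, robot side) to the hinge, y left, z up; yaw within 9 degrees of the world's. Four D-shaped recesses, 66 x 58 mm, 7 mm deep, round end to +x, 3 mm play all round
- pin_left (a point): top of the left one of two locating pins: steel, 12 mm thick, cone tipped, standing 16 mm out of the mould's flat face at mould x 0, y +84 and y -84 mm (tops at z 66 mm)
- cheek_left (a point): middle of the top of the left one of two guide cheeks: upright dark steel plates 56 (x) x 10 mm (y), part of the mould, at mould x -114, y +113 and y -113 mm, tops at z 104 mm. Their inner faces are 38 mm from the clamp screws' axes, 6 mm clear of the wing tips
- recess0 (a point): where the middle of a blank (half-way up) is once seated in the front left recess, 54 mm above the table; recess floor 43 mm above it; axes as the mould's
- recess1 (a point): where the middle of a blank (half-way up) is once seated in the front right recess, 54 mm above the table; recess floor 43 mm above it; axes as the mould's
- recess2 (a point): where the middle of a blank (half-way up) is once seated in the rear left recess, 54 mm above the table; recess floor 43 mm above it; axes as the mould's
- recess3 (a point): where the middle of a blank (half-way up) is once seated in the rear right recess, 54 mm above the table; recess floor 43 mm above it; axes as the mould's
- blank0_mid (a point): middle (half-way up) of a loose D-shaped dark rubber heel blank, 60 (x) x 52 (y) x 22 mm thick, 65 g, flat on the board. +x is its round end (26 mm radius), the -x end is square; straight sides at y +-26 from x -30 to +4 mm. Seated, its top is 15 mm above the mould's face. 2 to 4 are present (absent: None), all alike; any fits any recess, only with the round end to the hinge
- blank1_mid (a point): middle (half-way up) of a loose D-shaped dark rubber heel blank, 60 (x) x 52 (y) x 22 mm thick, 65 g, flat on the board. +x is its round end (26 mm radius), the -x end is square; straight sides at y +-26 from x -30 to +4 mm. Seated, its top is 15 mm above the mould's face. 2 to 4 are present (absent: None), all alike; any fits any recess, only with the round end to the hinge
- blank2_mid (a point): middle (half-way up) of a loose D-shaped dark rubber heel blank, 60 (x) x 52 (y) x 22 mm thick, 65 g, flat on the board. +x is its round end (26 mm radius), the -x end is square; straight sides at y +-26 from x -30 to +4 mm. Seated, its top is 15 mm above the mould's face. 2 to 4 are present (absent: None), all alike; any fits any recess, only with the round end to the hinge
- blank3_mid (a point): middle (half-way up) of a loose D-shaped dark rubber heel blank, 60 (x) x 52 (y) x 22 mm thick, 65 g, flat on the board. +x is its round end (26 mm radius), the -x end is square; straight sides at y +-26 from x -30 to +4 mm. Seated, its top is 15 mm above the mould's face. 2 to 4 are present (absent: None), all alike; any fits any recess, only with the round end to the hinge
- upper_rib (a point): middle of the lifting rib, 14 (x) x 70 (y) x 28 mm high, of the loose upper mould half: aluminium plate 154 x 150 x 20 mm, 196 mm over its y ears, about 780 g. Point 34 mm above its underside; 84 mm above the table over the mould's middle when flush. 15 mm holes in the ears at y +-84 mm take the pins; pockets below take the blanks. Fits either way round. Lies flat on board_b
- upper: the upper mould half itself; origin in the middle of its underside, axes as upper_rib
- frame (a joint): angle of the hinged clamping frame (aluminium, 180 x 210 x 10 mm, 750 g, window for the rib), rad: 0 closed on its stop (underside 71, top 81 mm above the table), as at the start; 1.57 upright; open stop at 1.7. Opening turns it up and away from the robot. Slight friction and damping; let go below upright it falls shut at nearly 2 rad/s, past upright it stays open
- frame_handle (a point): middle of the frame's handle: round bar 12 mm thick, 60 mm long along the mould's y, a leg at each end, 232 mm from the hinge axis (along y at mould x +100, z 76 mm) and 40 mm off the frame's front edge. Closed, it is at mould x -132, z 76 mm (46 mm above the carrier); open, it is the topmost part, 0.3 m up. Axes turn with the frame
- clamp_left (a joint): angle of the left winged clamp screw, rad: 0 wings along the mould's y (open), grows clockwise from above, stop at 1.6; near 1.57 the wings lie along the mould's x and the tongue below them holds the frame. Starts within 0.25 of 0, takes about 0.12 N m to turn, stays where left
- clamp_right (a joint): angle of the right winged clamp screw, rad: 0 wings along the mould's y (open), grows clockwise from above, stop at 1.6; near 1.57 the wings lie along the mould's x and the tongue below them holds the frame. Starts within 0.25 of 0, takes about 0.12 N m to turn, stays where left
- wing_left (a point): middle of the wings of the left clamp screw, on its vertical axis (mould x -112, y +70, z 102 mm). The wings are a flat upright bar 64 long x 10 thick x 24 mm high (z 90 to 114 mm); this point's own y axis runs along the wings and turns with them. The closed frame's front edge is 20 mm behind the axis, its top 9 mm below the wings
- wing_right (a point): middle of the wings of the right clamp screw, on its vertical axis (mould x -112, y -70, z 102 mm). The wings are a flat upright bar 64 long x 10 thick x 24 mm high (z 90 to 114 mm); this point's own y axis runs along the wings and turns with them. The closed frame's front edge is 20 mm behind the axis, its top 9 mm below the wings
- tin: bystander: round wax tin, 64 mm across, 55 mm high; origin at its underside
- scraper: bystander: scraper with a wooden handle, 200 mm long, lying beyond the mould; origin at its middle, underside
- last: bystander: pale plastic shoe last, 250 mm long, 100 mm high, lying beyond the mould; origin at its middle, underside
- board_a: flat plywood board 260 x 240 x 6 mm, fixed, left or right of the mould; the blanks lie on it (top at 6 mm). Origin under its middle
- board_b: the same on the other side; the upper mould half lies on it
There are look-alikes about, which are no part of the job. Leave any pink or turquoise look-alike of the part that bears blank1_mid alone.

How it is judged:
On the way, in this order (a step that is already met when the one before it is completed fails the run):
1. the hinged frame stands open past upright (value of joint frame above 1.58 rad), for 0.2 s.
2. every blank lies seated in a recess (angle between each of blank0_mid, blank1_mid, blank2_mid, blank3_mid's own z axis and vertical below 0.08 rad and (distance between blank0_mid and recess0 below 0.0065 m or distance between blank0_mid and recess1 below 0.0065 m or distance between blank0_mid and recess2 below 0.0065 m or distance between blank0_mid and recess3 below 0.0065 m) and (distance between blank1_mid and recess0 below 0.0065 m or distance between blank1_mid and recess1 below 0.0065 m or distance between blank1_mid and recess2 below 0.0065 m or distance between blank1_mid and recess3 below 0.0065 m) and (distance between blank2_mid and recess0 below 0.0065 m or distance between blank2_mid and recess1 below 0.0065 m or distance between blank2_mid and recess2 below 0.0065 m or distance between blank2_mid and recess3 below 0.0065 m) and (distance between blank3_mid and recess0 below 0.0065 m or distance between blank3_mid and recess1 below 0.0065 m or distance between blank3_mid and recess2 below 0.0065 m or distance between blank3_mid and recess3 below 0.0065 m)), for 0.2 s.
3. the upper half rests flush over both pins (all of step 2 and z of upper_rib in the frame of mould between 0.08 and 0.0865 m and horizontal distance between upper_rib and mould below 0.005 m and angle between the z axis of upper_rib and the z axis of mould, either way round below 0.02 rad), for 0.2 s.
4. the hinged frame is closed on its stop (z of upper_rib in the frame of mould between 0.08 and 0.0865 m and horizontal distance between upper_rib and mould below 0.005 m and angle between the z axis of upper_rib and the z axis of mould, either way round below 0.02 rad and value of joint frame below 0.025 rad), for 0.2 s.
5. both clamp screws are turned home (value of joint frame below 0.025 rad and value of joint each of clamp_left, clamp_right above 1.4 rad), for 0.2 s.
At the end, for the whole second after the job is handed in: every blank present is seated in a recess (middle within 6.5 mm of its seated place, flat within 5 degrees), the upper half is flush over the pins (within 2.5 mm of height, 5 mm sideways), the frame is closed within 0.025 rad, both clamp screws are turned past 1.4 rad, and all is at rest (all of step 3 and all of step 5 and linear speed of upper below 0.02 m/s); the robot touches nothing.
It fails at once if the frame slams: it moves faster than 0.9 rad/s in the last 0.15 rad before its stop (value of joint frame below 0.15 rad and velocity of joint frame below -0.9 rad/s).
It fails at once if the upper half is dropped onto the mould (over 0.4 m/s within 40 mm of its seat) (horizontal distance between upper_rib and mould below 0.03 m and z of upper_rib in the frame of mould below 0.124 m and linear speed of upper above 0.4 m/s).
It fails at once if a clamp screw is turned (past 0.8 rad) while the frame is still open (value of joint frame above 0.1 rad and value of joint any of clamp_left, clamp_right above 0.8 rad).
It fails at once if the wax tin, the scraper or the shoe last is moved by more than 40 mm or tipped over (distance of any of tin, scraper, last from where it was at the start of the episode above 0.04 m or angle between any of tin, last's own z axis and vertical above 0.5 rad).
Of blank0, blank1, blank2, blank3 only 2 to 4 are there at a start; the rules pass over those that are not, and their reading is None.
At some moment in a run one of blank0, blank1, blank2, blank3 may be knocked a few centimetres aside while the robot is not near it.
It also fails if it takes over 210 s, if anything falls off the work surface, if the arm or the gripper's body presses on something with over 40 N, if the wrist force passes 120 N, or if a joint passes its speed limit or range.

## Working session

There is one attempt and no reset: what is moved stays moved. The work goes in short steps, Python scripts to look and compute and a tool call to move; the robot and the scene stay as the last step left them, time stands still between calls to the robot, and variables do not carry over. Pictures are saved under pics/ and viewed, and the job is handed in when it is done.

Besides the shell and the picture viewer there is one more tool, called after "Call:" as a command line: name --pt "numbers of a row" for each row, then --argument value for the rest. jog_arm: Moves the arm, as the interface text tells. Its arguments: {"type":"object","properties":{"targets":{"type":"array"},"grip_force":{"type":"number"}},"required":["targets"]}

```bash
ls -la; mkdir -p pics
cat > h.py <<'E'
import numpy as np, cv2
from cell import manip
def snap(name, fn=None):
    s=manip.snapshot(name)
    if fn: cv2.imwrite('pics/'+fn+'.png', cv2.cvtColor(s['color'],cv2.COLOR_RGB2BGR))
    return s
def cam(s):
    R=cv2.Rodrigues(np.array(s['rvec'],float))[0]; t=np.array(s['tvec'],float).ravel()
    K=np.array([[s['fx'],0,s['cx']],[0,s['fy'],s['cy']],[0,0,1]])
    return K,R,t
def plane(s,uv,z):
    K,R,t=cam(s); uv=np.atleast_2d(np.array(uv,float))
    C=-R.T@t
    d=(R.T@(np.linalg.inv(K)@np.c_[uv,np.ones(len(uv))].T)).T
    return C+d*((z-C[2])/d[:,2])[:,None]
def proj(s,P):
    K,R,t=cam(s); P=np.atleast_2d(np.array(P,float))
    c=(R@P.T).T+t; p=(K@c.T).T
    return p[:,:2]/p[:,2:]
def tri(ss,uvs):
    A=np.zeros((3,3));b=np.zeros(3);rs=[]
    for s,uv in zip(ss,uvs):
        K,R,t=cam(s);C=-R.T@t
        d=R.T@(np.linalg.inv(K)@np.array([uv[0],uv[1],1.]));d/=np.linalg.norm(d)
        M=np.eye(3)-np.outer(d,d);A+=M;b+=M@C;rs.append((M,C))
    X=np.linalg.solve(A,b)
    return X,[np.linalg.norm(M@(X-C)) for M,C in rs]
E
python3 - <<'E'
from h import *
for n in ['scene','top','wrist']:
    s=snap(n,n+'0'); K,R,t=cam(s); print(n,s['fx'],-R.T@t, (R.T@[0,0,1]).round(3))
print(manip.sense())
E
```

```text
total 12
drwxr-xr-x  3 agent agent 4096 Dec  6 22:09 .
drwxr-xr-x 23 root  root  4096 Dec  6 22:08 ..
drwxr-xr-x  2 agent agent 4096 Dec  6 22:09 pics
scene 401.2765275501392 [1.21860832 0.32072614 1.25186838] [-0.504 -0.226 -0.833]
top 415.5986405832019 [ 3.90769763e-01 -1.26371183e-03  1.34846480e+00] [ 0.107 -0.021 -0.994]
wrist 347.19982824179357 [0.04963189 0.57846278 0.38411758] [ 0.277 -0.066 -0.958]
{'t': 0.15, 'joint_positions': array([ 1.13490211e+00,  1.58897854e-01,  1.59789765e+00, -2.46856974e-05,
        1.38620447e+00, -2.10096350e-01]), 'qd': array([ 0.00210713,  0.0002207 , -0.00394177,  0.00175082,  0.00127586,
       -0.00115811]), 'tau': array([ 7.08475454e-04, -3.85914302e+01, -3.22436857e+01,  7.02966750e-02,
        3.50314728e-02, -5.30797081e-05]), 'position': array([0.12856836, 0.55998836, 0.23287139]), 'tool_rot': array([-0.55291569,  0.55337497,  0.44004688, -0.44092985]), 'force': array([ 0.44794884,  0.24874515, -0.52709478]), 'ft_torque': array([-0.0146123 , -0.05292116,  0.02584741]), 'opening': 0.0918799743849507}
```

View pics/scene0.png

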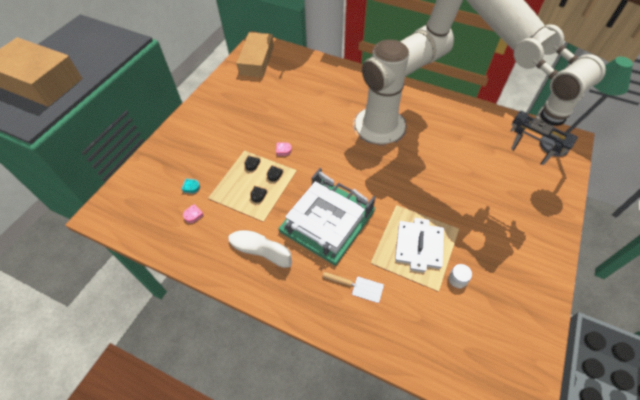

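View pics/top0.png

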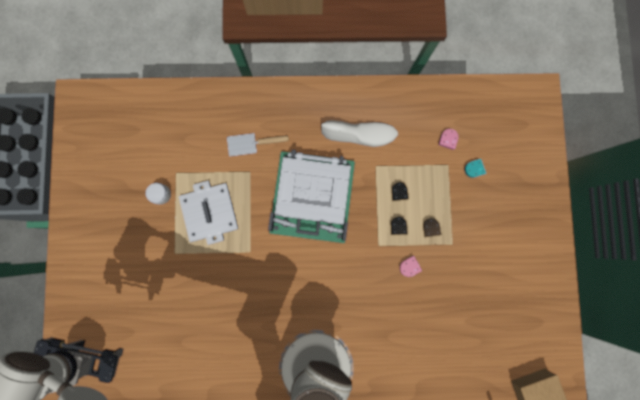

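View pics/wrist0.png

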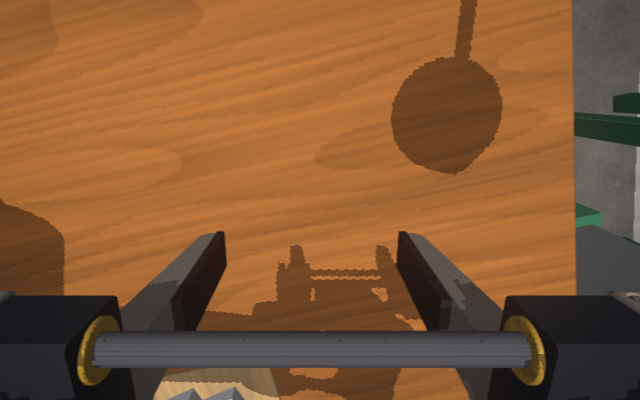

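Run:
```python
import cv2
t=cv2.imread('pics/top0.png'); s=cv2.imread('pics/scene0.png')
cv2.imwrite('pics/c1.png',cv2.resize(t[140:255,255:370],None,fx=5,fy=5,interpolation=cv2.INTER_CUBIC))
cv2.imwrite('pics/c2.png',cv2.resize(s[160:270,265:385],None,fx=5,fy=5,interpolation=cv2.INTER_CUBIC))
a=cv2.resize(t[155:260,365:495],None,fx=4,fy=4,interpolation=cv2.INTER_CUBIC)
cv2.imwrite('pics/c3.png',a)
```

```text
(no output)
```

View pics/c1.png

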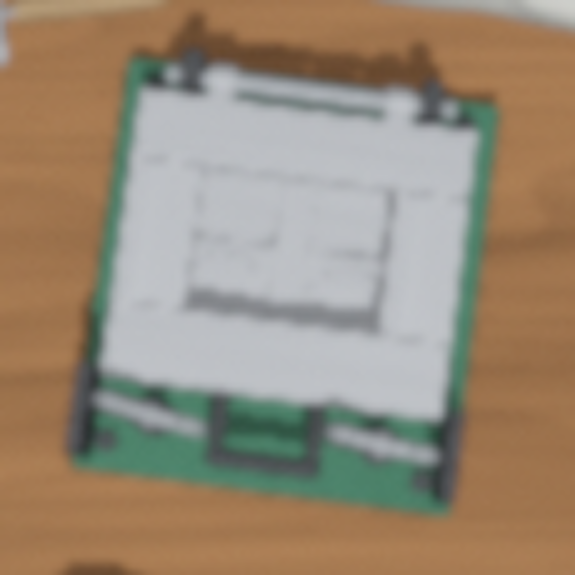

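View pics/c2.png

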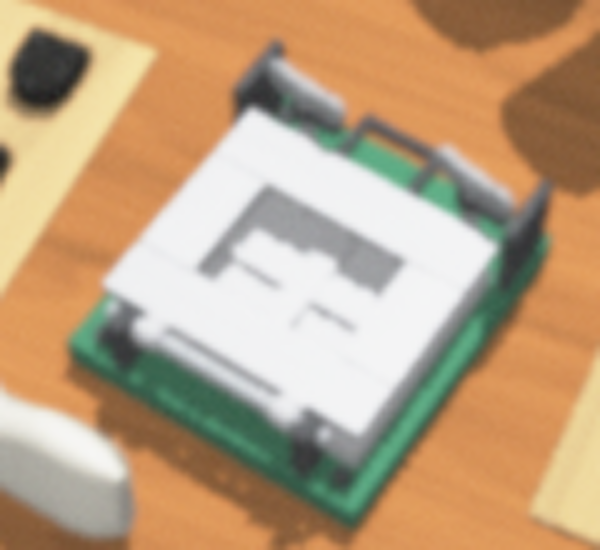

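View pics/c3.png

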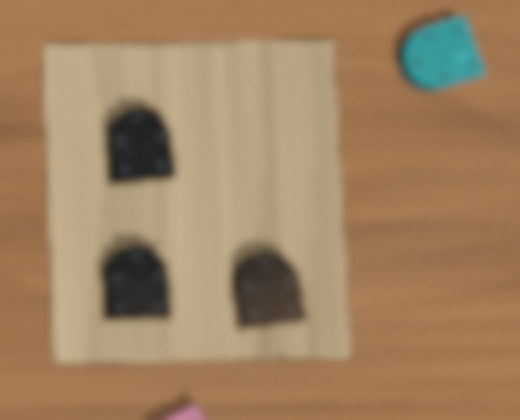

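Run:
```python
from h import *
s=snap('top'); s2=snap('scene')
c=np.array([(133,58),(497,97),(450,512),(75,462)])/5+[255,140]
p=plane(s,c,0.03); print(p.round(3), np.linalg.norm(np.diff(p,axis=0),axis=1), p.mean(0))
f=np.array([(140,88),(478,130),(445,415),(100,372)])/5+[255,140]
p=plane(s,f,0.081); print('frame',p.round(3),np.linalg.norm(np.diff(p,axis=0),axis=1), p.mean(0))
# frame corners by two-view: scene
g=np.array([(250,108),(497,243),(360,440),(105,285)])/5+[265,160]  # FL, FR, RR, RL? scene
# top order RL? : image left=+y
for a,b,n in [(f[3],g[1],'frontleft'),(f[2],g[0],'frontright'),(f[0],g[2],'rearleft'),(f[1],g[3],'rearright')]:
    print(n,tri([s,s2],[a,b]))
h=np.array([(215,460),(318,470)])/5+[255,140]; print('handle',plane(s,h,0.076))
# blanks
img=s['color']; hsv=cv2.cvtColor(img,cv2.COLOR_RGB2HSV)
m=(img.max(2)<75).astype(np.uint8); m[:,:370]=0;m[:,460:]=0;m[:160]=0;m[250:]=0
n,l,st,ce=cv2.connectedComponentsWithStats(m)
for i in range(1,n):
    if st[i,4]>40:
        ct=cv2.findContours((l==i).astype(np.uint8),0,1)[0][0]
        print(st[i],ce[i],plane(s,ce[i],0.028))
img=s2['color'];m=(img.max(2)<60).astype(np.uint8); m[:150]=0;m[220:]=0;m[:,:215]=0;m[:,300:]=0
n,l,st,ce=cv2.connectedComponentsWithStats(m)
for i in range(1,n):
    if st[i,4]>40: print(st[i],ce[i],plane(s2,ce[i],0.02))
print(plane(s,[(431,227),(208,211)],0.028))
```

```text
[[ 0.682  0.097  0.03 ]
 [ 0.652 -0.137  0.03 ]
 [ 0.387 -0.1    0.03 ]
 [ 0.423  0.136  0.03 ]] [0.23613247 0.26822561 0.23878324] [ 0.53584004 -0.00100926  0.03      ]
frame [[ 0.651  0.089  0.081]
 [ 0.622 -0.12   0.081]
 [ 0.446 -0.095  0.081]
 [ 0.476  0.115  0.081]] [0.21083786 0.1776792  0.21198209] [ 0.5486573  -0.00248657  0.081     ]
frontleft (array([0.47569024, 0.11606   , 0.08125646]), [np.float64(0.0008750575773552787), np.float64(0.0008750575773552703)])
frontright (array([ 0.44466652, -0.09215681,  0.08222897]), [np.float64(0.0024453208973984684), np.float64(0.0024453208973984008)])
rearleft (array([0.65248664, 0.09091349, 0.07354585]), [np.float64(0.0014734084618833814), np.float64(0.0014734084618833146)])
rearright (array([ 0.62085496, -0.11729589,  0.07846498]), [np.float64(0.0028210531122894967), np.float64(0.002821053112289544)])
handle [[ 0.42124608  0.04622472  0.076     ]
 [ 0.4138819  -0.01645002  0.076     ]]
[392 182  16  18 226] [399.07079646 191.04867257] [[ 0.54688273 -0.27827123  0.028     ]]
[391 217  16  17 221] [398.20361991 225.40723982] [[ 0.4367959  -0.27099196  0.028     ]]
[424 219  14  16 154] [429.87662338 225.41558442] [[ 0.4347264  -0.37234823  0.028     ]]
[246 159  13  11  94] [251.40425532 164.03191489] [[ 0.43182302 -0.3762558   0.02      ]]
[269 169  13  12 105] [274.08571429 174.34285714] [[ 0.4386568 -0.2703469  0.02     ]]
[252 189  13  13 113] [257.61061947 194.96460177] [[ 0.54992899 -0.2782177   0.02      ]]
[[ 0.42961524 -0.3757005   0.028     ]
 [ 0.49452214  0.33181836  0.028     ]]
```

```bash
cat >> h.py <<'E'
from scipy.spatial.transform import Rotation as Ro
def tool():
    q=manip.sense(); w=q['tool_rot']; R=Ro.from_quat([w[1],w[2],w[3],w[0]]).as_matrix()
    return q,R
def st():
    q,R=tool(); print('t',round(q['t'],2),'p',np.array(q['position']).round(4),'jawyaw',round(np.arctan2(R[1,0],R[0,0]),3),'op',round(q['opening'],4),'F',np.array(q['force']).round(1),'j',np.array(q['joint_positions']).round(2),'ydown',R[:,1].round(3))
E
python3 - <<'E'
from h import *
q,R=tool(); print(R.round(3)); st()
s=snap('wrist'); K,Rc,t=cam(s); C=-Rc.T@t; print(R.T@(C-q['position']), (R.T@Rc.T).round(3))
E
```

```text
[[ 0.224 -0.    -0.975]
 [ 0.975 -0.001  0.224]
 [-0.001 -1.     0.   ]]
t 0.25 p [0.1286 0.5601 0.2331] jawyaw 1.345 op 0.0919 F [-0.5 -0.4  0.1] j [ 1.13  0.16  1.6   0.    1.39 -0.21] ydown [-0.    -0.001 -1.   ]
[ 0.00016439 -0.15136313  0.08109336] [[ 1.    -0.001 -0.   ]
 [ 0.    -0.286  0.958]
 [-0.001 -0.958 -0.286]]
```

Call:
jog_arm --pt "0 1.9 -3.5 0.5 0.02" --pt "0 3.8 -7 1 0.04" --pt "0 5.7 -10.5 1.5 0.06" --pt "0 7.6 -14 2 0.085" --pt "0 9.5 -17.5 2.5 0.085"

```text
t: 0.72
position: [0.224, 0.3836, 0.2584]
tool_rot: [-0.533, 0.534, 0.464, -0.464]
force: [0.7, 0.5, -0.2]
opening: 0.0921
```

Call:
jog_arm --pt "0 1.9 -3.5 0.5 0" --pt "0 3.8 -7 1 0" --pt "0 5.7 -10.5 1.5 0" --pt "0 7.6 -14 2 0" --pt "0 9.5 -17.5 2.5 0"

```text
t: 1.13
position: [0.3193, 0.2069, 0.2838]
tool_rot: [-0.533, 0.534, 0.464, -0.464]
force: [0.8, 0.2, 0.6]
opening: 0.0918
```

Call:
jog_arm --pt "0 1.9 -3.5 0.5 0" --pt "0 3.8 -7 1 0" --pt "0 5.7 -10.5 1.5 0" --pt "0 7.6 -14 2 0" --pt "0 9.5 -17.5 2.5 0"

```text
t: 1.55
position: [0.4148, 0.0298, 0.3093]
tool_rot: [-0.533, 0.534, 0.465, -0.464]
force: [0.7, 0.2, 0.2]
opening: 0.0916
```

Run:
```python
from h import *
st(); s=snap('wrist','w1'); st()
```

```text
t 1.55 p [0.4148 0.0298 0.3093] jawyaw 1.432 op 0.0916 F [0.7 0.2 0.2] j [-0.22 -0.32  1.9   0.    1.56 -1.65] ydown [ 0.002 -0.    -1.   ]
t 1.6 p [0.4176 0.0242 0.31  ] jawyaw 1.426 op 0.0915 F [-0.2 -4.   0.8] j [-0.23 -0.31  1.89 -0.    1.56 -1.66] ydown [ 0.004 -0.005 -1.   ]
```

View pics/w1.png

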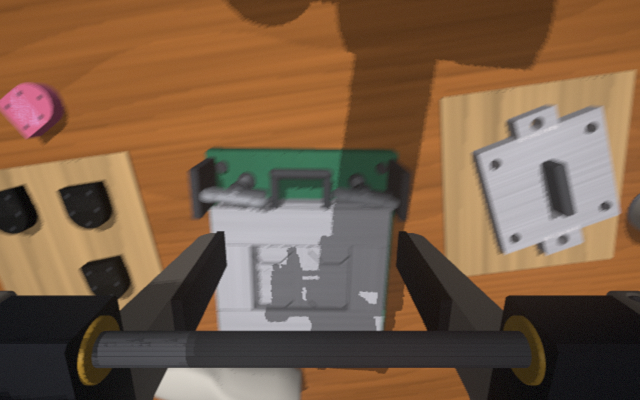

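Run:
```python
from h import *
s=snap('wrist','w2'); st()
im=cv2.imread('pics/w2.png')
cv2.imwrite('pics/w2a.png',cv2.resize(im[140:330,180:420],None,fx=3.3,fy=3.1,interpolation=cv2.INTER_CUBIC)); 
yaw=-0.14;o=np.array([0.549,-0.003])
def M(x,y,z): c,s_=np.cos(yaw),np.sin(yaw); return [o[0]+c*x-s_*y,o[1]+s_*x+c*y,z]
for n,P in dict(handle=M(-.132,0,.076),wl=M(-.112,.07,.114),wr=M(-.112,-.07,.114),cl=M(-.114,.113,.104),cr=M(-.114,-.113,.104),ffl=M(-.092,.105,.081),ffr=M(-.092,-.105,.081),cfl=M(-.142,.122,.03),cfr=M(-.142,-.122,.03)).items(): print(n,proj(s,P).round(1))
```

```text
t 1.65 p [0.4161 0.0275 0.3094] jawyaw 1.425 op 0.0922 F [-0.7  0.7 -1.4] j [-0.22 -0.32  1.9  -0.    1.56 -1.65] ydown [ 0.002 -0.002 -1.   ]
handle [[304.3 166.5]]
wl [[370.8 192.9]]
wr [[236.6 193.4]]
cl [[409.8 188.2]]
cr [[198.4 189. ]]
ffl [[396.  201.2]]
ffr [[213.5 201.9]]
cfl [[402.9 150.4]]
cfr [[207.6 151.3]]
```

View pics/w2a.png

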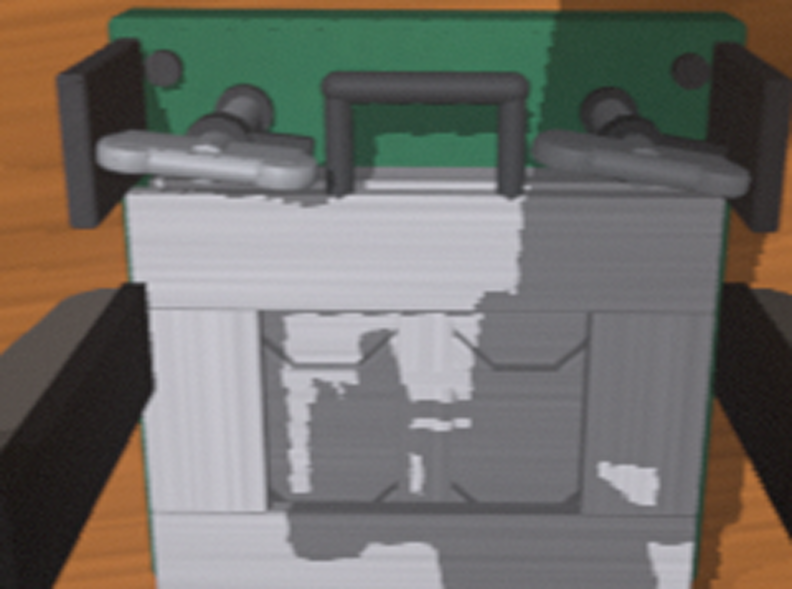

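Call:
jog_arm --pt "0.6 0 0 0 0" --pt "0.6 0 0 0 0"

```text
t: 1.82
position: [0.4159, 0.0277, 0.3093]
tool_rot: [-0.534, 0.536, 0.462, -0.462]
force: [-0.5, 0.5, -0.4]
opening: 0.0807
```

```bash
cat >> h.py <<'E'
import pickle
def save(s,fn): pickle.dump(s,open('pics/'+fn+'.pkl','wb'))
def load(fn): return pickle.load(open('pics/'+fn+'.pkl','rb'))
E
python3 - <<'E'
from h import *
st();s=snap('wrist','w3'); save(s,'w3');st()
im=cv2.imread('pics/w3.png')
cv2.imwrite('pics/w3a.png',cv2.resize(im[140:330,180:420],None,fx=3,fy=3,interpolation=cv2.INTER_CUBIC));
E
```

```text
t 1.82 p [0.4159 0.0277 0.3093] jawyaw 1.425 op 0.0807 F [-0.5  0.5 -0.4] j [-0.22 -0.32  1.9  -0.    1.56 -1.65] ydown [ 0.002 -0.002 -1.   ]
t 1.87 p [0.4157 0.0284 0.3092] jawyaw 1.426 op 0.0769 F [0.  0.3 0.2] j [-0.22 -0.32  1.9  -0.    1.56 -1.65] ydown [ 0.002 -0.002 -1.   ]
```

Call:
jog_arm --pt "0.6 0 0 -1 -0.12" --pt "0.6 0 0 -2 -0.24" --pt "0.6 0 0 -3 -0.36" --pt "0.6 0 0 -4 -0.48" --pt "0.6 0 0 -5 -0.6"

```text
t: 2.28
position: [0.4151, 0.03, 0.2587]
tool_rot: [-0.647, 0.649, 0.283, -0.283]
force: [-0.8, -0.4, 0.1]
opening: 0.0435
```

Call:
jog_arm --pt "0.6 0 0 -1 -0.12" --pt "0.6 0 0 -2 -0.24" --pt "0.6 0 0 -3 -0.36" --pt "0.6 0 0 -4 -0.48" --pt "0.6 0 0 -4.5 -0.6"

```text
t: 2.7
position: [0.4138, 0.0318, 0.2123]
tool_rot: [-0.702, 0.703, 0.077, -0.079]
force: [-0.2, 0.3, -0.4]
opening: 0.0369
```

Call:
jog_arm --pt "0.6 0 0 0 -0.12" --pt "0.6 0 0 0 -0.24" --pt "0.6 0 0 0 -0.36" --pt "0.6 0 0 0 -0.36" --pt "0.6 0 0 0 -0.36"

```text
t: 3.12
position: [0.4134, 0.033, 0.2123]
tool_rot: [-0.705, 0.706, -0.048, 0.046]
force: [-0.1, -0.2, -0.1]
opening: 0.0368
```

Run:
```python
from h import *
st();s=snap('wrist','w4'); save(s,'w4');st()
```

```text
t 3.12 p [0.4134 0.033  0.2123] jawyaw -0.134 op 0.0368 F [-0.1 -0.2 -0.1] j [-0.21 -0.26  2.04 -0.    1.36 -0.08] ydown [-0.003 -0.001 -1.   ]
t 3.17 p [0.4135 0.0327 0.2123] jawyaw -0.134 op 0.0368 F [ 0.  -0.1  0.5] j [-0.21 -0.26  2.04 -0.    1.36 -0.08] ydown [-0.003 -0.001 -1.   ]
```

View pics/w4.png

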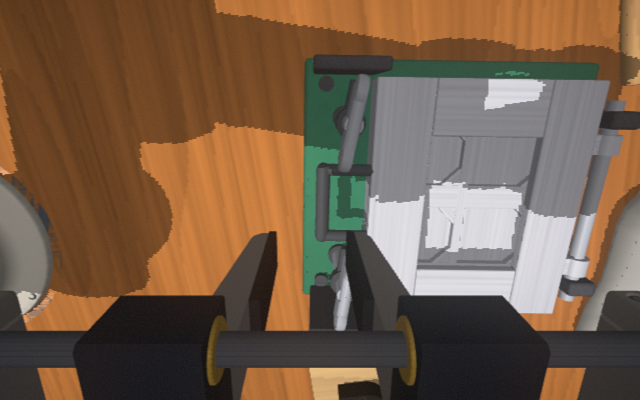

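View pics/w3a.png

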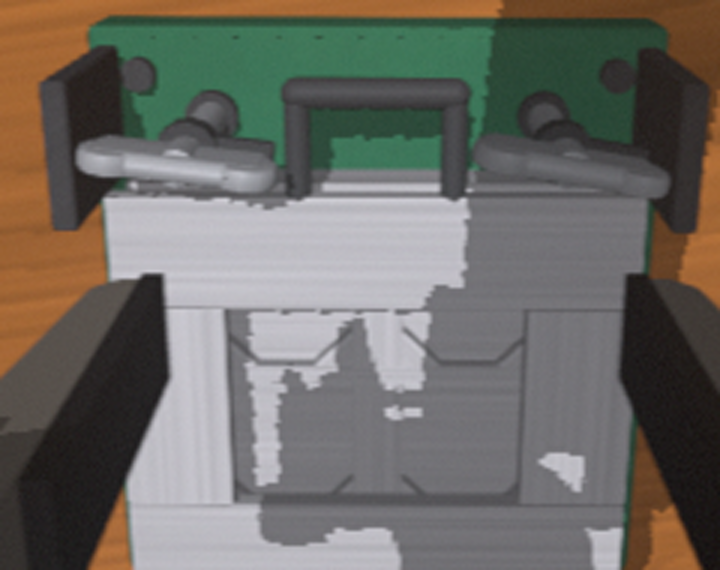

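Run:
```python
from h import *
a=load('w3');b=load('w4');st()
print('handle',tri([a,b],[(305.5,170.7),(322.5,202.5)]))
print(plane(a,[(305.5,170.7)],.076),plane(b,[(322.5,202.5)],.076))
e=plane(b,[(322,167),(324,238)],.076);print('bar ends',e)
# frame front edge z .081
f=plane(a,np.array([(103,195),(653,198)])/3+[180,140],.081);print('frame front corners',f, np.arctan2(*(f[1]-f[0])[[1,0]])-np.pi/2)
fb=plane(b,[(381,76),(366,227)],.081);print(fb,np.arctan2(*(fb[0]-fb[1])[[1,0]]))
```

```text
t 3.17 p [0.4135 0.0327 0.2123] jawyaw -0.134 op 0.0368 F [ 0.  -0.1  0.5] j [-0.21 -0.26  2.04 -0.    1.36 -0.08] ydown [-0.003 -0.001 -1.   ]
handle (array([0.42079109, 0.02022188, 0.07700339]), [np.float64(0.00025218340251817044), np.float64(0.000252183402518198)])
[[0.42081481 0.02033357 0.076     ]] [[0.4209662  0.01971816 0.076     ]]
bar ends [[ 0.42449232  0.05103453  0.076     ]
 [ 0.41810586 -0.01370855  0.076     ]]
frame front corners [[ 0.44435372 -0.08942566  0.081     ]
 [ 0.47632218  0.11936362  0.081     ]] -0.1519335867123559
[[ 0.47850258  0.11694413  0.081     ]
 [ 0.45586334 -0.0060456   0.081     ]] 1.3887598179632072
```

Call:
jog_arm --pt "0.72 0.4 -0.7 -2 -0.014" --pt "0.72 0.75 -1.3 -4 -0.014" --pt "0.72 0.75 -1.3 -7 -0.014" --pt "0.72 0.75 -1.3 -8 -0.014" --pt "0.72 0.75 -1.3 -8 -0.014"

```text
t: 3.58
position: [0.4186, 0.0206, 0.1297]
tool_rot: [0.705, -0.705, 0.055, -0.049]
force: [0.1, -0.5, 0.1]
opening: 0.0256
```

Run:
```python
from h import *
st();s=snap('wrist','w5'); save(s,'w5')
im=cv2.imread('pics/w5.png'); cv2.imwrite('pics/w5a.png',cv2.resize(im[100:340,200:460],None,fx=2.5,fy=2.5))
```

```text
t 3.58 p [0.4186 0.0206 0.1297] jawyaw -0.146 op 0.0256 F [ 0.1 -0.5  0.1] j [-0.24 -0.14  2.11 -0.    1.18 -0.09] ydown [-0.009  0.001 -1.   ]
```

View pics/w5a.png

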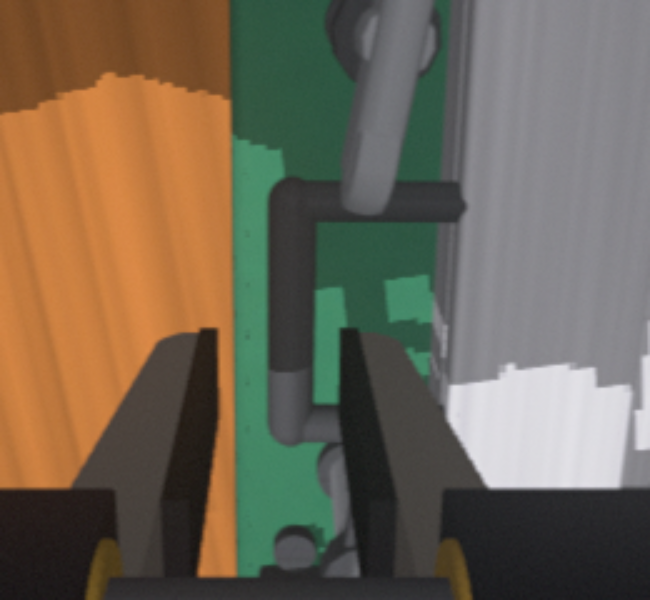

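Call:
jog_arm --pt "0.72 0.25 0 -2.5 0" --pt "0.72 0.3 0 -4.5 0" --pt "0.72 0.3 0 -5.2 0" --pt "0.72 0.3 0 -5.2 0" --grip_force 20

```text
t: 3.97
position: [0.4226, 0.0206, 0.0794]
tool_rot: [0.705, -0.705, 0.054, -0.049]
force: [-0.0, 0.5, 0.7]
opening: 0.0257
```

Call:
jog_arm --pt "1 0 0 0 0" --pt "1 0 0 0 0" --pt "1 0 0 0 0" --grip_force 20

```text
t: 4.22
position: [0.4213, 0.0208, 0.0807]
tool_rot: [0.705, -0.705, 0.055, -0.047]
force: [-9.3, 2.0, 7.7]
opening: 0.011
```

Run:
```python
from h import *
st()
q,R=tool()
p=q['position']; c,s=np.cos(-.149),np.sin(-.149)
r=.232
for k in range(0,18):
    a=k*0.1
    d=r*(1-np.cos(a)); print(round(a,2), (100*np.array([c*d,s*d,r*np.sin(a)])).round(1))
```

```text
t 4.22 p [0.4213 0.0208 0.0807] jawyaw -0.145 op 0.011 F [-9.3  2.   7.7] j [-0.24 -0.05  2.14 -0.    1.06 -0.09] ydown [-0.011  0.001 -1.   ]
0.0 [ 0. -0.  0.]
0.1 [ 0.1 -0.   2.3]
0.2 [ 0.5 -0.1  4.6]
0.3 [ 1.  -0.2  6.9]
0.4 [ 1.8 -0.3  9. ]
0.5 [ 2.8 -0.4 11.1]
0.6 [ 4.  -0.6 13.1]
0.7 [ 5.4 -0.8 14.9]
0.8 [ 7.  -1.  16.6]
0.9 [ 8.7 -1.3 18.2]
1.0 [10.5 -1.6 19.5]
1.1 [12.5 -1.9 20.7]
1.2 [14.6 -2.2 21.6]
1.3 [16.8 -2.5 22.4]
1.4 [19.  -2.9 22.9]
1.5 [21.3 -3.2 23.1]
1.6 [23.6 -3.5 23.2]
1.7 [25.9 -3.9 23. ]
```

Call:
jog_arm --pt "1 0.1 0 1.2 0" --pt "1 0.1 0 2.3 0" --pt "1 0.3 0 3.5 0" --pt "1 0.5 -0.1 4.6 0" --pt "1 0.5 -0.1 4.6 0"

```text
t: 4.63
position: [0.426, 0.02, 0.1288]
tool_rot: [0.705, -0.705, 0.055, -0.047]
force: [-4.9, 0.4, -1.8]
opening: 0.0115
```

Run:
```python
from h import *
st();snap('wrist','w6')
```

```text
t 4.63 p [0.426  0.02   0.1288] jawyaw -0.145 op 0.0115 F [-4.9  0.4 -1.8] j [-0.24 -0.12  2.09 -0.    1.18 -0.09] ydown [-0.012  0.001 -1.   ]
```

View pics/w6.png

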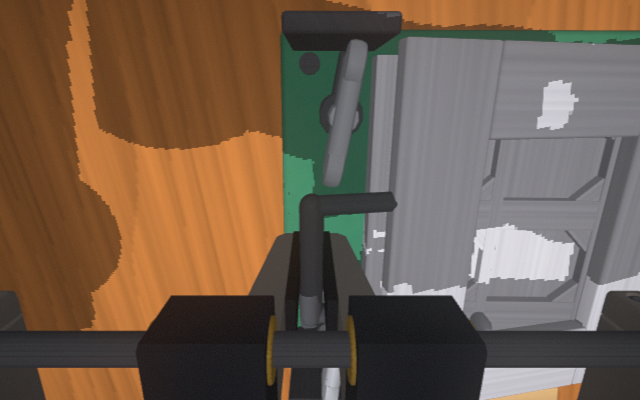

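Call:
jog_arm --pt "1 0.5 -0.1 2.3 0" --pt "1 1.3 -0.2 4.4 0" --pt "1 2.3 -0.3 6.5 0" --pt "1 3.5 -0.5 8.5 0" --pt "1 4.9 -0.7 10.3 0"

```text
t: 5.1
position: [0.4742, 0.0127, 0.232]
tool_rot: [-0.705, 0.706, -0.056, 0.046]
force: [-1.9, -2.0, -6.8]
opening: 0.0111
```

Call:
jog_arm --pt "1 1.6 -0.2 1.7 0" --pt "1 3.3 -0.5 3.3 0" --pt "1 5.1 -0.8 4.6 0" --pt "1 7.1 -1.1 5.8 0" --pt "1 9.2 -1.4 6.7 0"

```text
t: 5.52
position: [0.5657, -0.0011, 0.3018]
tool_rot: [-0.705, 0.706, -0.057, 0.045]
force: [-8.5, 0.1, 7.2]
opening: 0.0111
```

Run:
```python
from h import *
st();snap('wrist','w7');snap('scene','s7')
im=cv2.imread('pics/s7.png');cv2.imwrite('pics/s7a.png',cv2.resize(im[90:290,240:440],None,fx=3,fy=3))
```

```text
t 5.52 p [ 0.5657 -0.0011  0.3018] jawyaw -0.144 op 0.0111 F [-8.5  0.1  7.2] j [-0.21  0.11  1.52 -0.    1.53 -0.07] ydown [-0.016 -0.    -1.   ]
```

View pics/s7a.png

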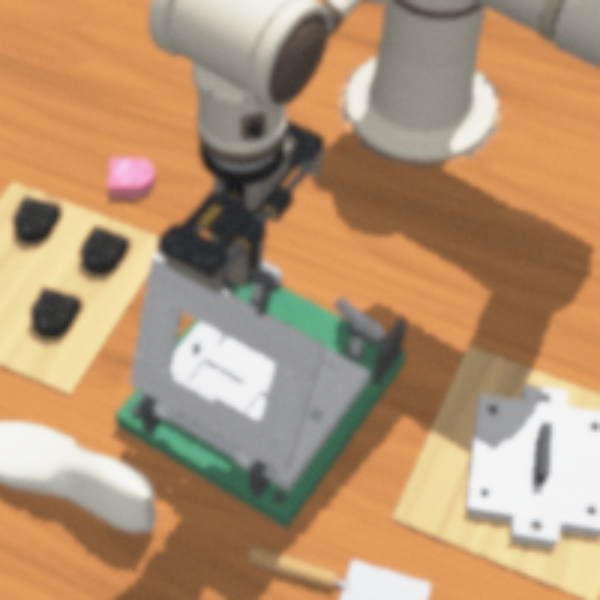

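Call:
jog_arm --pt "1 2.2 -0.3 0.6 0" --pt "1 4.4 -0.7 1.0 0" --pt "1 6.7 -1 1.2 0" --pt "1 9 -1.3 1.2 0" --pt "1 10.6 -1.6 1.1 0"

```text
t: 6.03
position: [0.6761, -0.0177, 0.3161]
tool_rot: [-0.705, 0.706, -0.053, 0.049]
force: [-1.6, 1.3, 1.7]
opening: 0.0116
```

Run:
```python
from h import *
st();snap('wrist','w8')
```

```text
t 6.03 p [ 0.6761 -0.0177  0.3161] jawyaw -0.144 op 0.0116 F [-1.6  1.3  1.7] j [-0.2   0.39  1.15 -0.    1.6  -0.06] ydown [-0.006 -0.001 -1.   ]
```

View pics/w8.png

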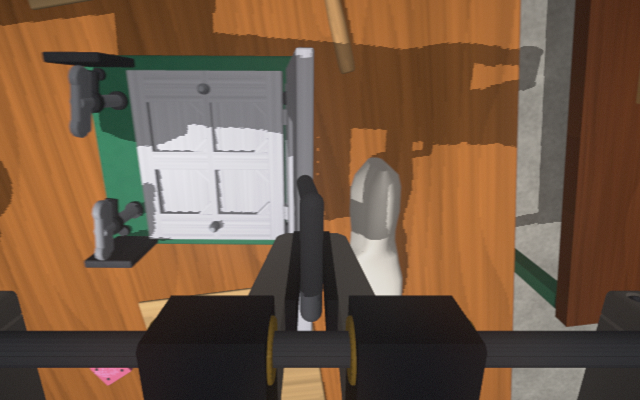

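Call:
jog_arm --pt "0.72 0 0 0 0" --pt "0.72 0 0 0 0" --pt "0.72 0 0 2 0" --pt "0.72 0 0 4 0" --pt "0.72 0 0 6 0"

```text
t: 6.5
position: [0.6774, -0.0179, 0.3765]
tool_rot: [-0.705, 0.705, -0.052, 0.05]
force: [0.8, -0.1, 0.6]
opening: 0.026
```

Run:
```python
from h import *
st();s=snap('wrist','w9');save(s,'w9')
```

```text
t 6.5 p [ 0.6774 -0.0179  0.3765] jawyaw -0.145 op 0.026 F [ 0.8 -0.1  0.6] j [-0.2   0.39  1.04 -0.    1.71 -0.06] ydown [-0.004 -0.    -1.   ]
```

View pics/w9.png

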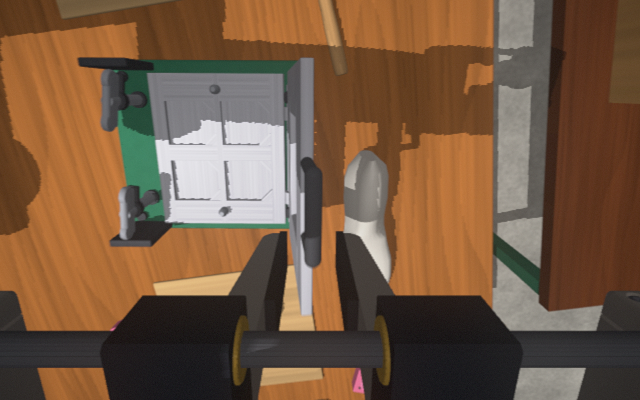

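Call:
jog_arm --pt "0.4 -3 0 0 0.12" --pt "0.2 -7 0 0 0.24" --pt "0 -11 0 0 0.36" --pt "0 -15 0 0 0.48" --pt "0 -19 0 0 0.6"

```text
t: 6.97
position: [0.486, -0.0178, 0.3812]
tool_rot: [-0.688, 0.689, 0.163, -0.16]
force: [-0.1, -1.3, 0.8]
opening: 0.057
```

Call:
jog_arm --pt "0 -2 0.4 -1 0.12" --pt "0 -4 0.8 -2 0.24" --pt "0 -5 1.2 -3 0.36" --pt "0 -5 1.8 -4 0.48" --pt "0 -5 1.8 -5 0.6"

```text
t: 7.38
position: [0.4348, 0.001, 0.3307]
tool_rot: [-0.609, 0.609, 0.362, -0.358]
force: [0.3, -0.2, 0.2]
opening: 0.0902
```

Call:
jog_arm --pt "0 0 0 0 0.12" --pt "0 0 0 0 0.24" --pt "0 0 0 0 0.36" --pt "0 0 0 0 0.36" --pt "0 0 0 0 0.36"

```text
t: 7.8
position: [0.4343, 0.0011, 0.3304]
tool_rot: [0.535, -0.535, -0.464, 0.46]
force: [-0.4, -0.2, -0.6]
opening: 0.0919
```

Run:
```python
from h import *
st();s=snap('wrist','w10');save(s,'w10')
s=snap('top','t10');save(s,'t10');s=snap('scene','s10');save(s,'s10')
im=cv2.imread('pics/t10.png')[130:260,250:480]; cv2.imwrite('pics/t10a.png',cv2.resize(im,None,fx=3.4,fy=3.4,interpolation=2))
```

```text
t 7.8 p [0.4343 0.0011 0.3304] jawyaw 1.425 op 0.0919 F [-0.4 -0.2 -0.6] j [-0.28 -0.27  1.82  0.01  1.59 -1.71] ydown [ 0.004  0.004 -1.   ]
```

View pics/w10.png

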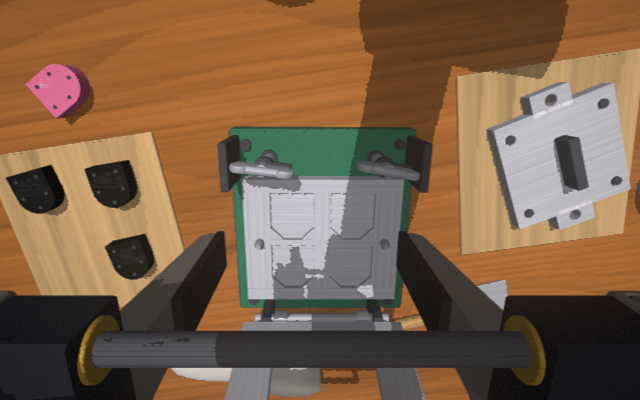

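View pics/t10a.png

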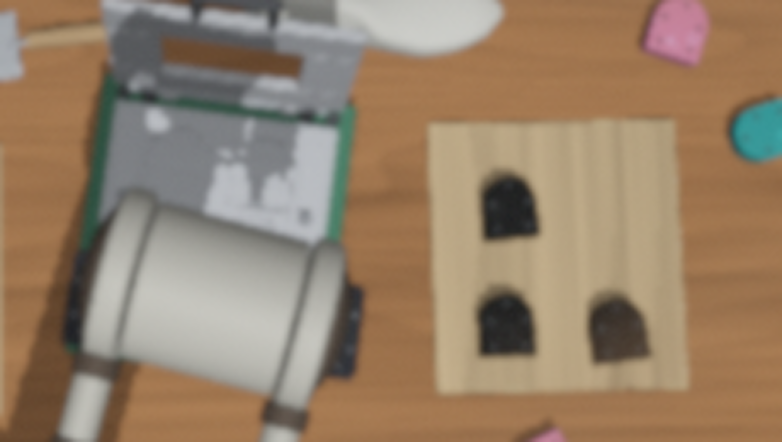

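Run:
```python
import cv2
im=cv2.imread('pics/w10.png'); cv2.imwrite('pics/w10a.png',cv2.resize(im[165:315,225:425],None,fx=4,fy=4,interpolation=2))
cv2.imwrite('pics/w10b.png',cv2.resize(im[120:300,0:190],None,fx=3,fy=3,interpolation=2))
```

View pics/w10a.png

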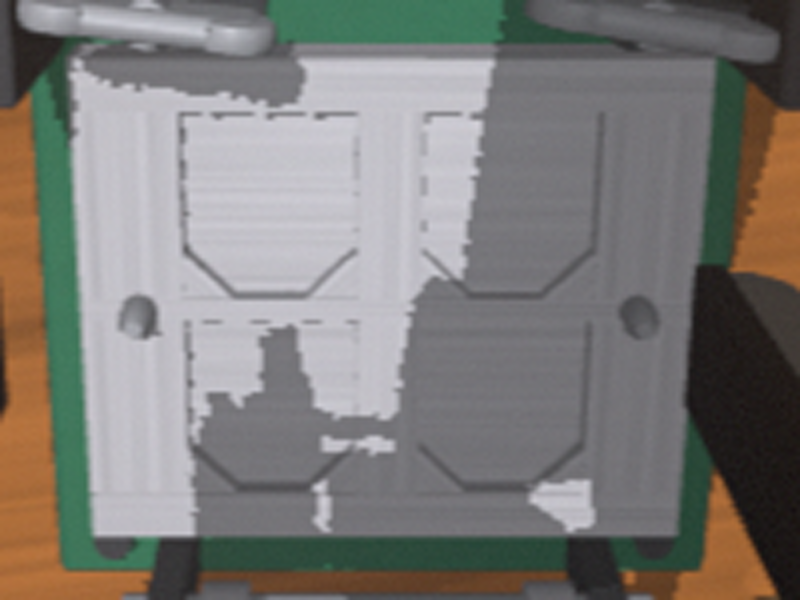

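View pics/w10b.png

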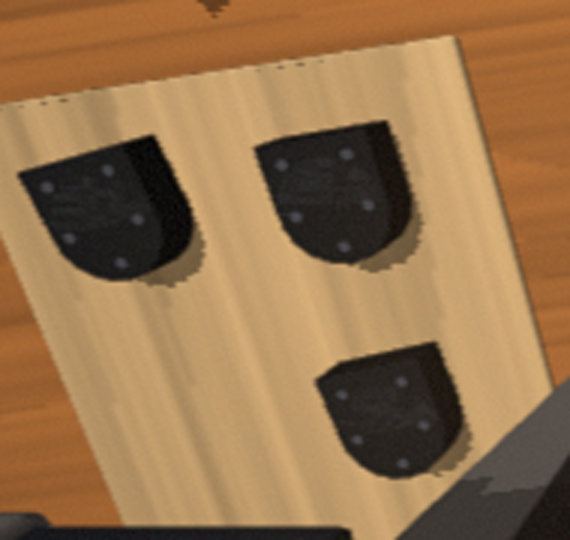

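Run:
```python
from h import *
s=load('w10')
def P(u,z=.05): return plane(s,np.array(u)/4+[225,165],z)[:,:2]
R={'FR':[(180,115),(357,115),(307,297),(235,297)],'FL':[(424,115),(603,115),(543,297),(470,297)],
'RR':[(188,322),(357,322),(307,488),(237,488)],'RL':[(420,322),(590,322),(530,488),(466,488)]}
mid={}
for k,v in R.items():
    p=P(v); sq=(p[0]+p[1])/2; rd=(p[2]+p[3])/2; mid[k]=(sq+rd)/2
    print(k,'mid',mid[k].round(4),'len',np.linalg.norm(sq-rd).round(4),'wid',np.linalg.norm(p[0]-p[1]).round(4),'yaw',np.arctan2(*(rd-sq)[::-1]).round(3),np.arctan2(*(p[1]-p[0])[::-1]).round(3)-1.571)
print('centre',np.mean(list(mid.values()),0))
print('yaw',[ np.arctan2(*(mid['R'+a]-mid['F'+a])[::-1]) for a in 'LR'],[np.arctan2(*(mid[a+'L']-mid[a+'R'])[::-1])-np.pi/2 for a in 'FR'])
print('pitch',np.linalg.norm(mid['RL']-mid['FL']),np.linalg.norm(mid['FL']-mid['FR']))
p=P([(70,55),(716,60),(678,536),(95,536)]);print('plate',p,p.mean(0),np.linalg.norm(np.diff(p,axis=0),axis=1))
p=P([(134,307),(637,307)],.066);print('pins',p,p.mean(0),np.linalg.norm(p[1]-p[0]),np.arctan2(*(p[1]-p[0])[::-1])-np.pi/2)
# blanks rough, top z .028
def Q(u,z=.028): return plane(s,np.array(u)/3+[0,120],z)[:,:2]
for n,(a,b) in dict(A=[(20,173),(155,135)],B=[(255,147),(387,121)],C=[(316,381),(437,343)]).items():
    p=Q([a,b]); m=p.mean(0); d=p[1]-p[0]; print(n,m,np.linalg.norm(d),np.arctan2(d[1],d[0])-np.pi/2)
```

```text
FR mid [ 0.5096 -0.0335] len 0.0641 wid 0.0574 yaw -0.15 -0.1479999999999999
FL mid [0.5213 0.0451] len 0.0642 wid 0.0581 yaw -0.149 -0.1479999999999999
RR mid [ 0.582  -0.0445] len 0.064 wid 0.0574 yaw -0.165 -0.14900000000000002
RL mid [0.5938 0.034 ] len 0.064 wid 0.0578 yaw -0.152 -0.14900000000000002
centre [5.51672120e-01 2.50516063e-04]
yaw [np.float64(-0.15256843633896547), np.float64(-0.15065063023326078)] [np.float64(-0.1485363601983396), np.float64(-0.14929958398023868)]
pitch 0.07333518294459802 0.07950607278836505
plate [[ 0.44871454 -0.08829545]
 [ 0.48087298  0.11620001]
 [ 0.65440986  0.09050101]
 [ 0.62334284 -0.11528983]] [0.55183505 0.00077894] [0.20700859 0.17542943 0.20812264]
pins [[ 0.53117532 -0.08109645]
 [ 0.5554976   0.08103249]] [ 5.43336458e-01 -3.19833280e-05] 0.16394317949949547 -0.1489077008653812
A [ 0.40172604 -0.3724094 ] 0.06604951722069496 0.11679689706305374
B [ 0.4082217  -0.26721389] 0.06129331728766526 0.044288131447666634
C [ 0.51785756 -0.2758038 ] 0.0630887721489763 0.16592961532692097
```

Call:
jog_arm --pt "0 -0.5 -4 -0.6 0.05" --pt "0 -1 -8 -1.2 0.1" --pt "0 -1.5 -12 -1.8 0.145" --pt "0 -2 -16 -2.4 0.145" --pt "0 -2.4 -20 -3 0.145"

```text
t: 8.37
position: [0.41, -0.2007, 0.3005]
tool_rot: [-0.5, 0.5, 0.502, -0.498]
force: [1.0, -0.1, 0.0]
opening: 0.0918
```

Call:
jog_arm --pt "0 0 -4 0 0" --pt "0 0 -8 0 0" --pt "0 0 -11 0 0" --pt "0 0 -11 0 0" --pt "0 0 -11 0 0"

```text
t: 8.78
position: [0.4096, -0.3116, 0.3]
tool_rot: [0.502, -0.501, -0.501, 0.497]
force: [-0.2, 0.8, -0.7]
opening: 0.0919
```

Run:
```python
from h import *
st();s=snap('wrist','w11');save(s,'w11')
im=cv2.imread('pics/w11.png'); cv2.imwrite('pics/w11a.png',im)
```

```text
t 8.78 p [ 0.4096 -0.3116  0.3   ] jawyaw 1.566 op 0.0919 F [-0.2  0.8 -0.7] j [-0.89 -0.04  1.67  0.01  1.51 -2.46] ydown [ 0.003  0.005 -1.   ]
```

View pics/w11.png

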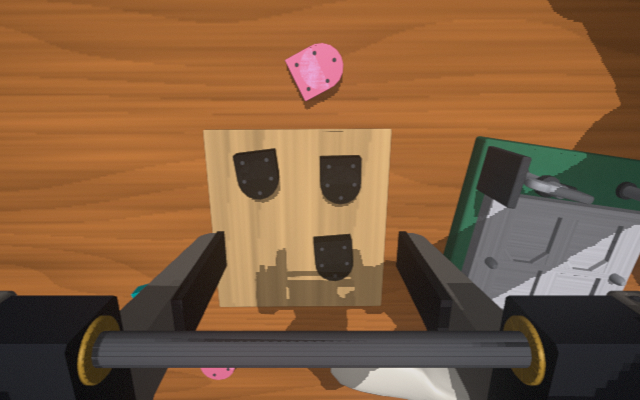

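Run:
```python
import cv2
im=cv2.imread('pics/w11.png'); cv2.imwrite('pics/w11b.png',cv2.resize(im[135:295,215:385],None,fx=4,fy=3.7,interpolation=2))
g=cv2.resize(im[135:295,215:385],None,fx=4,fy=3.7,interpolation=2)
import numpy as np
cv2.imwrite('pics/w11c.png',np.clip(g.astype(float)*2.5,0,255).astype('uint8'))
```

```text
(no output)
```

View pics/w11c.png

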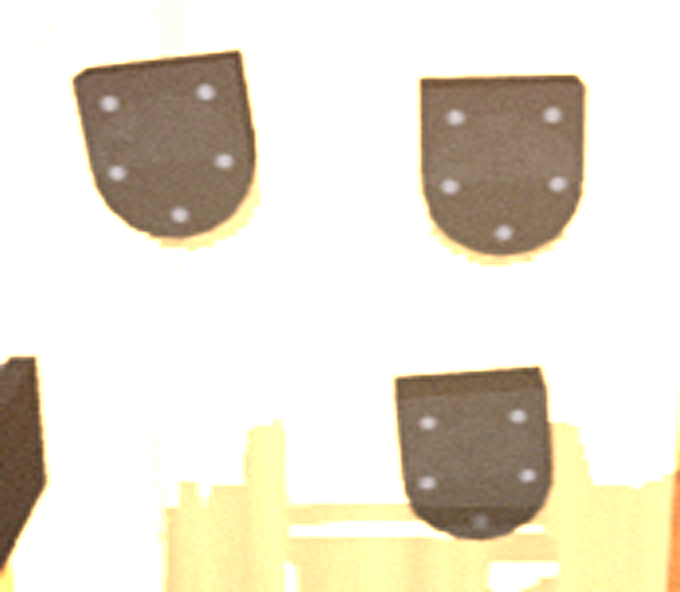

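```bash
cat > bl.py <<'E'
from h import *
def blank(s,d,fx,fy,off,z=.028):
    # d: dots in order sqL? : two square-side, two middle, one round (crop px)
    p=plane(s,np.array(d,float)/[fx,fy]+off,z)[:,:2]
    a=(p[0]+p[1])/2; b=(p[2]+p[3])/2; v=p[4]-a
    return p,a,b,np.arctan2(v[1],v[0])
E
python3 - <<'E'
from bl import *
s=load('w11');off=[215,135]
D={'A':[(109,103),(205,92),(116,173),(224,161),(179,215)],'B':[(456,117),(552,115),(450,186),(558,184),(503,233)],'C':[(428,423),(517,415),(427,483),(528,475),(480,521)]}
E={'A':[(75,80),(240,62)],'B':[(421,88),(582,88)],'C':[(398,400),(545,388)]}
for k,d in D.items():
    p,a,b,y=blank(s,d,4,3.7,off)
    v=np.array([np.cos(y),np.sin(y)])
    e=plane(s,np.array(E[k])/[4,3.7]+off,.028)[:,:2];m=e.mean(0)
    print(k,'yaw',y.round(3),'sq pair',a.round(4),'sep',np.linalg.norm(p[0]-p[1]).round(4),'mid',((b-a)@v).round(4),np.linalg.norm(p[2]-p[3]).round(4),'round',((p[4]-a)@v).round(4), 'edge mid',m.round(4),'w',np.linalg.norm(e[1]-e[0]).round(4),'edge->pair',((a-m)@v).round(4),'center',(m+.03*v).round(4))
# height check w10-w11 of B dots
w=load('w10');
B10=[(281,165),(347,154),(296,217),(369,205),(343,246)]
for i in range(5): print(tri([s,w],[np.array(D['B'][i])/[4,3.7]+off,np.array(B10[i])/3+[0,120]])[0].round(4))
A10=[(47,187),(108,170),(69,238),(138,219),(121,263)]
for i in range(5): print(tri([s,w],[np.array(D['A'][i])/[4,3.7]+off,np.array(A10[i])/3+[0,120]])[0].round(4))
C10=[(342,395),(402,382),(357,440),(424,425),(403,463)]
for i in range(5): print(tri([s,w],[np.array(D['C'][i])/[4,3.7]+off,np.array(C10[i])/3+[0,120]])[0].round(4))
E
```

```text
A yaw 0.117 sq pair [ 0.4122 -0.3803] sep 0.03 mid 0.0241 0.0343 round 0.0413 edge mid [ 0.4033 -0.3797] w 0.0513 edge->pair 0.0088 center [ 0.4331 -0.3762]
B yaw 0.011 sq pair [ 0.4193 -0.2729] sep 0.0298 mid 0.024 0.0341 round 0.0412 edge mid [ 0.4098 -0.2738] w 0.0497 edge->pair 0.0095 center [ 0.4398 -0.2735]
C yaw 0.075 sq pair [ 0.5307 -0.2813] sep 0.0298 mid 0.0242 0.0343 round 0.0415 edge mid [ 0.5209 -0.2818] w 0.0489 edge->pair 0.0098 center [ 0.5508 -0.2795]
[ 0.419  -0.2879  0.0299]
[ 0.4187 -0.2581  0.0289]
[ 0.4432 -0.2895  0.0291]
[ 0.4428 -0.2555  0.0289]
[ 0.4597 -0.2726  0.0296]
[ 0.4136 -0.395   0.029 ]
[ 0.4101 -0.3652  0.029 ]
[ 0.4377 -0.3943  0.0292]
[ 0.4338 -0.3603  0.029 ]
[ 0.4526 -0.3752  0.0294]
[ 0.5315 -0.2962  0.0292]
[ 0.5293 -0.2665  0.0283]
[ 0.5556 -0.2964  0.0292]
[ 0.5527 -0.2623  0.029 ]
[ 0.5712 -0.2783  0.0291]
```

Call:
jog_arm --pt "0.2 1 2 -3 0.016" --pt "0.2 2.2 3.9 -6 0.016" --pt "0.2 2.2 3.9 -10 0.016" --pt "0.2 2.2 3.9 -14 0.016" --pt "0.2 2.2 3.9 -18 0.016"

```text
t: 9.25
position: [0.4325, -0.2694, 0.1193]
tool_rot: [-0.496, 0.496, 0.506, -0.502]
force: [-0.1, -0.5, 0.1]
opening: 0.0735
```

Run:
```python
from h import *
st();s=snap('wrist','w12');st()
```

```text
t 9.25 p [ 0.4325 -0.2694  0.1193] jawyaw 1.586 op 0.0735 F [-0.1 -0.5  0.1] j [-0.8   0.11  1.89  0.01  1.14 -2.39] ydown [ 0.005  0.004 -1.   ]
t 9.3 p [ 0.428  -0.2653  0.1107] jawyaw 1.585 op 0.0735 F [-5.6  3.2 -5.1] j [-0.8   0.12  1.9   0.01  1.14 -2.39] ydown [-0.006  0.015 -1.   ]
```

View pics/w12.png

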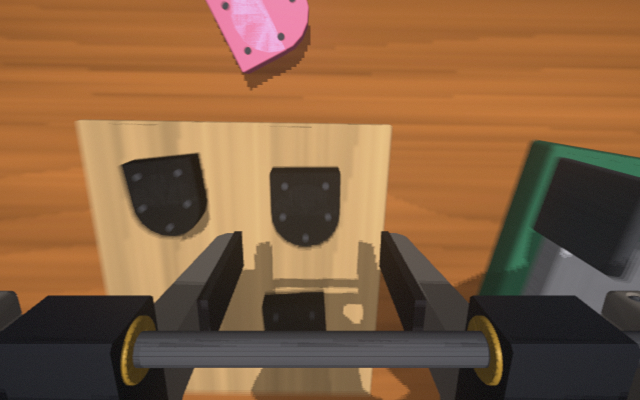

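Call:
jog_arm --pt "0.2 0 0 0 0" --pt "0.2 0 0 0 0"

```text
t: 9.47
position: [0.4275, -0.2633, 0.1104]
tool_rot: [-0.502, 0.49, 0.506, -0.501]
force: [0.8, -0.6, 0.7]
opening: 0.0736
```

Call:
jog_arm --pt "0.2 0.4 -0.95 -2 0" --pt "0.2 0.4 -0.95 -4.5 0" --pt "0.2 0.4 -0.95 -6.5 0" --pt "0.2 0.4 -0.95 -7.5 0" --pt "0.2 0.4 -0.95 -7.7 0"

```text
t: 9.88
position: [0.4319, -0.2728, 0.0339]
tool_rot: [-0.502, 0.49, 0.506, -0.502]
force: [0.4, 0.3, 0.0]
opening: 0.0737
```

Run:
```python
from h import *
st();s=snap('wrist','w13');st()
```

```text
t 9.88 p [ 0.4319 -0.2728  0.0339] jawyaw 1.587 op 0.0737 F [0.4 0.3 0. ] j [-0.8   0.26  1.91  0.01  0.99 -2.4 ] ydown [-0.008  0.017 -1.   ]
t 9.93 p [ 0.4322 -0.2732  0.0345] jawyaw 1.587 op 0.0738 F [-0.7 -0.2  0.3] j [-0.8   0.26  1.91  0.01  0.99 -2.4 ] ydown [-0.007  0.017 -1.   ]
```

View pics/w13.png

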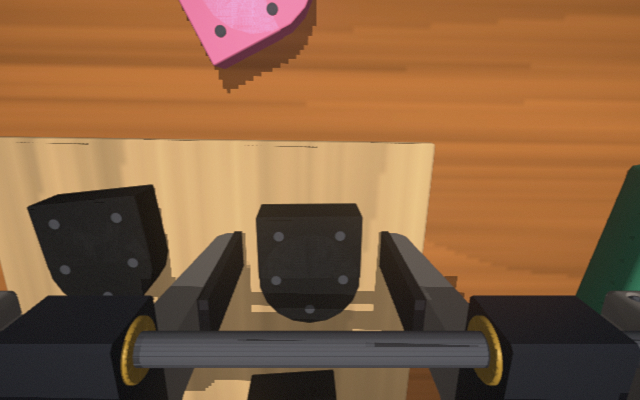

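Call:
jog_arm --pt "0.6 0 0 0 0" --pt "0.6 0 0 0 0" --pt "0.6 0 0 0 0" --pt "0.6 0 0 0 0" --grip_force 20

```text
t: 10.27
position: [0.433, -0.2739, 0.0359]
tool_rot: [-0.501, 0.491, 0.507, -0.502]
force: [0.5, 0.1, 4.2]
opening: 0.0521
```

Call:
jog_arm --pt "0.6 0 0 1.5 0" --pt "0.6 0 0 4 0" --pt "0.6 0 0 8 0" --pt "0.6 0 0 10 0" --pt "0.6 0 0 10.5 0"

```text
t: 10.68
position: [0.4351, -0.276, 0.1458]
tool_rot: [-0.498, 0.494, 0.506, -0.502]
force: [-0.1, 0.2, -1.1]
opening: 0.0516
```

Run:
```python
from h import *
st();s=snap('wrist','w14');st()
```

```text
t 10.68 p [ 0.4351 -0.276   0.1458] jawyaw 1.587 op 0.0516 F [-0.1  0.2 -1.1] j [-0.8   0.09  1.85  0.01  1.2  -2.39] ydown [ 0.001  0.009 -1.   ]
t 10.73 p [ 0.4346 -0.2755  0.1443] jawyaw 1.587 op 0.052 F [ 0.6 -0.  -0. ] j [-0.8   0.1   1.85  0.01  1.2  -2.39] ydown [-0.001  0.01  -1.   ]
```

View pics/w14.png

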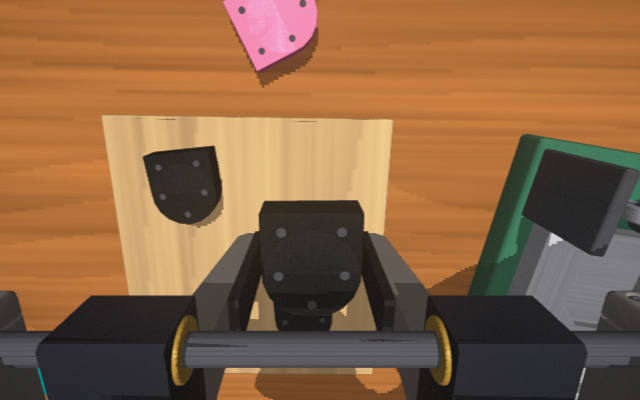

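```bash
cat >> bl.py <<'E'
def ingrip(uv, sep=.0300, lon=.0413):
    """dots held in jaws -> blank centre in tool x (jaw) and forward (-z tool) offsets, yaw vs. jaw normal, for wrist view in tool frame"""
    s=manip.snapshot('wrist'); K=cam(s)[0]
    Rt=np.array([[1,0,0],[0,-.286,.958],[0,-.958,-.286]]) # tool<-cam
    C=np.array([0.0002,-0.1514,0.0811])
    d=(Rt@(np.linalg.inv(K)@np.c_[np.array(uv,float),np.ones(len(uv))].T)).T
    from scipy.optimize import brentq
    pts=lambda h: C+d*((h-C[1])/d[:,1])[:,None]
    f=lambda h: np.linalg.norm(pts(h)[0]-pts(h)[1])-sep
    h=brentq(f,-.05,.1); p=pts(h)[:,[0,2]]
    a=(p[0]+p[1])/2; v=p[4]-a; n=np.linalg.norm(v)
    return h,p,n,a+v/n*.02,np.arctan2(v[0],-v[1])
E
python3 - <<'E'
from bl import *
h,p,n,c,y=ingrip([(281,232),(342,232),(279,276),(348,275),(312,305)])
print(h,n,c,y); st()
# place target
from math import *
o=np.array([.5517,.0004]);yaw=-.149
for nme,x,yy in [('FL',-.037,.040),('FR',-.037,-.040),('RL',.037,.040),('RR',.037,-.040)]:
    print(nme, o[0]+cos(yaw)*x-sin(yaw)*yy, o[1]+sin(yaw)*x+cos(yaw)*yy)
E
```

```text
0.006903685075340421 0.0413939713494947 [ 0.00055823 -0.00541686] 0.006727419054519741
t 10.78 p [ 0.4335 -0.2744  0.1419] jawyaw 1.587 op 0.0519 F [ 0.8  0.6 -0.6] j [-0.8   0.1   1.85  0.01  1.2  -2.39] ydown [-0.003  0.013 -1.   ]
FL 0.5210479306723058 0.04544942447945621
FR 0.509171987724994 -0.033664177253192734
RL 0.594228012275006 0.034464177253192736
RR 0.5823520693276941 -0.04464942447945621
```

Call:
jog_arm --pt "0.6 1.5 2.3 1.5 0" --pt "0.6 3.6 5.7 2 -0.06" --pt "0.6 5.7 9.1 2 -0.12" --pt "0.6 7.8 12.5 2 -0.172" --pt "0.6 9.9 15.9 2 -0.172"

```text
t: 11.2
position: [0.5318, -0.1132, 0.1592]
tool_rot: [0.543, -0.533, -0.461, 0.457]
force: [-0.1, -1.0, -0.5]
opening: 0.0521
```

Call:
jog_arm --pt "0.6 1.8 2.8 0 0" --pt "0.6 3.3 5.3 0 0" --pt "0.6 4.2 6.6 0 0" --pt "0.6 4.5 7.1 0 0" --pt "0.6 4.5 7.1 0 0"

```text
t: 11.62
position: [0.5758, -0.041, 0.1568]
tool_rot: [0.544, -0.531, -0.461, 0.458]
force: [-0.4, 0.1, -0.7]
opening: 0.0519
```

Run:
```python
from h import *
st();s=snap('wrist','w15');save(s,'w15');st()
```

```text
t 11.62 p [ 0.5758 -0.041   0.1568] jawyaw 1.414 op 0.0519 F [-0.4  0.1 -0.7] j [-0.29  0.24  1.66  0.01  1.25 -1.71] ydown [-0.009  0.016 -1.   ]
t 11.67 p [ 0.5756 -0.0421  0.1573] jawyaw 1.413 op 0.0521 F [-0.8  0.  -1.2] j [-0.29  0.24  1.66  0.01  1.25 -1.71] ydown [-0.008  0.016 -1.   ]
```

View pics/w15.png

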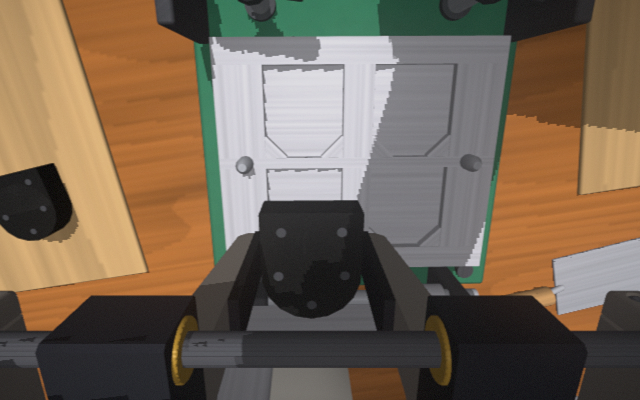

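Run:
```python
from h import *
s=load('w15')
o=np.array([.5517,.0004]);yaw=-.149
def M(x,y,z): c,s_=np.cos(yaw),np.sin(yaw); return [o[0]+c*x-s_*y,o[1]+s_*x+c*y,z]
for sx,cy in [(-.037,-.04),(-.037,.04),(.037,-.04),(.037,.04)]:
    print(proj(s,[M(sx-.033,cy-.029,.05),M(sx-.033,cy+.029,.05),M(sx+.033,cy,.05)]).round(1).tolist())
print('pins',proj(s,[M(0,.084,.066),M(0,-.084,.066)]).round(1))
im=cv2.imread('pics/w15.png'); cv2.imwrite('pics/w15a.png',cv2.resize(im[30:250,200:520],None,fx=2.4,fy=2.4,interpolation=2))
```

```text
[[262.2, 65.0], [345.0, 64.3], [304.9, 157.9]]
[[376.2, 64.1], [458.4, 63.4], [410.8, 156.7]]
[[266.9, 168.8], [343.2, 167.9], [306.2, 248.2]]
[[372.1, 167.6], [447.9, 166.7], [404.4, 246.8]]
pins [[478.1 165.4]
 [243.  168.1]]
```

View pics/w15a.png

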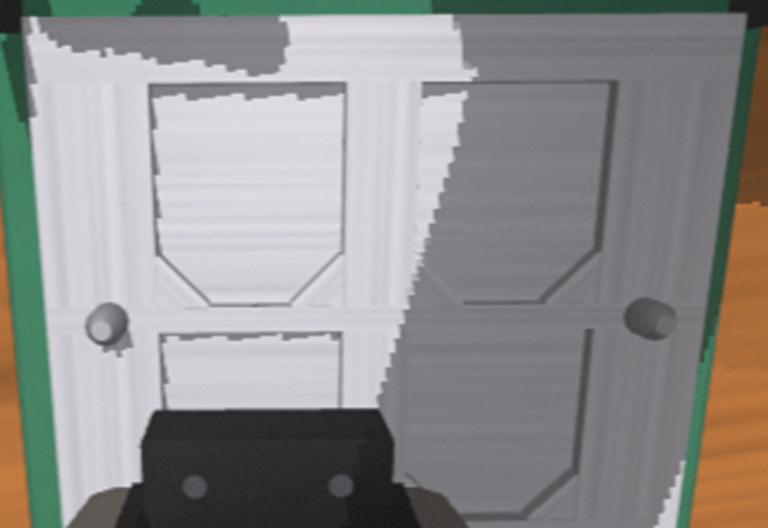

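Call:
jog_arm --pt "0.6 0.1 -0.25 -2 0" --pt "0.6 0.1 -0.25 -4 0" --pt "0.6 0.1 -0.25 -6 0" --pt "0.6 0.1 -0.25 -6.5 0" --pt "0.6 0.1 -0.25 -6.5 0"

```text
t: 12.08
position: [0.5744, -0.0453, 0.09]
tool_rot: [0.546, -0.531, -0.459, 0.458]
force: [-0.9, 0.9, -1.2]
opening: 0.0516
```

Run:
```python
from h import *
st();s=snap('wrist','w16');save(s,'w16');st()
```

```text
t 12.08 p [ 0.5744 -0.0453  0.09  ] jawyaw 1.411 op 0.0516 F [-0.9  0.9 -1.2] j [-0.29  0.32  1.7   0.01  1.13 -1.71] ydown [-0.013  0.017 -1.   ]
t 12.13 p [ 0.5757 -0.0454  0.0917] jawyaw 1.411 op 0.0519 F [ 0.2 -0.6  0.1] j [-0.29  0.32  1.7   0.01  1.13 -1.71] ydown [-0.01   0.016 -1.   ]
```

View pics/w16.png

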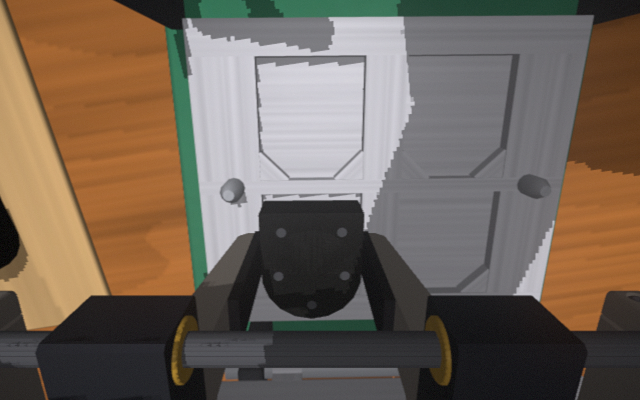

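Call:
jog_arm --pt "0.6 0.1 0.05 -0.8 0" --pt "0.6 0.1 0.05 -1.5 0" --pt "0.6 0.1 0.05 -1.8 0" --pt "0.6 0.1 0.05 -1.9 0"

```text
t: 12.47
position: [0.5766, -0.0451, 0.0729]
tool_rot: [0.545, -0.532, -0.459, 0.458]
force: [-4.2, 0.5, 7.1]
opening: 0.0518
```

Run:
```python
from h import *
st()
```

```text
t 12.47 p [ 0.5766 -0.0451  0.0729] jawyaw 1.411 op 0.0518 F [-4.2  0.5  7.1] j [-0.29  0.35  1.71  0.01  1.1  -1.71] ydown [-0.011  0.016 -1.   ]
```

Call:
jog_arm --pt "0.33 0 0 0 0" --pt "0.33 0 0 0 0" --pt "0.33 0 0 1.5 0" --pt "0.33 0 0 4 0" --pt "0.33 -1 -1 7 0"

```text
t: 12.88
position: [0.5662, -0.0536, 0.1423]
tool_rot: [0.545, -0.53, -0.46, 0.458]
force: [1.0, -0.7, -0.1]
opening: 0.0614
```

Call:
jog_arm --pt "0.2 -2 -3 2 0" --pt "0.2 -4 -6 3 0" --pt "0.2 -4.5 -7 3 0" --pt "0.2 -4.5 -7 3 0"

```text
t: 13.22
position: [0.521, -0.1257, 0.1732]
tool_rot: [0.545, -0.532, -0.459, 0.457]
force: [0.3, 0.7, -0.3]
opening: 0.0737
```

Run:
```python
from h import *
st();s=snap('wrist','w17');save(s,'w17');st()
```

```text
t 13.22 p [ 0.521  -0.1257  0.1732] jawyaw 1.41 op 0.0737 F [ 0.3  0.7 -0.3] j [-0.47  0.12  1.76  0.01  1.28 -1.88] ydown [-0.011  0.016 -1.   ]
t 13.27 p [ 0.5211 -0.1241  0.1723] jawyaw 1.411 op 0.0736 F [ 0.8  0.2 -0.9] j [-0.47  0.12  1.76  0.01  1.28 -1.88] ydown [-0.012  0.018 -1.   ]
```

View pics/w17.png

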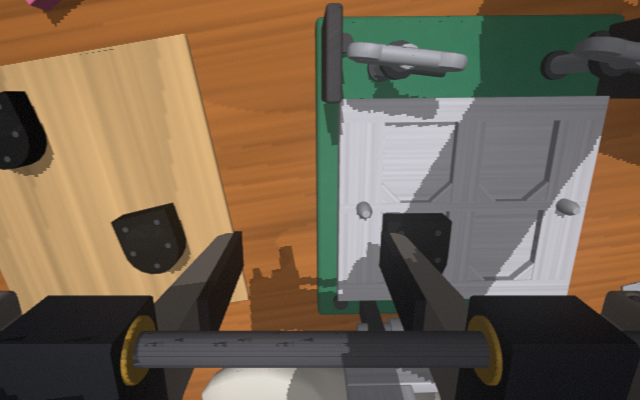

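Call:
jog_arm --pt "0.2 0.6 -4 0 0.06" --pt "0.2 1.2 -8 0 0.12" --pt "0.2 1.8 -12 -1 0.18" --pt "0.2 2.3 -15 -1 0.235" --pt "0.2 2.3 -15.6 -1 0.235"

```text
t: 13.68
position: [0.5446, -0.2828, 0.1602]
tool_rot: [0.489, -0.473, -0.518, 0.519]
force: [-0.5, -0.4, 0.2]
opening: 0.0736
```

Call:
jog_arm --pt "0.2 0 0 0 0" --pt "0.2 0 0 0 0"

```text
t: 13.85
position: [0.5448, -0.2812, 0.1587]
tool_rot: [0.49, -0.472, -0.518, 0.518]
force: [0.2, 0.2, 1.4]
opening: 0.0736
```

Run:
```python
from h import *
st();s=snap('wrist','w18');save(s,'w18');st()
im=cv2.imread('pics/w18.png');cv2.imwrite('pics/w18a.png',cv2.resize(np.clip(im[100:330,180:440].astype(float)*2,0,255).astype('uint8'),None,fx=3,fy=2.6,interpolation=2))
```

```text
t 13.85 p [ 0.5448 -0.2812  0.1587] jawyaw 1.645 op 0.0736 F [0.2 0.2 1.4] j [-0.67  0.34  1.54  0.    1.29 -2.32] ydown [-0.019  0.017 -1.   ]
t 13.9 p [ 0.5448 -0.2807  0.1591] jawyaw 1.646 op 0.0735 F [ 0.2  0.3 -0.3] j [-0.67  0.34  1.54  0.    1.29 -2.32] ydown [-0.018  0.017 -1.   ]
```

View pics/w18a.png

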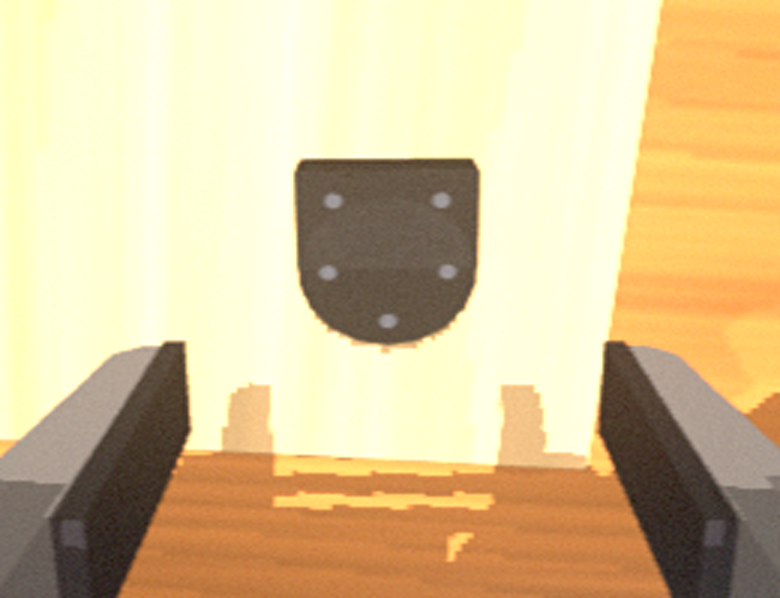

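Run:
```python
from bl import *
s=load('w18')
p,a,b,y=blank(s,[(333,201),(441,200),(328,272),(447,271),(388,321)],3,2.6,[180,100],.0285)
print(p.round(4),y,np.linalg.norm(p[0]-p[1]),'centre',a+.02*np.array([np.cos(y),np.sin(y)]),'grip',a+.014*np.array([np.cos(y),np.sin(y)]))
```

```text
[[ 0.5315 -0.2964]
 [ 0.5291 -0.2665]
 [ 0.5554 -0.2965]
 [ 0.5528 -0.2628]
 [ 0.5713 -0.2783]] 0.07853212582149317 0.030041041938093378 centre [ 0.55025449 -0.27990777] grip [ 0.54427298 -0.28037848]
```

Call:
jog_arm --pt "0.2 0 0 -3.5 0.004" --pt "0.2 0 0 -7 0.004" --pt "0.2 0 0 -10.5 0.004" --pt "0.2 0 0 -12 0.004" --pt "0.2 0 0 -12.5 0.004"

```text
t: 14.32
position: [0.5427, -0.2765, 0.0301]
tool_rot: [0.491, -0.468, -0.52, 0.52]
force: [-0.5, 0.2, -0.5]
opening: 0.0734
```

Call:
jog_arm --pt "0.6 0 0 0 0" --pt "0.6 0 0 0 0" --pt "0.6 0 0 0 0" --pt "0.6 0 0 0 0"

```text
t: 14.65
position: [0.5439, -0.2771, 0.032]
tool_rot: [0.49, -0.469, -0.52, 0.52]
force: [-0.0, 0.9, 1.1]
opening: 0.0519
```

Call:
jog_arm --pt "0.6 0 0 1.5 0" --pt "0.6 0 0 4 0" --pt "0.6 0 0 8 0" --pt "0.6 0 0 11 0" --pt "0.6 0 0 12 0"

```text
t: 15.07
position: [0.5468, -0.2793, 0.1594]
tool_rot: [-0.486, 0.473, 0.52, -0.52]
force: [0.7, 0.3, -0.7]
opening: 0.0517
```

Run:
```python
from h import *
st();s=snap('wrist','w19');save(s,'w19');st()
im=cv2.imread('pics/w19.png');cv2.imwrite('pics/w19a.png',cv2.resize(np.clip(im[180:330,200:420].astype(float)*2,0,255).astype('uint8'),None,fx=3,fy=3,interpolation=2))
```

```text
t 15.07 p [ 0.5468 -0.2793  0.1594] jawyaw 1.652 op 0.0517 F [ 0.7  0.3 -0.7] j [-0.67  0.33  1.54  0.    1.29 -2.32] ydown [-0.013  0.013 -1.   ]
t 15.12 p [ 0.5468 -0.2793  0.159 ] jawyaw 1.652 op 0.0518 F [ 1.1 -0.5  0.8] j [-0.67  0.33  1.54  0.    1.29 -2.32] ydown [-0.013  0.013 -1.   ]
```

View pics/w19a.png

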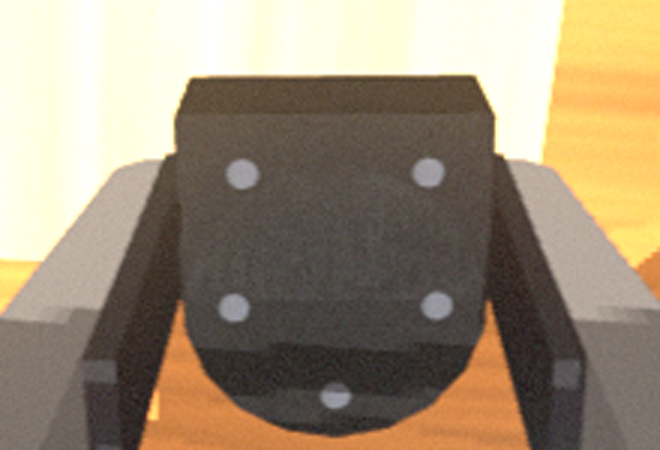

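Run:
```python
from bl import *
uv=np.array([(242,173),(428,172),(234,307),(437,305),(336,396)])/3+[200,180]
h,p,n,c,y=ingrip(uv); print(h,n,c,y); st()
from math import *
o=np.array([.5513,.0001]);yaw=-.149
for nme,x,yy in [('FL',-.037,.040),('FR',-.037,-.040),('RL',.037,.040),('RR',.037,-.040)]:
    C=np.array([o[0]+cos(yaw)*x-sin(yaw)*yy, o[1]+sin(yaw)*x+cos(yaw)*yy])
    psi=pi/2+yaw-y
    tx=np.array([cos(psi),sin(psi)]); tz=np.array([-sin(psi),cos(psi)])
    T=C-tx*c[0]-tz*c[1]; print(nme,C.round(4),'TCP',T.round(4),psi)
# verify placed blank RR from w17 dots
```

```text
0.0035871002818943787 0.04184037300644169 [ 0.00059239 -0.00689281] 0.00469506921930137
t 15.17 p [ 0.5457 -0.2784  0.1557] jawyaw 1.652 op 0.0516 F [-0.5 -0.2 -0.6] j [-0.67  0.34  1.54  0.    1.28 -2.32] ydown [-0.016  0.015 -1.   ]
FL [0.5206 0.0451] TCP [0.5137 0.0456] 1.4171012575755952
FR [ 0.5088 -0.034 ] TCP [ 0.5019 -0.0335] 1.4171012575755952
RL [0.5938 0.0342] TCP [0.5869 0.0346] 1.4171012575755952
RR [ 0.582  -0.0449] TCP [ 0.575  -0.0445] 1.4171012575755952
```

Call:
jog_arm --pt "0.6 -0.2 2 0.6 0" --pt "0.6 -0.6 6 0.6 -0.06" --pt "0.6 -1 10 0.6 -0.12" --pt "0.6 -1.4 14 0.6 -0.18" --pt "0.6 -1.8 18 0.6 -0.235"

```text
t: 15.58
position: [0.5258, -0.0963, 0.1591]
tool_rot: [0.547, -0.529, -0.46, 0.458]
force: [-0.4, 0.3, -0.4]
opening: 0.052
```

Call:
jog_arm --pt "0.6 -0.5 4 0 0" --pt "0.6 -0.9 8 0 0" --pt "0.6 -1.2 11.5 -1 0" --pt "0.6 -1.4 13.8 -2 0" --pt "0.6 -1.4 14.4 -3 0"

```text
t: 16.0
position: [0.5095, 0.0513, 0.1265]
tool_rot: [0.547, -0.527, -0.46, 0.46]
force: [-0.1, 0.5, -0.8]
opening: 0.0517
```

Call:
jog_arm --pt "0.6 0 0 -0.5 0" --pt "0.6 0 0 -0.5 0"

```text
t: 16.17
position: [0.5071, 0.0514, 0.1182]
tool_rot: [0.549, -0.525, -0.458, 0.462]
force: [-0.6, -0.5, -1.0]
opening: 0.0521
```

Run:
```python
from h import *
st();s=snap('wrist','w20');save(s,'w20');st()
```

```text
t 16.17 p [0.5071 0.0514 0.1182] jawyaw 1.417 op 0.0521 F [-0.6 -0.5 -1. ] j [-0.15  0.13  1.87  0.02  1.17 -1.57] ydown [-0.026  0.023 -0.999]
t 16.22 p [0.5082 0.0506 0.1195] jawyaw 1.416 op 0.0519 F [-0.2 -0.3 -0.7] j [-0.15  0.13  1.87  0.02  1.17 -1.57] ydown [-0.023  0.022 -0.999]
```

View pics/w20.png

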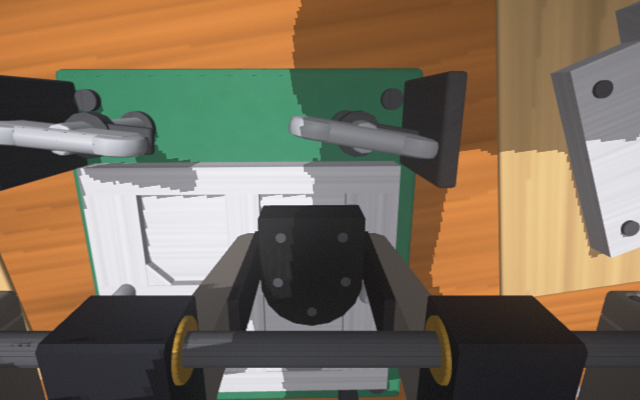

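Call:
jog_arm --pt "0.6 0.55 -0.5 -1 0" --pt "0.6 0.55 -0.5 -2 0" --pt "0.6 0.55 -0.5 -2.5 0" --pt "0.6 0.55 -0.5 -2.5 0" --pt "0.6 0.55 -0.5 -2.5 0"

```text
t: 16.63
position: [0.5134, 0.0452, 0.0943]
tool_rot: [0.549, -0.526, -0.458, 0.461]
force: [0.2, 0.1, -0.9]
opening: 0.0519
```

Run:
```python
from h import *
st();s=snap('wrist','w21');save(s,'w21');st()
```

```text
t 16.63 p [0.5134 0.0452 0.0943] jawyaw 1.415 op 0.0519 F [ 0.2  0.1 -0.9] j [-0.16  0.18  1.87  0.02  1.12 -1.58] ydown [-0.024  0.022 -0.999]
t 16.68 p [0.5138 0.0454 0.0948] jawyaw 1.415 op 0.0516 F [ 0.2 -0.4 -0.4] j [-0.16  0.18  1.87  0.02  1.12 -1.58] ydown [-0.023  0.022 -0.999]
```

View pics/w21.png

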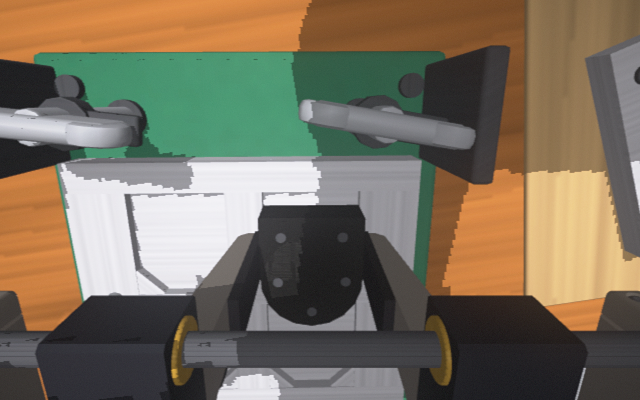

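Call:
jog_arm --pt "0.6 0 0 -1 0" --pt "0.6 0 0 -1.8 0" --pt "0.6 0 0 -2.2 0" --pt "0.6 0 0 -2.4 0"

```text
t: 17.02
position: [0.5129, 0.0455, 0.0698]
tool_rot: [0.549, -0.525, -0.458, 0.461]
force: [-5.4, 1.6, 12.9]
opening: 0.0518
```

Seated to contact (z 0.070, expected ~0.069). Release and rise.

Call:
jog_arm --pt "0.33 0 0 0.2 0" --pt "0.33 0 0 0.2 0" --pt "0.33 0 0 1.5 0" --pt "0.33 0 0 5 0" --pt "0.33 0 0 9 0"

```text
t: 17.43
position: [0.5109, 0.0458, 0.1586]
tool_rot: [0.55, -0.524, -0.457, 0.463]
force: [1.0, 0.6, 0.6]
opening: 0.0615
```

Call:
jog_arm --pt "0.33 0 0 3 0" --pt "0.33 0 0 3 0" --pt "0.33 0 0 3 0"

```text
t: 17.68
position: [0.5124, 0.0456, 0.1908]
tool_rot: [0.549, -0.525, -0.458, 0.461]
force: [0.0, -0.2, -0.5]
opening: 0.0613
```

Run:
```python
from h import *
st();s=snap('wrist','w22');save(s,'w22');st()
```

```text
t 17.68 p [0.5124 0.0456 0.1908] jawyaw 1.416 op 0.0613 F [ 0.  -0.2 -0.5] j [-0.16  0.06  1.79  0.02  1.32 -1.58] ydown [-0.026  0.022 -0.999]
t 17.73 p [0.511  0.0458 0.1887] jawyaw 1.415 op 0.0618 F [ 1.   0.  -0.3] j [-0.16  0.06  1.8   0.02  1.32 -1.58] ydown [-0.03   0.023 -0.999]
```

View pics/w22.png

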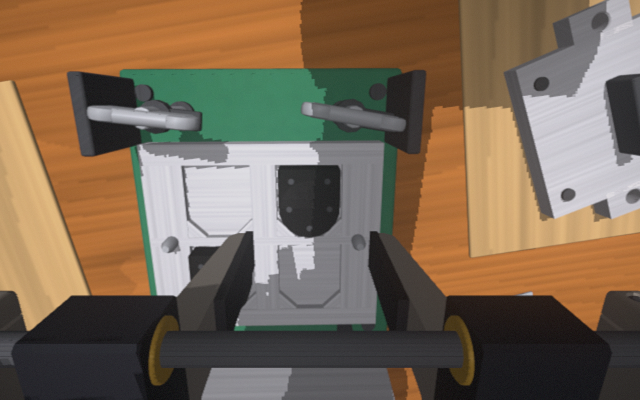

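Call:
jog_arm --pt "0.2 -0.4 -2.5 0 0.05" --pt "0.2 -1.1 -6.3 0 0.1" --pt "0.2 -1.9 -10.1 0 0.15" --pt "0.2 -2.7 -14 0 0.2" --pt "0.2 -3.5 -18 0 0.27"

```text
t: 18.15
position: [0.4742, -0.135, 0.1864]
tool_rot: [0.483, -0.456, -0.524, 0.533]
force: [0.4, -0.4, 0.2]
opening: 0.0735
```

Call:
jog_arm --pt "0.2 -0.8 -4 0 0" --pt "0.2 -1.6 -8 0 0" --pt "0.2 -2.4 -12 -1 0" --pt "0.2 -3.2 -16 -2 0" --pt "0.2 -4 -20 -3 0"

```text
t: 18.57
position: [0.4327, -0.3349, 0.1539]
tool_rot: [0.485, -0.454, -0.524, 0.533]
force: [0.1, 0.1, -0.6]
opening: 0.0734
```

Call:
jog_arm --pt "0.2 -0.8 -3 0 0" --pt "0.2 -0.9 -4.2 0 0" --pt "0.2 -0.9 -4.2 0 0" --pt "0.2 -0.9 -4.2 0 0"

```text
t: 18.9
position: [0.4235, -0.3758, 0.1526]
tool_rot: [0.486, -0.454, -0.524, 0.532]
force: [0.2, 0.2, 0.3]
opening: 0.0733
```

Run:
```python
from h import *
st();s=snap('wrist','w23');save(s,'w23');st()
im=cv2.imread('pics/w23.png');cv2.imwrite('pics/w23a.png',cv2.resize(np.clip(im[100:330,180:440].astype(float)*2,0,255).astype('uint8'),None,fx=3,fy=2.6,interpolation=2))
```

```text
t 18.9 p [ 0.4235 -0.3758  0.1526] jawyaw 1.688 op 0.0733 F [0.2 0.2 0.3] j [-0.93  0.24  1.66 -0.02  1.28 -2.61] ydown [-0.042  0.022 -0.999]
t 18.95 p [ 0.4239 -0.3752  0.1531] jawyaw 1.689 op 0.0734 F [0.2 0.3 0.7] j [-0.93  0.24  1.66 -0.02  1.28 -2.61] ydown [-0.041  0.021 -0.999]
```

View pics/w23a.png

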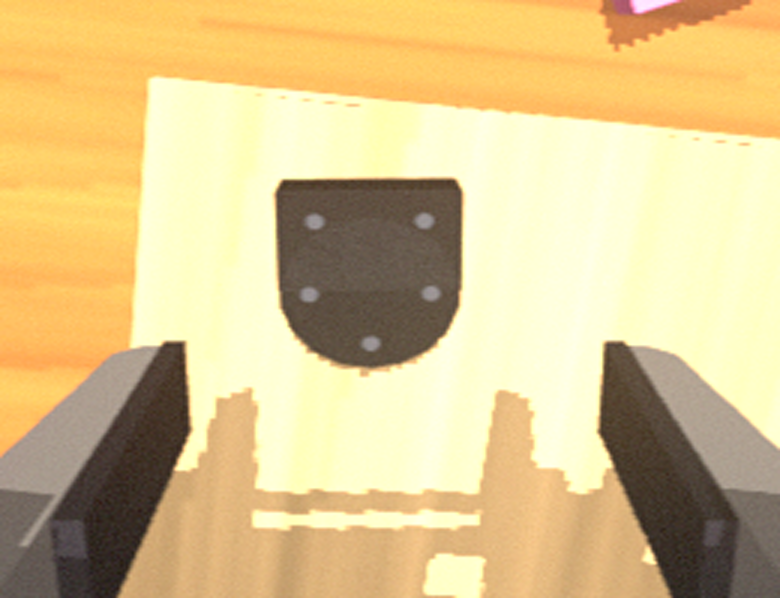

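Run:
```python
from bl import *
s=load('w23')
p,a,b,y=blank(s,[(314,221),(424,220),(309,294),(431,293),(371,344)],3,2.6,[180,100],.0285)
print(y,np.linalg.norm(p[0]-p[1]),'centre',a+.02*np.array([np.cos(y),np.sin(y)]),'grip',a+.014*np.array([np.cos(y),np.sin(y)]))
```

```text
0.12351505721306007 0.030124063897491966 centre [ 0.43172614 -0.37791156] grip [ 0.42577185 -0.37865077]
```

Call:
jog_arm --pt "0.2 0.2 -0.35 -3 0.006" --pt "0.2 0.2 -0.35 -6 0.006" --pt "0.2 0.2 -0.35 -9 0.006" --pt "0.2 0.2 -0.35 -10.5 0.006" --pt "0.2 0.2 -0.35 -10.8 0.006"

```text
t: 19.37
position: [0.4249, -0.3742, 0.0414]
tool_rot: [0.485, -0.449, -0.527, 0.534]
force: [-0.1, 0.0, 0.4]
opening: 0.0734
```

Call:
jog_arm --pt "0.2 0 0 0 0" --pt "0.2 0 0 0 0"

```text
t: 19.53
position: [0.4256, -0.3729, 0.042]
tool_rot: [0.485, -0.448, -0.528, 0.535]
force: [-0.1, -0.4, -0.6]
opening: 0.0736
```

Run:
```python
from h import *
st();s=snap('wrist','w24');st()
```

```text
t 19.53 p [ 0.4256 -0.3729  0.042 ] jawyaw 1.699 op 0.0736 F [-0.1 -0.4 -0.6] j [-0.92  0.4   1.72 -0.02  1.08 -2.61] ydown [-0.046  0.027 -0.999]
t 19.58 p [ 0.4258 -0.3738  0.0426] jawyaw 1.699 op 0.0728 F [ 0.3 -0.5  0.4] j [-0.92  0.4   1.71 -0.02  1.08 -2.61] ydown [-0.045  0.026 -0.999]
```

View pics/w24.png

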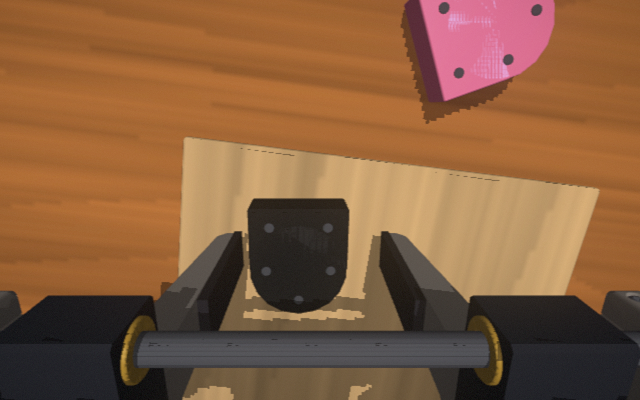

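Call:
jog_arm --pt "0.2 0 -0.5 -0.3 -0.008" --pt "0.2 0 -0.5 -0.7 -0.008" --pt "0.2 0 -0.5 -0.7 -0.008"

```text
t: 19.83
position: [0.426, -0.3793, 0.0359]
tool_rot: [0.486, -0.451, -0.525, 0.533]
force: [-1.1, 1.0, -0.0]
opening: 0.0735
```

Call:
jog_arm --pt "0.6 0 0 0 0" --pt "0.6 0 0 0 0" --pt "0.6 0 0 0 0" --pt "0.6 0 0 0 0"

```text
t: 20.17
position: [0.4261, -0.3795, 0.0361]
tool_rot: [0.486, -0.451, -0.525, 0.533]
force: [-0.5, 1.3, 0.0]
opening: 0.0519
```

Call:
jog_arm --pt "0.6 0 0 1.5 0" --pt "0.6 0 0 5 0" --pt "0.6 0 0 9 0" --pt "0.6 0 0 12 0" --pt "0.6 0 0 12 0"

```text
t: 20.58
position: [0.4288, -0.383, 0.1638]
tool_rot: [0.482, -0.456, -0.524, 0.534]
force: [0.6, -0.9, -0.6]
opening: 0.0518
```

Run:
```python
from h import *
st();s=snap('wrist','w25');save(s,'w25');st()
im=cv2.imread('pics/w25.png');cv2.imwrite('pics/w25a.png',cv2.resize(np.clip(im[180:330,200:420].astype(float)*2,0,255).astype('uint8'),None,fx=3,fy=3,interpolation=2))
```

```text
t 20.58 p [ 0.4288 -0.383   0.1638] jawyaw 1.691 op 0.0518 F [ 0.6 -0.9 -0.6] j [-0.93  0.25  1.64 -0.02  1.29 -2.61] ydown [-0.036  0.014 -0.999]
t 20.63 p [ 0.4278 -0.3816  0.1603] jawyaw 1.691 op 0.0518 F [ 0.3  0.1 -0.4] j [-0.93  0.25  1.64 -0.02  1.29 -2.61] ydown [-0.039  0.018 -0.999]
```

View pics/w25a.png

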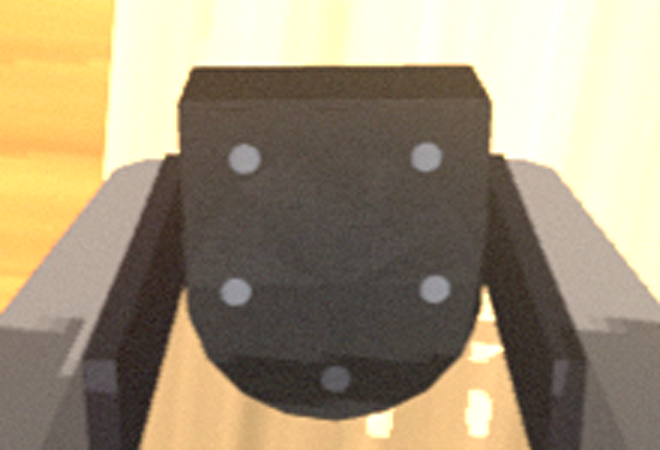

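Run:
```python
from bl import *
uv=np.array([(244,158),(426,157),(236,292),(434,289),(336,379)])/3+[200,180]
h,p,n,c,y=ingrip(uv); print(h,n,c,y); st()
from math import *
o=np.array([.5513,.0001]);yaw=-.149
for nme,x,yy in [('FR',-.037,-.040),('RL',.037,.040)]:
    C=np.array([o[0]+cos(yaw)*x-sin(yaw)*yy, o[1]+sin(yaw)*x+cos(yaw)*yy])
    psi=pi/2+yaw-y
    tx=np.array([cos(psi),sin(psi)]); tz=np.array([-sin(psi),cos(psi)])
    T=C-tx*c[0]-tz*c[1]; print(nme,C.round(4),'TCP',T.round(4),psi)
# verify seated FL in w22 : dots
s=load('w22')
p,a,b,y=blank(s,[(291,182),(327,182),(289,209),(330,209),(309,228)],1,1,[0,0],.0655)
print('FL',y,np.linalg.norm(p[0]-p[1]),'centre',a+.02*np.array([np.cos(y),np.sin(y)]))
```

```text
0.007700456493431929 0.04214883453411843 [ 0.00060011 -0.00601847] 0.0047503322152335405
t 20.68 p [ 0.4266 -0.3801  0.1573] jawyaw 1.691 op 0.0516 F [ 0.5  0.7 -1.6] j [-0.93  0.25  1.64 -0.02  1.29 -2.61] ydown [-0.042  0.023 -0.999]
FR [ 0.5088 -0.034 ] TCP [ 0.5027 -0.0336] 1.417045994579663
RL [0.5938 0.0342] TCP [0.5878 0.0345] 1.417045994579663
FL -0.1579981109608707 0.02964662470882224 centre [0.51947089 0.04511141]
```

Call:
jog_arm --pt "0.6 0.5 2 0.6 0" --pt "0.6 1.4 5.8 0.6 -0.06" --pt "0.6 2.3 9.7 0.6 -0.12" --pt "0.6 3.2 13.6 0.6 -0.2" --pt "0.6 4 17.5 0.6 -0.274"

```text
t: 21.1
position: [0.4654, -0.2025, 0.1608]
tool_rot: [0.556, -0.519, -0.457, 0.461]
force: [1.9, -0.0, -0.1]
opening: 0.0516
```

Call:
jog_arm --pt "0.6 0.9 3.9 0 0" --pt "0.6 1.8 7.8 0 0" --pt "0.6 2.6 11.5 0 0" --pt "0.6 3.3 14.5 0 0" --pt "0.6 3.6 16 0 0"

```text
t: 21.52
position: [0.5, -0.0385, 0.1583]
tool_rot: [0.557, -0.517, -0.457, 0.462]
force: [0.2, 0.3, -0.7]
opening: 0.0517
```

Call:
jog_arm --pt "0.6 0 0.5 -1 0" --pt "0.6 0 0.7 -3 0" --pt "0.6 0 0.7 -4 0" --pt "0.6 0 0.7 -4.3 0" --pt "0.6 0 0.7 -4.3 0"

```text
t: 21.93
position: [0.4983, -0.0318, 0.1131]
tool_rot: [0.559, -0.516, -0.456, 0.462]
force: [0.0, -1.2, -0.8]
opening: 0.0517
```

Run:
```python
from h import *
st();s=snap('wrist','w26');save(s,'w26');st()
```

```text
t 21.93 p [ 0.4983 -0.0318  0.1131] jawyaw 1.413 op 0.0517 F [ 0.  -1.2 -0.8] j [-0.32  0.13  1.88  0.03  1.19 -1.74] ydown [-0.046  0.04  -0.998]
t 21.98 p [ 0.4993 -0.0321  0.1144] jawyaw 1.413 op 0.0521 F [ 1.2 -0.9 -0.3] j [-0.32  0.13  1.88  0.03  1.19 -1.74] ydown [-0.044  0.039 -0.998]
```

View pics/w26.png

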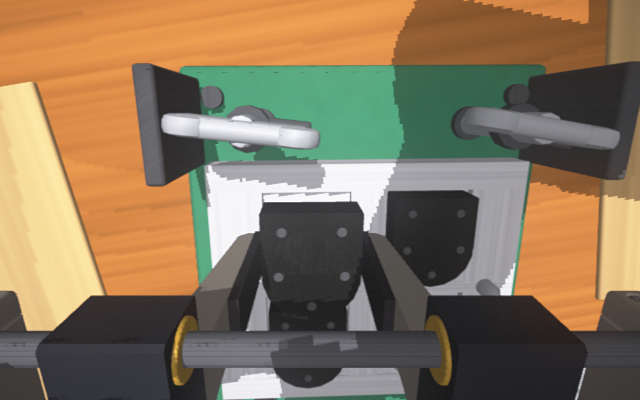

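Call:
jog_arm --pt "0.6 0.43 -0.2 -0.5 0" --pt "0.6 0.43 -0.2 -1.5 0" --pt "0.6 0.43 -0.2 -2 0" --pt "0.6 0.43 -0.2 -2 0" --pt "0.6 0.43 -0.2 -2 0"

```text
t: 22.4
position: [0.5032, -0.0341, 0.0939]
tool_rot: [0.558, -0.516, -0.456, 0.462]
force: [-0.3, 0.2, -0.2]
opening: 0.052
```

Run:
```python
from h import *
st();s=snap('wrist','w27');save(s,'w27');st()
```

```text
t 22.4 p [ 0.5032 -0.0341  0.0939] jawyaw 1.413 op 0.052 F [-0.3  0.2 -0.2] j [-0.32  0.17  1.88  0.03  1.15 -1.75] ydown [-0.045  0.04  -0.998]
t 22.45 p [ 0.5035 -0.0341  0.0943] jawyaw 1.413 op 0.0519 F [ 0.3 -0.1 -0.5] j [-0.32  0.17  1.88  0.03  1.15 -1.75] ydown [-0.044  0.039 -0.998]
```

View pics/w27.png

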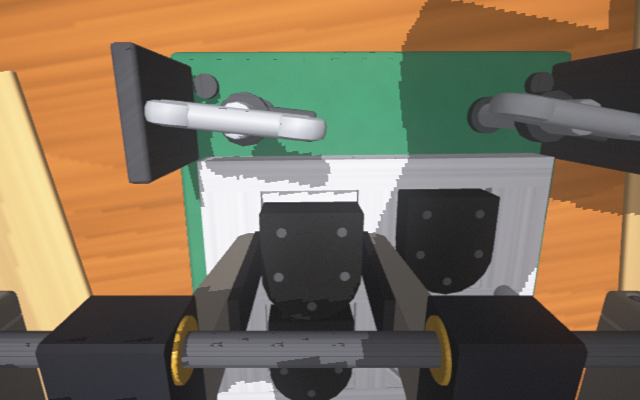

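Call:
jog_arm --pt "0.6 0 0 -0.8 0" --pt "0.6 0 0 -1.6 0" --pt "0.6 0 0 -2 0" --pt "0.6 0 0 -2.15 0"

```text
t: 22.78
position: [0.5029, -0.0338, 0.0728]
tool_rot: [0.559, -0.516, -0.456, 0.462]
force: [-7.8, 1.5, 17.6]
opening: 0.0519
```

Call:
jog_arm --pt "0.35 0 0 0.2 0" --pt "0.35 0 0 0.2 0" --pt "0.35 0 0 1.5 0" --pt "0.35 0 0 5.5 0" --pt "0.35 0 0 9.6 0"

```text
t: 23.2
position: [0.501, -0.0332, 0.1677]
tool_rot: [0.56, -0.514, -0.455, 0.463]
force: [1.2, -0.6, -1.0]
opening: 0.0599
```

Run:
```python
from h import *
st()
```

```text
t 23.2 p [ 0.501  -0.0332  0.1677] jawyaw 1.413 op 0.0599 F [ 1.2 -0.6 -1. ] j [-0.32  0.07  1.82  0.02  1.3  -1.74] ydown [-0.052  0.042 -0.998]
```

Call:
jog_arm --pt "0.35 0 0 4 0" --pt "0.35 0 0 8 0" --pt "0.35 0 0 8 0"

```text
t: 23.45
position: [0.5051, -0.0344, 0.2565]
tool_rot: [0.556, -0.519, -0.458, 0.461]
force: [1.6, -0.2, 0.9]
opening: 0.0596
```

Run:
```python
from h import *
st();s=snap('wrist','w28');save(s,'w28');st()
im=cv2.imread('pics/w28.png');cv2.imwrite('pics/w28a.png',cv2.resize(np.clip(im[130:330,200:420].astype(float)*2,0,255).astype('uint8'),None,fx=3,fy=2.9,interpolation=2))
```

```text
t 23.45 p [ 0.5051 -0.0344  0.2565] jawyaw 1.414 op 0.0596 F [ 1.6 -0.2  0.9] j [-0.32 -0.    1.73  0.02  1.47 -1.74] ydown [-0.037  0.037 -0.999]
t 23.5 p [ 0.5037 -0.0341  0.2526] jawyaw 1.414 op 0.0598 F [ 1.  -0.5 -1. ] j [-0.32 -0.    1.73  0.02  1.47 -1.74] ydown [-0.042  0.039 -0.998]
```

View pics/w28.png

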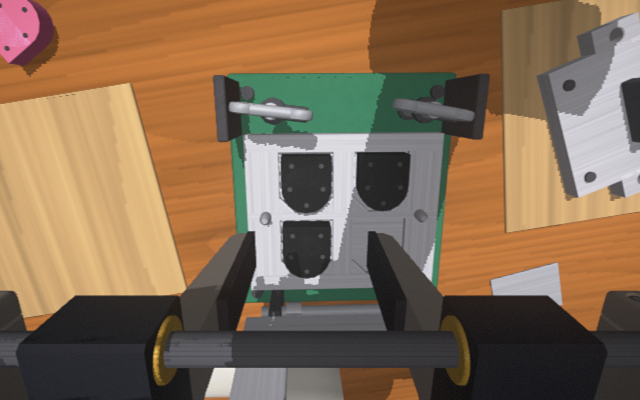

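View pics/w28a.png

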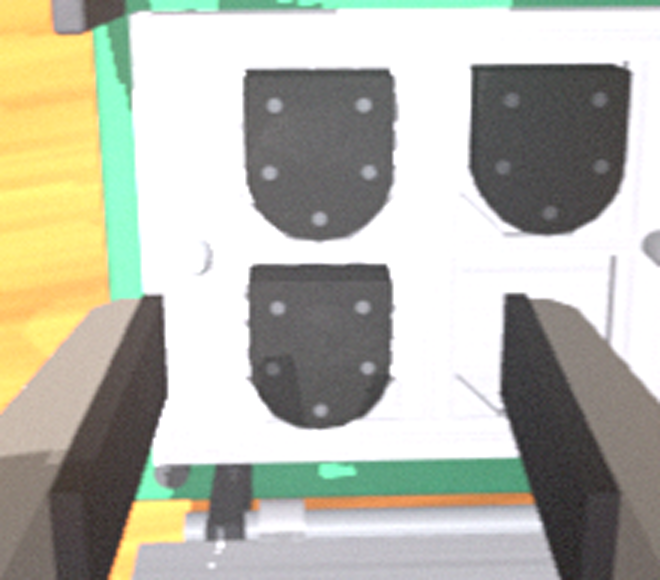

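Run:
```python
from bl import *
s=load('w28')
for n,d,c in [('FR',[(273,104),(363,104),(269,172),(368,172),(319,218)],(.5088,-.034)),('FL',[(511,100),(598,99),(503,167),(600,166),(549,212)],(.5206,.0451)),('RR',[(277,307),(362,307),(272,368),(367,367),(320,410)],(.582,-.0449))]:
    p,a,b,y=blank(s,d,3,2.9,[200,130],.0655)
    q=a+.0205*np.array([np.cos(y),np.sin(y)]); print(n,y.round(3),np.linalg.norm(p[0]-p[1]).round(4),q.round(4),'off mm',((q-c)*1e3).round(1))
    e=np.linalg.norm(p[0]-p[1]); 
    # height from sep: solve z with sep .0300
    for z in (.0655,.07,.061):
        p=plane(s,np.array(d)/[3,2.9]+[200,130],z); print('  z',z,np.linalg.norm(p[0]-p[1]).round(5),np.linalg.norm(p[2]-p[3]).round(5),np.linalg.norm(p[4]-(p[0]+p[1])/2).round(5))
st()
```

```text
FR -0.154 0.0302 [ 0.5085 -0.034 ] off mm [-0.3 -0. ]
  z 0.0655 0.03017 0.03375 0.04109
  z 0.07 0.02978 0.03331 0.04055
  z 0.061 0.03056 0.03419 0.04162
FL -0.153 0.0295 [0.5199 0.045 ] off mm [-0.7 -0.1]
  z 0.0655 0.02953 0.03347 0.04073
  z 0.07 0.02914 0.03304 0.0402
  z 0.061 0.02991 0.03391 0.04126
RR -0.157 0.03 [ 0.5825 -0.0456] off mm [ 0.5 -0.7]
  z 0.0655 0.02999 0.03405 0.04106
  z 0.07 0.0296 0.0336 0.04052
  z 0.061 0.03038 0.03449 0.04159
t 23.5 p [ 0.5037 -0.0341  0.2526] jawyaw 1.414 op 0.0598 F [ 1.  -0.5 -1. ] j [-0.32 -0.    1.73  0.02  1.47 -1.74] ydown [-0.042  0.039 -0.998]
```

Call:
jog_arm --pt "0.35 0 4.1 0 -0.12"

```text
t: 23.58
position: [0.5042, 0.0009, 0.2518]
tool_rot: [0.583, -0.544, -0.425, 0.428]
force: [1.0, 0.6, -0.6]
opening: 0.0603
```

Run:
```python
from h import *
st()
```

```text
t 23.58 p [0.5042 0.0009 0.2518] jawyaw 1.295 op 0.0603 F [ 1.   0.6 -0.6] j [-0.26 -0.01  1.74  0.03  1.46 -1.56] ydown [-0.037  0.041 -0.998]
```

Call:
jog_arm --pt "0.35 0 4 2 -0.12" --pt "0.35 0 8 6 -0.24" --pt "0.35 0 12 3 -0.36"

```text
t: 23.83
position: [0.5073, 0.106, 0.2932]
tool_rot: [0.648, -0.613, -0.324, 0.314]
force: [1.4, 0.5, 1.6]
opening: 0.0604
```

Run:
```python
from h import *
st()
```

```text
t 23.83 p [0.5073 0.106  0.2932] jawyaw 0.936 op 0.0604 F [1.4 0.5 1.6] j [-0.06 -0.03  1.67  0.05  1.51 -1.  ] ydown [-0.01   0.05  -0.999]
```

Call:
jog_arm --pt "0.2 -0.5 2 0 -0.12" --pt "0.2 -1 5 0 -0.24" --pt "0.2 -1.5 8 0 -0.36" --pt "0.2 -2 11 0 -0.48" --pt "0.2 -2.5 12 0 -0.6"

```text
t: 24.25
position: [0.4809, 0.229, 0.2911]
tool_rot: [0.713, -0.681, -0.126, 0.108]
force: [0.8, -0.3, 0.4]
opening: 0.0739
```

Call:
jog_arm --pt "0.2 0 0 0 -0.12" --pt "0.2 0 0 0 -0.24" --pt "0.2 0 0 0 -0.34" --pt "0.2 0 0 0 -0.34"

```text
t: 24.58
position: [0.4801, 0.2292, 0.2891]
tool_rot: [0.721, -0.693, -0.007, -0.014]
force: [-0.1, 0.1, 0.1]
opening: 0.0738
```

Run:
```python
from h import *
st()
```

```text
t 24.58 p [0.4801 0.2292 0.2891] jawyaw -0.009 op 0.0738 F [-0.1  0.1  0.1] j [ 0.2  -0.02  1.68  0.03  1.45  0.2 ] ydown [ 0.03   0.038 -0.999]
```

Call:
jog_arm --pt "0.2 0 0 -4 0" --pt "0.2 0 0 -8 0" --pt "0.2 0 0 -8 0"

```text
t: 24.83
position: [0.4743, 0.2278, 0.1995]
tool_rot: [0.719, -0.695, -0.002, -0.007]
force: [-0.6, -0.4, -2.6]
opening: 0.0735
```

Run:
```python
from h import *
st()
```

```text
t 24.83 p [0.4743 0.2278 0.1995] jawyaw -0.007 op 0.0735 F [-0.6 -0.4 -2.6] j [0.2  0.04 1.79 0.03 1.29 0.2 ] ydown [ 0.013  0.035 -0.999]
```

Call:
jog_arm --pt "0.2 0 0 1 -0.12" --pt "0.2 0 0 3 -0.24" --pt "0.2 0 0 5 -0.36" --pt "0.2 0 0 7 -0.48" --pt "0.2 0 0 8 -0.6"

```text
t: 25.25
position: [0.4755, 0.228, 0.2837]
tool_rot: [0.686, -0.663, 0.203, -0.222]
force: [0.1, -0.0, 0.2]
opening: 0.0734
```

Call:
jog_arm --pt "0.2 0 0 1 -0.12" --pt "0.2 0 0 2 -0.24" --pt "0.2 0 0 2 -0.36" --pt "0.2 0 0 2 -0.42" --pt "0.2 0 0 2 -0.42"

```text
t: 25.67
position: [0.4759, 0.228, 0.3053]
tool_rot: [0.625, -0.606, 0.336, -0.36]
force: [-1.2, 0.6, -0.7]
opening: 0.0733
```

Call:
jog_arm --pt "0.2 0 0 -4 0" --pt "0.2 0 0 -8 0" --pt "0.2 0 0 -8 0"

```text
t: 25.92
position: [0.471, 0.2268, 0.2178]
tool_rot: [0.622, -0.61, 0.339, -0.355]
force: [-1.7, 0.1, -2.0]
opening: 0.0736
```

Run:
```python
from h import *
st()
```

```text
t 25.92 p [0.471  0.2268 0.2178] jawyaw -1.027 op 0.0736 F [-1.7  0.1 -2. ] j [ 0.22  0.01  1.78 -0.    1.32  1.25] ydown [ 0.028  0.003 -1.   ]
```

Call:
jog_arm --pt "0.2 0 0 1.5 0" --pt "0.2 0 0 5 0" --pt "0.2 0 0 7 0" --pt "0.2 0 0 7.5 0" --pt "0.2 0 0 7.5 0"

```text
t: 26.33
position: [0.4725, 0.2271, 0.2966]
tool_rot: [0.623, -0.609, 0.337, -0.356]
force: [-0.4, -0.7, 1.0]
opening: 0.0738
```

Call:
jog_arm --pt "0.2 0 0 -4 0" --pt "0.2 0 0 -8 0" --pt "0.2 0 0 -8 0"

```text
t: 26.58
position: [0.4668, 0.2257, 0.2077]
tool_rot: [0.62, -0.613, 0.341, -0.352]
force: [-1.9, 0.2, -1.4]
opening: 0.0738
```

Run:
```python
from h import *
st()
```

```text
t 26.58 p [0.4668 0.2257 0.2077] jawyaw -1.025 op 0.0738 F [-1.9  0.2 -1.4] j [ 0.22  0.02  1.8  -0.    1.31  1.24] ydown [ 0.017  0.001 -1.   ]
```

Call:
jog_arm --pt "0.2 0 0 1.5 0.12" --pt "0.2 0 0 5 0.24" --pt "0.2 0 0 7 0.36" --pt "0.2 0 0 7.5 0.48" --pt "0.2 0 0 7.5 0.6"

```text
t: 27.0
position: [0.4679, 0.226, 0.2868]
tool_rot: [0.697, -0.686, 0.141, -0.152]
force: [-0.4, -0.0, 0.4]
opening: 0.0735
```

Run:
```python
from h import *
st()
```

```text
t 27.0 p [0.4679 0.226  0.2868] jawyaw -0.418 op 0.0735 F [-0.4 -0.   0.4] j [ 0.21 -0.04  1.7   0.01  1.46  0.63] ydown [ 0.018  0.012 -1.   ]
```

Run:
```python
from h import *
s=load('w10')
im=cv2.imread('pics/w10.png'); cv2.imwrite('pics/w10c.png',cv2.resize(im[70:240,460:640],None,fx=3.4,fy=3.4,interpolation=2))
print(plane(s,[(555,140),(585,215),(568,160)],.054))
st()
```

```text
[[0.45630314 0.30298248 0.054     ]
 [0.56229109 0.34749181 0.054     ]
 [0.48416941 0.32051273 0.054     ]]
t 27.0 p [0.4679 0.226  0.2868] jawyaw -0.418 op 0.0735 F [-0.4 -0.   0.4] j [ 0.21 -0.04  1.7   0.01  1.46  0.63] ydown [ 0.018  0.012 -1.   ]
```

View pics/w10c.png

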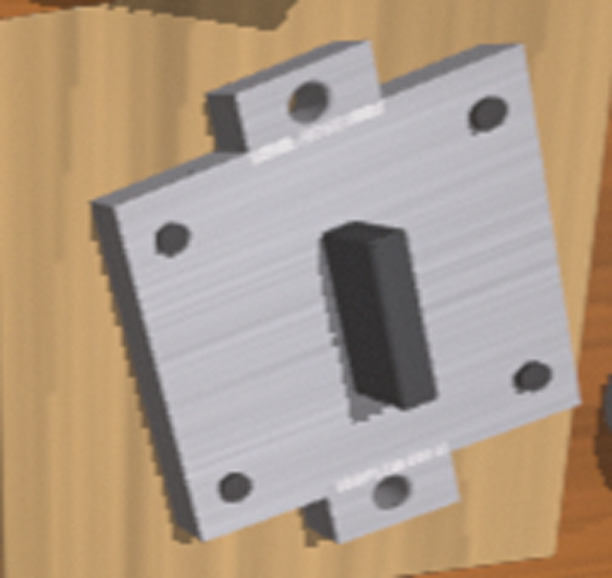

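Run:
```python
from h import *
s=load('w10')
p=plane(s,np.array([(309,103),(391,492)])/3.4+[460,70],.026)[:,:2]
d=p[1]-p[0];print(p,p.mean(0),np.linalg.norm(d),np.arctan2(d[1],d[0]))
r=plane(s,np.array([(390,232),(420,405)])/3.4+[460,70],.054)[:,:2];d=r[1]-r[0];print(r,r.mean(0),np.linalg.norm(d),np.arctan2(d[1],d[0]))
```

```text
[[0.41099413 0.31406218]
 [0.57343668 0.35550417]] [0.49221541 0.33478318] 0.16764551826161012 0.2497895985370477
[[0.45767041 0.3269203 ]
 [0.52583804 0.34280006]] [0.49175423 0.33486018] 0.06999280846560746 0.22886986200634157
```

Call:
jog_arm --pt "0.2 0.4 2 0 -0.12" --pt "0.2 0.8 4 0 -0.24" --pt "0.2 1.2 6 0 -0.36" --pt "0.2 1.6 8 0 -0.48" --pt "0.2 2 9.5 0 -0.6"

```text
t: 27.42
position: [0.4878, 0.3224, 0.288]
tool_rot: [0.62, -0.613, 0.339, -0.353]
force: [0.7, 0.1, -0.1]
opening: 0.0736
```

Call:
jog_arm --pt "0.2 0.4 1 0 -0.12" --pt "0.2 0.5 1.4 0 -0.24" --pt "0.2 0.5 1.4 0 -0.31" --pt "0.2 0.5 1.4 -4 -0.31" --pt "0.2 0.5 1.4 -4 -0.31"

```text
t: 27.83
position: [0.4898, 0.3352, 0.2427]
tool_rot: [-0.555, 0.557, -0.431, 0.442]
force: [-1.3, -0.5, -2.1]
opening: 0.0734
```

Run:
```python
from h import *
st()
s=snap('wrist','w29');save(s,'w29');st()
```

```text
t 27.83 p [0.4898 0.3352 0.2427] jawyaw -1.332 op 0.0734 F [-1.3 -0.5 -2.1] j [ 0.4   0.2   1.53 -0.01  1.4   1.74] ydown [ 0.01  -0.011 -1.   ]
t 27.88 p [0.4903 0.3354 0.2449] jawyaw -1.332 op 0.0735 F [ 1.  -0.1  0.4] j [ 0.4   0.2   1.53 -0.01  1.41  1.74] ydown [ 0.012 -0.011 -1.   ]
```

View pics/w29.png

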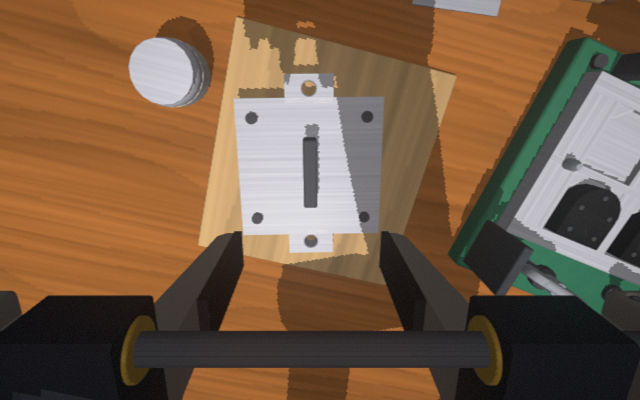

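Run:
```python
from h import *
s=load('w29');w=load('w10')
p=plane(s,[(309,89),(311,241)],.026)[:,:2];d=p[0]-p[1];print(p,p.mean(0),np.linalg.norm(d),np.arctan2(d[1],d[0]))
r=plane(s,[(310,139),(310.5,206)],.054)[:,:2];d=r[0]-r[1];print(r.mean(0),np.linalg.norm(d),np.arctan2(d[1],d[0]))
print(tri([s,w],[(309,89),np.array((391,492))/3.4+[460,70]]),tri([s,w],[(311,241),np.array((309,103))/3.4+[460,70]]))
st()
im=cv2.imread('pics/w29.png');cv2.imwrite('pics/w29a.png',cv2.resize(im[65:260,220:400],None,fx=3,fy=3,interpolation=2))
```

```text
[[0.57173713 0.35459792]
 [0.40959771 0.31311247]] [0.49066742 0.3338552 ] 0.16736257565589835 0.250488966401972
[0.49279487 0.33447841] 0.06879371324763058 0.2450412508649309
(array([0.57212313, 0.35435189, 0.02786142]), [np.float64(0.00048411535675435584), np.float64(0.00048411535675445174)]) (array([0.41056871, 0.31315991, 0.02767837]), [np.float64(0.0002843095929501691), np.float64(0.0002843095929501436)])
t 27.88 p [0.4903 0.3354 0.2449] jawyaw -1.332 op 0.0735 F [ 1.  -0.1  0.4] j [ 0.4   0.2   1.53 -0.01  1.41  1.74] ydown [ 0.012 -0.011 -1.   ]
```

View pics/w29a.png

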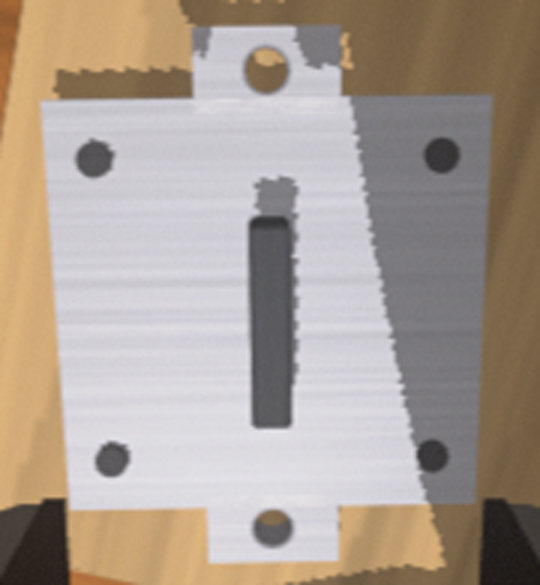

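Call:
jog_arm --pt "0.57 0.1 -0.1 -3.5 0.01" --pt "0.57 0.1 -0.1 -7 0.01" --pt "0.57 0.1 -0.1 -11 0.01" --pt "0.57 0.1 -0.1 -13.5 0.01" --pt "0.57 0.1 -0.1 -14.5 0.01"

```text
t: 28.3
position: [0.4893, 0.3333, 0.0971]
tool_rot: [-0.556, 0.561, -0.429, 0.438]
force: [-1.1, 0.1, -0.6]
opening: 0.0422
```

Call:
jog_arm --pt "0.57 0 0 0 0" --pt "0.57 0 0 0 0" --pt "0.57 0 0 0 0"

```text
t: 28.55
position: [0.4911, 0.3341, 0.1]
tool_rot: [-0.557, 0.56, -0.429, 0.439]
force: [0.1, 0.3, -0.7]
opening: 0.0394
```

Run:
```python
from h import *
st()
s=snap('wrist','w30');save(s,'w30');st()
```

```text
t 28.55 p [0.4911 0.3341 0.1   ] jawyaw -1.321 op 0.0394 F [ 0.1  0.3 -0.7] j [ 0.4   0.34  1.66 -0.02  1.14  1.73] ydown [ 0.01  -0.011 -1.   ]
t 28.6 p [0.4912 0.3341 0.1001] jawyaw -1.321 op 0.0398 F [ 0.3 -1.  -0. ] j [ 0.4   0.34  1.66 -0.02  1.14  1.73] ydown [ 0.01  -0.011 -1.   ]
```

View pics/w30.png

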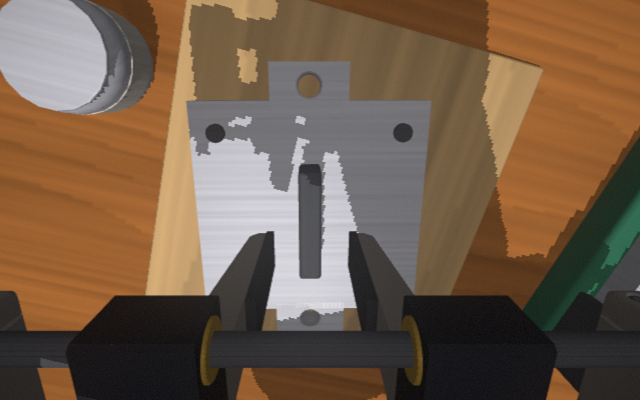

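Call:
jog_arm --pt "0.57 0 0 -2 0" --pt "0.57 0 0 -4 0" --pt "0.57 0 0 -4.8 0" --pt "0.57 0 0 -5 0" --pt "0.57 0 0 -5 0"

```text
t: 29.02
position: [0.4915, 0.3343, 0.0507]
tool_rot: [-0.558, 0.559, -0.428, 0.439]
force: [0.4, 0.8, -0.6]
opening: 0.0398
```

Call:
jog_arm --pt "1 0 0 0 0" --pt "1 0 0 0 0" --pt "1 0 0 0 0" --pt "1 0 0 0 0" --grip_force 45

```text
t: 29.35
position: [0.492, 0.3345, 0.0516]
tool_rot: [-0.558, 0.559, -0.428, 0.439]
force: [-0.6, 0.6, -0.0]
opening: 0.0147
```

Run:
```python
from h import *
st()
```

```text
t 29.35 p [0.492  0.3345 0.0516] jawyaw -1.321 op 0.0147 F [-0.6  0.6 -0. ] j [ 0.4   0.41  1.68 -0.02  1.05  1.73] ydown [ 0.012 -0.011 -1.   ]
```

Call:
jog_arm --pt "1 0 0 0.5 0" --pt "1 0 0 2 0" --pt "1 0 0 4.5 0" --pt "1 0 0 7.5 0" --pt "1 0 0 10 0"

```text
t: 29.77
position: [0.4907, 0.3339, 0.1515]
tool_rot: [-0.557, 0.56, -0.429, 0.439]
force: [1.6, 0.1, -6.9]
opening: 0.0135
```

Call:
jog_arm --pt "1 0 0 2 0" --pt "1 0 0 3 0" --pt "1 0 0 3.2 0" --pt "1 0 0 3.2 0"

```text
t: 30.1
position: [0.4901, 0.3337, 0.1826]
tool_rot: [-0.557, 0.56, -0.429, 0.438]
force: [-0.4, -0.2, -8.4]
opening: 0.0136
```

Run:
```python
from h import *
st()
s=snap('wrist','w31');save(s,'w31');st()
```

```text
t 30.1 p [0.4901 0.3337 0.1826] jawyaw -1.321 op 0.0136 F [-0.4 -0.2 -8.4] j [ 0.4   0.25  1.6  -0.01  1.3   1.73] ydown [ 0.007 -0.012 -1.   ]
t 30.15 p [0.4896 0.3335 0.1815] jawyaw -1.321 op 0.0134 F [-0.1  0.8 -7.7] j [ 0.4   0.25  1.6  -0.01  1.3   1.73] ydown [ 0.005 -0.013 -1.   ]
```

View pics/w31.png

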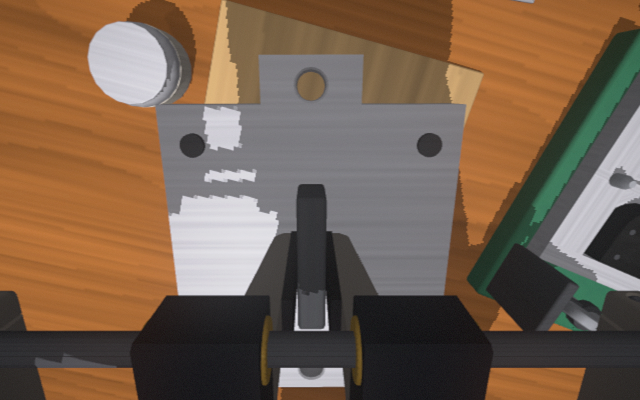

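```bash
cat >> bl.py <<'E'
def toolplane(s,uv,h):
    K=cam(s)[0]
    Rt=np.array([[1,0,0],[0,-.286,.958],[0,-.958,-.286]]); C=np.array([0.0002,-0.1514,0.0811])
    d=(Rt@(np.linalg.inv(K)@np.c_[np.array(uv,float),np.ones(len(uv))].T)).T
    return (C+d*((h-C[1])/d[:,1])[:,None])
E
python3 - <<'E'
from bl import *
s=load('w31')
for h in (.0256,.024,.022):
    p=toolplane(s,[(311,85),(311,372)],h); print(h,p.round(4),p.mean(0).round(4),np.linalg.norm(p[0]-p[1]))
st()
E
```

```text
0.0256 [[ 0.0002  0.0256  0.0838]
 [ 0.0002  0.0256 -0.0881]] [ 0.0002  0.0256 -0.0021] 0.17187836707525733
0.024 [[ 0.0002  0.024   0.0838]
 [ 0.0002  0.024  -0.0865]] [ 0.0002  0.024  -0.0014] 0.17032466432203464
0.022 [[ 0.0002  0.022   0.0838]
 [ 0.0002  0.022  -0.0846]] [ 0.0002  0.022  -0.0004] 0.16838253588050633
t 30.15 p [0.4896 0.3335 0.1815] jawyaw -1.321 op 0.0134 F [-0.1  0.8 -7.7] j [ 0.4   0.25  1.6  -0.01  1.3   1.73] ydown [ 0.005 -0.013 -1.   ]
```

Call:
jog_arm --pt "1 0.3 -2 1 0.12" --pt "1 0.8 -5 2 0.24" --pt "1 1.3 -8.5 2.5 0.36" --pt "1 1.8 -12 2.5 0.48" --pt "1 2.3 -15.5 2.5 0.6"

```text
t: 30.57
position: [0.5113, 0.1784, 0.2045]
tool_rot: [-0.66, 0.664, -0.245, 0.253]
force: [0.3, -0.0, -7.3]
opening: 0.0136
```

Call:
jog_arm --pt "1 0.5 -3.5 0 0.12" --pt "1 1.2 -7 0 0.24" --pt "1 1.8 -10.5 0 0.36" --pt "1 2.4 -13 0 0.48" --pt "1 2.8 -15 0 0.57"

```text
t: 30.98
position: [0.5382, 0.0258, 0.202]
tool_rot: [-0.704, 0.706, -0.048, 0.054]
force: [0.1, -0.5, -7.0]
opening: 0.0135
```

Call:
jog_arm --pt "1 0.5 -1.5 0 0" --pt "1 0.9 -2.5 0 0" --pt "1 0.9 -2.5 0 0" --pt "1 0.9 -2.5 0 0"

```text
t: 31.32
position: [0.5465, 0.0012, 0.2006]
tool_rot: [-0.705, 0.706, -0.05, 0.054]
force: [-0.1, 0.1, -7.1]
opening: 0.0138
```

Run:
```python
from h import *
st()
s=snap('wrist','w32');save(s,'w32');st()
```

```text
t 31.32 p [0.5465 0.0012 0.2006] jawyaw -0.146 op 0.0138 F [-0.1  0.1 -7.1] j [-0.22  0.11  1.72 -0.    1.31 -0.07] ydown [ 0.005 -0.001 -1.   ]
t 31.37 p [0.5465 0.0017 0.201 ] jawyaw -0.145 op 0.014 F [ 0.5  0.2 -7.8] j [-0.22  0.11  1.72 -0.    1.31 -0.07] ydown [ 0.006 -0.001 -1.   ]
```

View pics/w32.png

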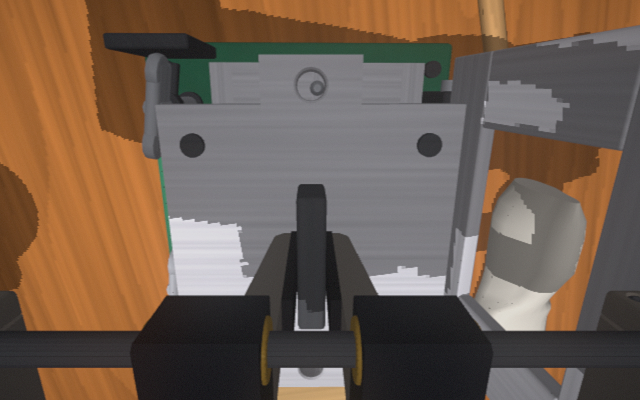

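Run:
```python
from h import *
s=load('w32');q=manip.sense()
im=cv2.imread('pics/w32.png');cv2.imwrite('pics/w32a.png',cv2.resize(im[55:120,270:360],None,fx=7,fy=7,interpolation=2))
c,sn=np.cos(-.149),np.sin(-.149)
def loc(p): d=np.array(p)-[.5514,.0002]; return np.array([c*d[0]+sn*d[1],-sn*d[0]+c*d[1]])
pin=plane(s,[(317,88)],.066)[0,:2]; zt=q['position'][2]-.0256
hole=plane(s,[(311,84.5)],zt)[0,:2]
print(pin,loc(pin),hole,loc(hole),loc(q['position'][:2]))
```

```text
[0.56378636 0.08274617] [-4.80265205e-06  8.34703013e-02] [0.55867856 0.08435278] [-0.0052945   0.08430087] [-0.00505424  0.00079638]
```

View pics/w32a.png

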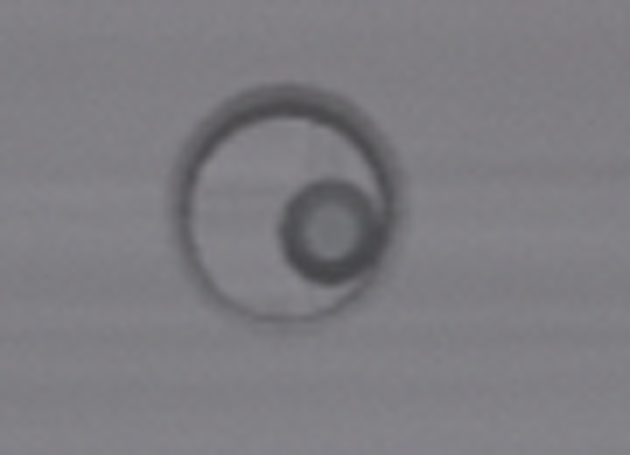

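Call:
jog_arm --pt "1 0.5 -0.14 -2 -0.003" --pt "1 0.5 -0.14 -4 -0.003" --pt "1 0.5 -0.14 -5.5 -0.003" --pt "1 0.5 -0.14 -6.5 -0.003" --pt "1 0.5 -0.14 -6.8 -0.003"

```text
t: 31.78
position: [0.5498, 0.0018, 0.1306]
tool_rot: [-0.705, 0.705, -0.051, 0.053]
force: [0.1, 0.4, -7.6]
opening: 0.0138
```

Call:
jog_arm --pt "1 0.05 0 -0.2 0" --pt "1 0.05 0 -0.4 0" --pt "1 0.05 0 -0.4 0"

```text
t: 32.03
position: [0.5507, 0.002, 0.1271]
tool_rot: [-0.705, 0.705, -0.051, 0.053]
force: [-0.5, 0.4, -7.2]
opening: 0.0137
```

Run:
```python
from h import *
st()
s=snap('wrist','w33');save(s,'w33');st()
q=manip.sense()
im=cv2.imread('pics/w33.png');cv2.imwrite('pics/w33a.png',cv2.resize(im[50:130,260:370],None,fx=6,fy=6,interpolation=2))
```

```text
t 32.03 p [0.5507 0.002  0.1271] jawyaw -0.147 op 0.0137 F [-0.5  0.4 -7.2] j [-0.22  0.2   1.77  0.    1.17 -0.07] ydown [ 0.002 -0.    -1.   ]
t 32.08 p [0.5509 0.0019 0.1274] jawyaw -0.147 op 0.0137 F [ 0.2 -0.6 -7.7] j [-0.22  0.2   1.77  0.    1.17 -0.07] ydown [ 0.003 -0.    -1.   ]
```

View pics/w33a.png

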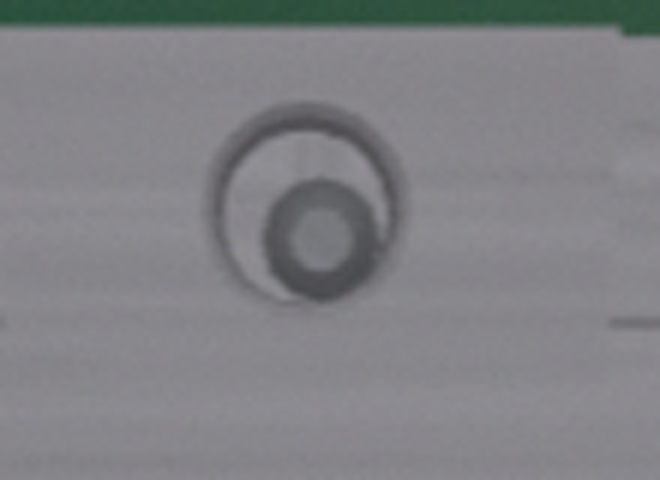

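View pics/w33.png

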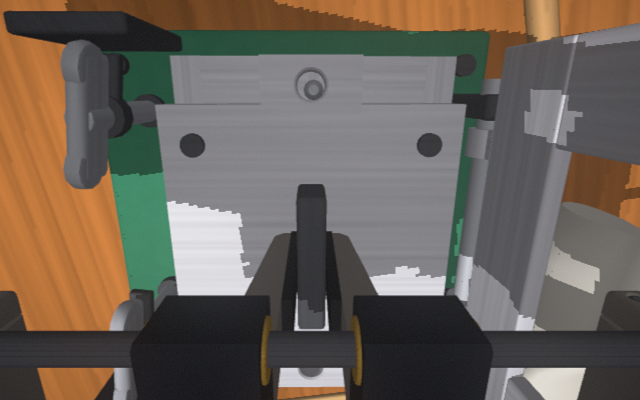

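Run:
```python
from h import *
s=load('w33');q=manip.sense()
c,sn=np.cos(-.149),np.sin(-.149)
def loc(p): d=np.array(p)-[.5514,.0002]; return 1e3*np.array([c*d[0]+sn*d[1],-sn*d[0]+c*d[1]])
z=.1271
print('pin',loc(plane(s,[(313.5,90)],.066)[0,:2]),'holetop',loc(plane(s,[(311.2,83.8)],z-.0256)[0,:2]),'holebot',loc(plane(s,[(310.8,86.3)],z-.0456)[0,:2]),'tcp',loc(q['position'][:2]))
```

```text
pin [ 0.17501519 83.32510024] holetop [-1.27397785 86.11910975] holebot [-1.43464216 85.20381001] tcp [-0.78935809  1.60689005]
```

Call:
jog_arm --pt "1 0.12 -0.23 0 -0.002" --pt "1 0.12 -0.23 -0.4 -0.002" --pt "1 0.12 -0.23 -0.8 -0.002" --pt "1 0.12 -0.23 -0.8 -0.002" --pt "1 0.12 -0.23 -0.8 -0.002"

```text
t: 32.5
position: [0.5516, -0.0004, 0.1188]
tool_rot: [-0.705, 0.705, -0.052, 0.053]
force: [-0.7, 0.9, -8.1]
opening: 0.0139
```

Run:
```python
from h import *
st()
s=snap('wrist','w34');save(s,'w34');st()
im=cv2.imread('pics/w34.png');cv2.imwrite('pics/w34a.png',cv2.resize(im[50:130,260:370],None,fx=6,fy=6,interpolation=2))
```

```text
t 32.5 p [ 5.516e-01 -4.000e-04  1.188e-01] jawyaw -0.149 op 0.0139 F [-0.7  0.9 -8.1] j [-0.22  0.21  1.77  0.    1.15 -0.07] ydown [ 0.002 -0.    -1.   ]
t 32.55 p [ 5.518e-01 -4.000e-04  1.191e-01] jawyaw -0.149 op 0.0136 F [-0.4 -0.  -6.9] j [-0.22  0.21  1.77  0.    1.15 -0.07] ydown [ 0.002 -0.    -1.   ]
```

View pics/w34a.png

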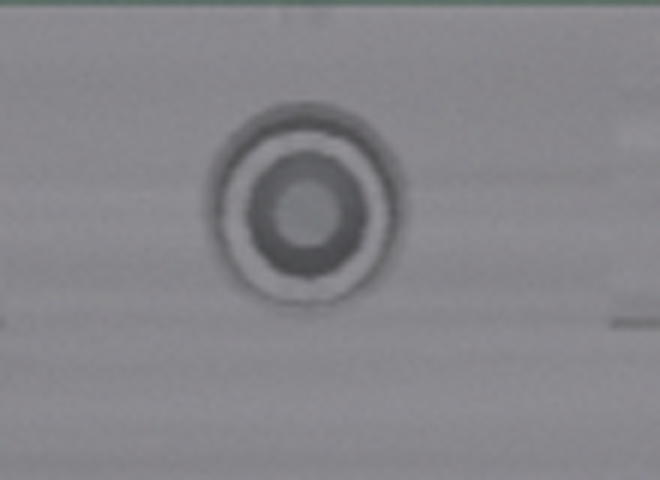

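Call:
jog_arm --pt "1 0 0 -0.4 0" --pt "1 0 0 -0.8 0" --pt "1 0 0 -1.2 0" --pt "1 0 0 -1.3 0" --pt "1 0 0 -1.3 0"

```text
t: 32.97
position: [0.5512, -0.0002, 0.1053]
tool_rot: [0.705, -0.705, 0.052, -0.053]
force: [-0.5, 0.7, -8.4]
opening: 0.0138
```

Run:
```python
from h import *
st()
s=snap('wrist','w35');save(s,'w35');st()
im=cv2.imread('pics/w35.png');cv2.imwrite('pics/w35a.png',cv2.resize(im[50:130,260:370],None,fx=6,fy=6,interpolation=2))
```

```text
t 32.97 p [ 5.512e-01 -2.000e-04  1.053e-01] jawyaw -0.149 op 0.0138 F [-0.5  0.7 -8.4] j [-0.22  0.23  1.78  0.    1.13 -0.07] ydown [ 0.001  0.    -1.   ]
t 33.02 p [ 5.516e-01 -3.000e-04  1.057e-01] jawyaw -0.149 op 0.0134 F [-0.2  0.  -7.5] j [-0.22  0.23  1.78  0.    1.13 -0.07] ydown [ 0.002 -0.    -1.   ]
```

View pics/w35a.png

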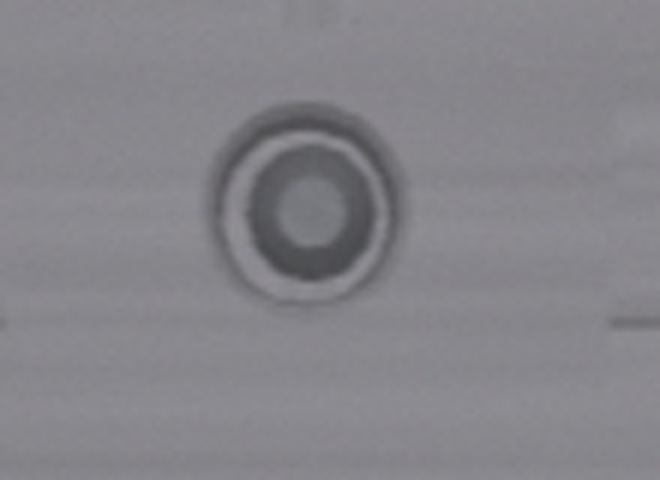

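Call:
jog_arm --pt "1 0.04 -0.03 -0.4 0" --pt "1 0.05 -0.03 -0.8 0" --pt "1 0.05 -0.03 -1.0 0" --pt "1 0.05 -0.03 -1.05 0"

```text
t: 33.35
position: [0.5523, -0.0009, 0.0957]
tool_rot: [-0.705, 0.705, -0.052, 0.053]
force: [-3.3, -1.8, -2.5]
opening: 0.0135
```

Run:
```python
from h import *
st()
```

```text
t 33.35 p [ 0.5523 -0.0009  0.0957] jawyaw -0.149 op 0.0135 F [-3.3 -1.8 -2.5] j [-0.22  0.25  1.78 -0.    1.11 -0.07] ydown [ 0.002 -0.    -1.   ]
```

Call:
jog_arm --pt "1 0 0 -0.05 0" --pt "0.6 0 0 0 0" --pt "0.6 0 0 0 0" --pt "0.6 0 0 0 0"

```text
t: 33.68
position: [0.5535, -0.0011, 0.0968]
tool_rot: [-0.705, 0.705, -0.051, 0.054]
force: [-0.6, -0.1, -0.5]
opening: 0.0317
```

Call:
jog_arm --pt "0.6 0 0 2 0" --pt "0.6 0 0 5.5 0" --pt "0.6 0 0 9 0" --pt "0.6 0 0 11 0" --pt "0.6 0 0 11.5 0"

```text
t: 34.1
position: [0.5565, -0.0016, 0.2175]
tool_rot: [-0.704, 0.706, -0.047, 0.058]
force: [0.8, -0.2, -0.2]
opening: 0.0367
```

Run:
```python
from h import *
st()
s=snap('wrist','w36');save(s,'w36');st()
s=snap('scene','s36')
im=cv2.imread('pics/s36.png');cv2.imwrite('pics/s36a.png',cv2.resize(im[120:280,240:420],None,fx=3.5,fy=3.5,interpolation=2))
```

```text
t 34.1 p [ 0.5565 -0.0016  0.2175] jawyaw -0.149 op 0.0367 F [ 0.8 -0.2 -0.2] j [-0.22  0.11  1.68  0.    1.33 -0.07] ydown [ 0.015 -0.003 -1.   ]
t 34.15 p [ 0.5558 -0.0015  0.2158] jawyaw -0.149 op 0.0366 F [-0.1 -0.2  0.5] j [-0.22  0.11  1.68  0.    1.33 -0.07] ydown [ 0.012 -0.003 -1.   ]
```

View pics/w36.png

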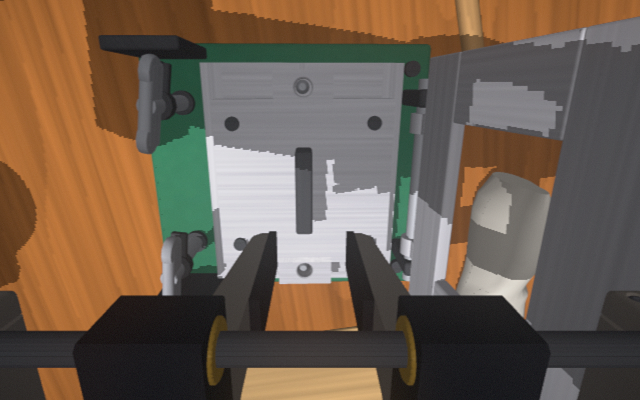

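View pics/s36a.png

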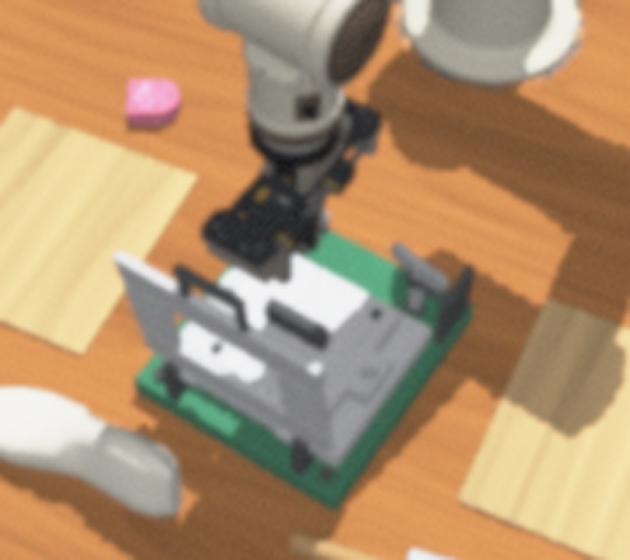

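Run:
```python
from h import *
s=load('w36')
for z in (.07,.075): 
    p=plane(s,[(302.5,86.5),(305,269.5)],z)[:,:2]; d=p[0]-p[1]; print(z,p.mean(0),np.linalg.norm(d))
r=plane(s,[(304,149),(304,233)],.098)[:,:2]; print('rib',r,r.mean(0),np.linalg.norm(r[0]-r[1]))
q=manip.sense();st()
# handle target from release pose
c,sn=np.cos(-.149),np.sin(-.149)
for a in (1.68,1.7):
    x=.1-.232*np.cos(a); print(a,.5514+c*x,.0002+sn*x,.076+.232*np.sin(a))
```

```text
0.07 [ 5.52113436e-01 -4.15063062e-04] 0.16780115671605797
0.075 [0.55234852 0.00091522] 0.16499303480884137
rib [[ 0.55809072  0.03595323]
 [ 0.54708402 -0.03421922]] [0.55258737 0.00086701] 0.07103042413716582
t 34.2 p [ 0.5545 -0.0012  0.2132] jawyaw -0.149 op 0.0367 F [ 0.8 -1.1 -0.8] j [-0.22  0.12  1.69  0.    1.33 -0.07] ydown [ 0.008 -0.002 -1.   ]
1.68 0.6752967722472474 -0.018398457993819055 0.30661802290995366
1.7 0.6798527229865192 -0.019082363287793645 0.30606623602497274
```

Call:
jog_arm --pt "0.7 0 0 4 0" --pt "0.7 0 0 8 0" --pt "0.7 0 0 12 0" --pt "0.7 0 0 15 0" --pt "0.7 0.5 0 16.3 0"

```text
t: 34.62
position: [0.5601, -0.0013, 0.3794]
tool_rot: [-0.705, 0.706, -0.048, 0.057]
force: [-0.1, -0.1, -0.0]
opening: 0.0274
```

Call:
jog_arm --pt "0.7 3 -0.4 0 0" --pt "0.7 6.5 -1 0 0" --pt "0.7 9.5 -1.4 0 0" --pt "0.7 11 -1.6 0 0" --pt "0.7 11.6 -1.7 0 0"

```text
t: 35.03
position: [0.6773, -0.0188, 0.3746]
tool_rot: [-0.705, 0.705, -0.05, 0.055]
force: [1.1, -0.4, -0.6]
opening: 0.0276
```

Call:
jog_arm --pt "0.7 0 0 0 0" --pt "0.7 0 0 0 0"

```text
t: 35.2
position: [0.6766, -0.0187, 0.3717]
tool_rot: [-0.705, 0.705, -0.052, 0.053]
force: [0.1, 1.1, 0.3]
opening: 0.0278
```

Run:
```python
from h import *
st()
s=snap('wrist','w37');save(s,'w37');st()
```

```text
t 35.2 p [ 0.6766 -0.0187  0.3717] jawyaw -0.149 op 0.0278 F [0.1 1.1 0.3] j [-0.21  0.38  1.06 -0.    1.7  -0.06] ydown [ 0.002 -0.001 -1.   ]
t 35.25 p [ 0.6764 -0.0186  0.3728] jawyaw -0.149 op 0.0272 F [ 0.4 -0.6  0. ] j [-0.21  0.38  1.06 -0.    1.7  -0.06] ydown [ 0.003 -0.001 -1.   ]
```

View pics/w37.png

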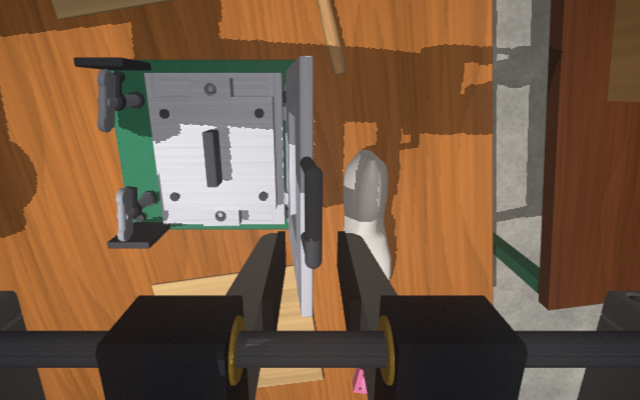

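Run:
```python
from h import *
s=load('w37'); print(plane(s,[(312.5,213),(309,162),(316,263)],.307))
```

```text
[[ 0.6779489  -0.01501247  0.307     ]
 [ 0.68083555  0.01911454  0.307     ]
 [ 0.67490437 -0.0515668   0.307     ]]
```

Call:
jog_arm --pt "0.7 0.15 0.2 -1.5 0" --pt "0.7 0.15 0.2 -3.5 0" --pt "0.7 0.15 0.2 -5 0" --pt "0.7 0.15 0.2 -5.9 0" --pt "0.7 0.15 0.2 -6 0"

```text
t: 35.67
position: [0.6763, -0.0162, 0.3106]
tool_rot: [-0.705, 0.705, -0.053, 0.052]
force: [-0.6, 0.6, -0.2]
opening: 0.0273
```

Call:
jog_arm --pt "1 0 0 0 0" --pt "1 0 0 0 0" --pt "1 0 0 0 0" --pt "1 0 0 0 0" --grip_force 25

```text
t: 36.0
position: [0.6767, -0.0162, 0.312]
tool_rot: [-0.705, 0.705, -0.052, 0.053]
force: [0.0, -0.1, -0.0]
opening: 0.0111
```

Run:
```python
from h import *
st()
s=snap('wrist','w38');save(s,'w38');st()
```

```text
t 36.0 p [ 0.6767 -0.0162  0.312 ] jawyaw -0.149 op 0.0111 F [ 0.  -0.1 -0. ] j [-0.2   0.39  1.17 -0.    1.58 -0.05] ydown [ 0.001 -0.    -1.   ]
t 36.05 p [ 0.6767 -0.0162  0.312 ] jawyaw -0.149 op 0.0108 F [-0.8  0.6  1.2] j [-0.2   0.39  1.17 -0.    1.58 -0.05] ydown [ 0.001 -0.    -1.   ]
```

View pics/w38.png

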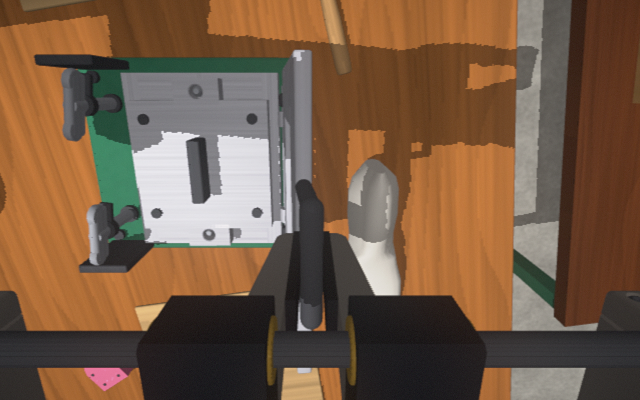

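Run:
```python
import numpy as np
r=23.2;f=lambda a:np.array([.989*r*(1-np.cos(a)),-.148*r*(1-np.cos(a)),r*np.sin(a)])
A=[1.685,1.6,1.5,1.4,1.3,1.2,1.1,1.0,.9,.8,.7,.6,.5,.42,.36,.3,.25,.2,.16,.12,.09,.06,.03,0,-.01]
for i in range(0,len(A)-1,5):
    print('from',A[i],[ (A[j],(f(A[j])-f(A[i])).round(2).tolist()) for j in range(i+1,min(i+6,len(A)))])
```

```text
from 1.685 [(1.6, [-1.94, 0.29, 0.14]), (1.5, [-4.24, 0.63, 0.09]), (1.4, [-6.51, 0.97, -0.19]), (1.3, [-8.75, 1.31, -0.69]), (1.2, [-10.93, 1.64, -1.43])]
from 1.2 [(1.1, [-2.09, 0.31, -0.95]), (1.0, [-4.08, 0.61, -2.1]), (0.9, [-5.95, 0.89, -3.45]), (0.8, [-7.67, 1.15, -4.98]), (0.7, [-9.23, 1.38, -6.68])]
from 0.7 [(0.6, [-1.39, 0.21, -1.85]), (0.5, [-2.59, 0.39, -3.82]), (0.42, [-3.4, 0.51, -5.49]), (0.36, [-3.92, 0.59, -6.77]), (0.3, [-4.37, 0.65, -8.09])]
from 0.3 [(0.25, [-0.31, 0.05, -1.12]), (0.2, [-0.57, 0.08, -2.25]), (0.16, [-0.73, 0.11, -3.16]), (0.12, [-0.86, 0.13, -4.08]), (0.09, [-0.93, 0.14, -4.77])]
from 0.09 [(0.06, [-0.05, 0.01, -0.69]), (0.03, [-0.08, 0.01, -1.39]), (0, [-0.09, 0.01, -2.09]), (-0.01, [-0.09, 0.01, -2.32])]
```

Call:
jog_arm --pt "1 -1.9 0.3 0.1 0" --pt "1 -4.2 0.6 0.1 0" --pt "1 -6.5 1 -0.2 0" --pt "1 -8.7 1.3 -0.7 0" --pt "1 -10.9 1.6 -1.4 0"

```text
t: 36.47
position: [0.5684, 0.0001, 0.3001]
tool_rot: [0.705, -0.705, 0.05, -0.055]
force: [2.6, 2.3, 1.2]
opening: 0.0111
```

Run:
```python
from h import *
st()
```

```text
t 36.47 p [5.684e-01 1.000e-04 3.001e-01] jawyaw -0.149 op 0.0111 F [2.6 2.3 1.2] j [-0.21  0.1   1.53  0.    1.5  -0.06] ydown [ 0.008 -0.    -1.   ]
```

Call:
jog_arm --pt "1 -2.1 0.3 -1 0" --pt "1 -4.1 0.6 -2.1 0" --pt "1 -5.9 0.9 -3.4 0" --pt "1 -7.7 1.1 -5 0" --pt "1 -9.2 1.4 -6.7 0"

```text
t: 36.88
position: [0.4761, 0.0142, 0.2341]
tool_rot: [-0.705, 0.705, -0.049, 0.056]
force: [0.0, -1.9, 0.4]
opening: 0.0107
```

Run:
```python
from h import *
st()
```

```text
t 36.88 p [0.4761 0.0142 0.2341] jawyaw -0.149 op 0.0107 F [ 0.  -1.9  0.4] j [-0.23 -0.11  1.87  0.    1.37 -0.08] ydown [ 0.01  -0.001 -1.   ]
```

Call:
jog_arm --pt "1 -1.4 0.2 -1.9 0" --pt "1 -2.6 0.4 -3.8 0" --pt "1 -3.4 0.5 -5.5 0" --pt "1 -3.9 0.6 -6.8 0" --pt "1 -4.3 0.6 -7.8 0"

```text
t: 37.3
position: [0.4326, 0.0208, 0.1554]
tool_rot: [0.706, -0.705, 0.049, -0.056]
force: [1.1, 3.9, -0.8]
opening: 0.0108
```

Run:
```python
from h import *
st();s=snap('wrist','w39');st()
```

```text
t 37.3 p [0.4326 0.0208 0.1554] jawyaw -0.149 op 0.0108 F [ 1.1  3.9 -0.8] j [-0.23 -0.15  2.07  0.    1.21 -0.09] ydown [ 0.011  0.    -1.   ]
t 37.35 p [0.432  0.021  0.1538] jawyaw -0.149 op 0.011 F [ 3.1  2.2 -7.1] j [-0.23 -0.15  2.07  0.    1.21 -0.09] ydown [ 0.01   0.001 -1.   ]
```

View pics/w39.png

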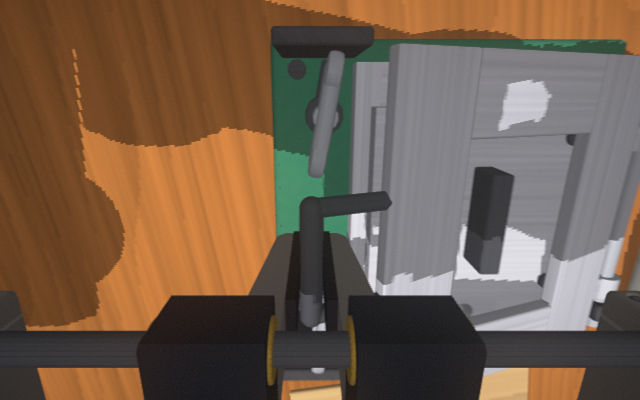

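Call:
jog_arm --pt "1 -0.3 0 -0.9 0" --pt "1 -0.6 0.1 -1.8 0" --pt "1 -0.8 0.1 -2.7 0" --pt "1 -0.9 0.1 -3.5 0" --pt "1 -1.0 0.1 -4.3 0"

```text
t: 37.77
position: [0.4227, 0.0223, 0.1105]
tool_rot: [0.706, -0.704, 0.049, -0.057]
force: [3.5, 5.6, -0.9]
opening: 0.011
```

Call:
jog_arm --pt "1 0 0 -0.6 0" --pt "1 -0.1 0 -1.2 0" --pt "1 -0.1 0 -1.8 0" --pt "1 -0.1 0 -2.2 0" --pt "1 -0.1 0 -2.4 0"

```text
t: 38.18
position: [0.4213, 0.0225, 0.0857]
tool_rot: [0.706, -0.704, 0.049, -0.056]
force: [1.1, 4.1, -0.8]
opening: 0.0109
```

Run:
```python
from h import *
st()
```

```text
t 38.18 p [0.4213 0.0225 0.0857] jawyaw -0.149 op 0.0109 F [ 1.1  4.1 -0.8] j [-0.24 -0.08  2.15  0.01  1.05 -0.09] ydown [ 0.011  0.002 -1.   ]
```

Call:
jog_arm --pt "1 0 -0.1 -0.2 0" --pt "1 0 -0.1 -0.4 0" --pt "1 0 -0.1 -0.5 0" --pt "1 0 -0.1 -0.6 0"

```text
t: 38.52
position: [0.4215, 0.0221, 0.0838]
tool_rot: [0.707, -0.704, 0.05, -0.055]
force: [-18.5, 7.3, 43.2]
opening: 0.0107
```

Run:
```python
from h import *
st();s=snap('wrist','w40');save(s,'w40');st()
```

```text
t 38.52 p [0.4215 0.0221 0.0838] jawyaw -0.149 op 0.0107 F [-18.5   7.3  43.2] j [-0.24 -0.07  2.15  0.01  1.05 -0.09] ydown [ 0.007  0.004 -1.   ]
t 38.57 p [0.4214 0.0221 0.0838] jawyaw -0.148 op 0.0111 F [-16.6   9.2  40.1] j [-0.24 -0.07  2.15  0.01  1.05 -0.09] ydown [ 0.007  0.003 -1.   ]
```

View pics/w40.png

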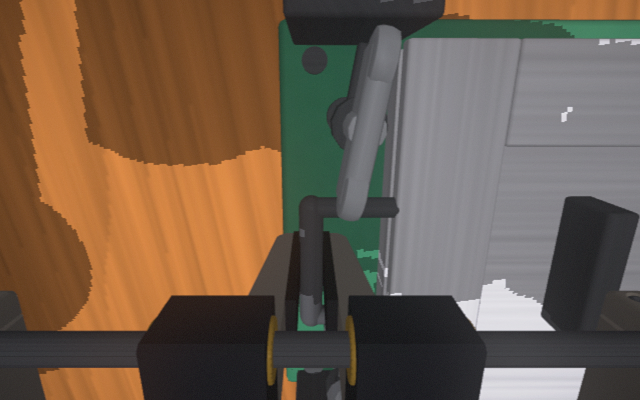

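Call:
jog_arm --pt "1 0 0 0.1 0" --pt "0.7 0 0 0.1 0" --pt "0.7 0 0 0.1 0" --pt "0.7 0 0 0.1 0"

```text
t: 38.9
position: [0.4215, 0.0216, 0.0846]
tool_rot: [0.706, -0.704, 0.05, -0.055]
force: [-0.8, 0.4, 0.8]
opening: 0.0269
```

Call:
jog_arm --pt "0.7 0 0 1.5 0" --pt "0.7 0 0 4 0" --pt "0.7 0 0 7 0" --pt "0.7 0 0 9 0" --pt "0.7 0 0 9.3 0"

```text
t: 39.32
position: [0.4239, 0.0206, 0.1813]
tool_rot: [0.706, -0.705, 0.047, -0.058]
force: [-0.3, -0.6, 0.3]
opening: 0.0279
```

Run:
```python
from h import *
st();s=snap('wrist','w41');save(s,'w41');st()
s=snap('scene','s41')
im=cv2.imread('pics/s41.png');cv2.imwrite('pics/s41a.png',cv2.resize(im[140:280,240:420],None,fx=4,fy=4,interpolation=2))
```

```text
t 39.32 p [0.4239 0.0206 0.1813] jawyaw -0.149 op 0.0279 F [-0.3 -0.6  0.3] j [-0.24 -0.22  2.07  0.    1.27 -0.09] ydown [ 0.014  0.    -1.   ]
t 39.37 p [0.4232 0.0208 0.1797] jawyaw -0.149 op 0.0274 F [ 0.4 -0.5  0.5] j [-0.24 -0.21  2.07  0.    1.27 -0.09] ydown [ 0.012  0.001 -1.   ]
```

View pics/w41.png

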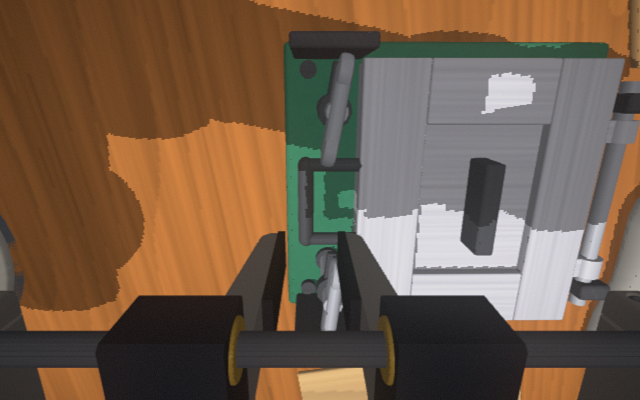

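View pics/s41a.png

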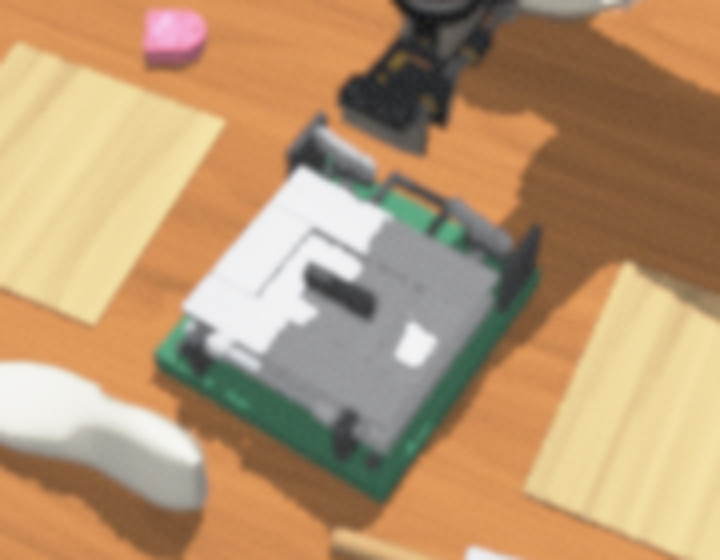

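Run:
```python
from h import *
s=load('w41');w=load('w3')
im=cv2.imread('pics/w41.png');cv2.imwrite('pics/w41a.png',cv2.resize(im[30:180,280:420],None,fx=4,fy=4,interpolation=2))
c,sn=np.cos(-.149),np.sin(-.149)
print('exp R',[.5514+c*-.112-sn*-.07,.0002+sn*-.112+c*-.07],'L',[.5514+c*-.112-sn*.07,.0002+sn*-.112+c*.07])
# w3 crop (off 180,140, x3): right wing (image left) ends (80,155)-(275,175); left wing ends (475,152)-(668,182)
for n,e in [('R',[(82,153),(272,172)]),('L',[(478,152),(665,180)])]:
    p=plane(w,np.array(e)/3+[180,140],.112)[:,:2];d=p[1]-p[0];print(n,p.mean(0),np.linalg.norm(d),np.arctan2(d[1],d[0])-np.pi/2)
p=plane(s,[(346,60),(329,160)],.113)[:,:2];d=p[0]-p[1];print('R w41',p.mean(0),np.linalg.norm(d),np.arctan2(d[1],d[0]))
```

```text
exp R [np.float64(0.4302495074953936), np.float64(-0.05239808138983122)] L [np.float64(0.4510324076531893), np.float64(0.08605072164230444)]
R [ 0.42754776 -0.05048452] 0.06634268869169647 -0.25086860001515654
L [0.44891283 0.08572682] 0.06661270982270667 -0.3003297128121907
R w41 [0.45079905 0.08608752] 0.060778236183210904 1.2691722226000117
```

View pics/w41a.png

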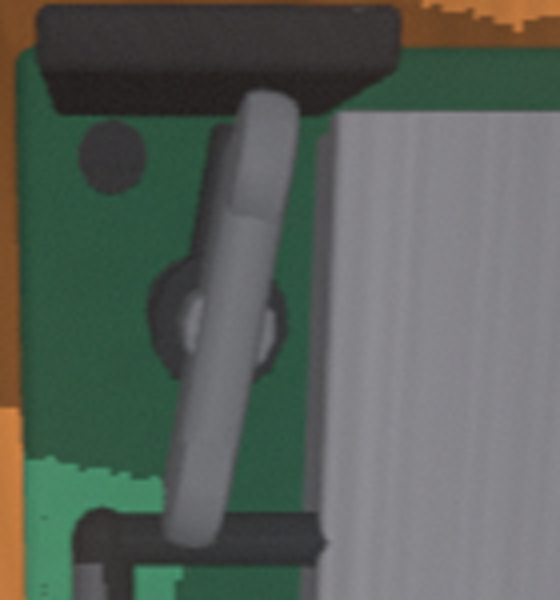

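Call:
jog_arm --pt "0.72 1 2.5 0 -0.08" --pt "0.72 2 5 0 -0.15" --pt "0.72 2.7 6.4 0 -0.15" --pt "0.72 2.8 6.5 -1 -0.15" --pt "0.72 2.8 6.5 -1 -0.15"

```text
t: 39.83
position: [0.4478, 0.0864, 0.164]
tool_rot: [0.7, -0.699, 0.104, -0.105]
force: [0.1, -0.1, -0.8]
opening: 0.0257
```

Call:
jog_arm --pt "0.72 0 0 0 0" --pt "0.72 0 0 0 0"

```text
t: 40.0
position: [0.4462, 0.0857, 0.1621]
tool_rot: [-0.699, 0.699, -0.105, 0.104]
force: [0.2, -0.1, -0.0]
opening: 0.0257
```

Run:
```python
from h import *
st();s=snap('wrist','w42');save(s,'w42');st()
```

```text
t 40.0 p [0.4462 0.0857 0.1621] jawyaw -0.297 op 0.0257 F [ 0.2 -0.1 -0. ] j [-0.08 -0.09  2.   -0.    1.23  0.22] ydown [-0.001 -0.    -1.   ]
t 40.05 p [0.4468 0.0857 0.1629] jawyaw -0.298 op 0.0257 F [-0.4 -0.  -0. ] j [-0.08 -0.09  2.    0.    1.23  0.22] ydown [ 0. -0. -1.]
```

View pics/w42.png

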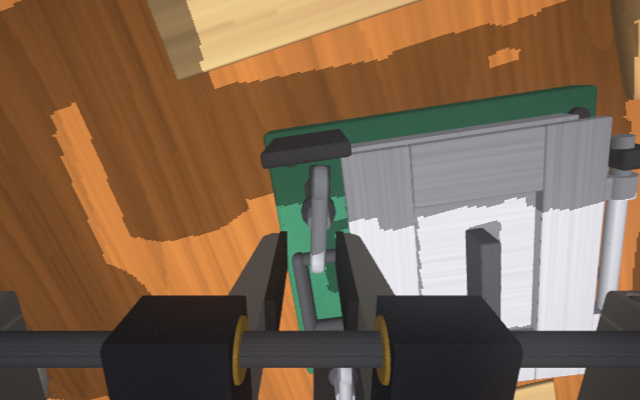

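Run:
```python
from h import *
s=load('w42')
p=plane(s,[(321,168),(317,270)],.113)[:,:2];d=p[0]-p[1];print(p,p.mean(0),np.linalg.norm(d),np.arctan2(d[1],d[0]))
print(proj(s,[[.4510,.0861,.113],[.4508,.0861,.10]]))
w=load('w41');print(tri([s,w],[(319,219),(337.5,110)]))
print(tri([s,w],[(321,168),(346,60)]),tri([s,w],[(317,270),(329,160)]))
```

```text
[[0.46248704 0.11996095]
 [0.440841   0.05644108]] [0.45166402 0.08820102] 0.06710681316590397 1.2423625529076674
[[318.85913898 224.62012305]
 [318.1634609  217.367322  ]]
(array([0.45161897, 0.08684749, 0.10564176]), [np.float64(0.00014218747233326904), np.float64(0.00014218747233319705)])
(array([0.4618648 , 0.11623364, 0.09579662]), [np.float64(1.9399160527988405e-05), np.float64(1.9399160528014694e-05)]) (array([0.44144775, 0.05773161, 0.11568169]), [np.float64(0.00025533189486274627), np.float64(0.0002553318948626826)])
```

Call:
jog_arm --pt "0.72 0.43 0.07 -1.5 -0.01" --pt "0.72 0.43 0.07 -3 -0.01" --pt "0.72 0.43 0.07 -4.5 -0.01" --pt "0.72 0.43 0.07 -5.3 -0.01" --pt "0.72 0.43 0.07 -5.4 -0.01"

```text
t: 40.47
position: [0.4504, 0.0858, 0.1077]
tool_rot: [-0.699, 0.699, -0.109, 0.108]
force: [0.1, 0.4, 0.1]
opening: 0.0255
```

Run:
```python
from h import *
st();s=snap('wrist','w43');save(s,'w43');st()
```

```text
t 40.47 p [0.4504 0.0858 0.1077] jawyaw -0.308 op 0.0255 F [0.1 0.4 0.1] j [-0.08 -0.    2.03 -0.    1.11  0.23] ydown [-0.001 -0.    -1.   ]
t 40.52 p [0.4507 0.0859 0.1084] jawyaw -0.308 op 0.0261 F [-0.6  0.1  0.4] j [-0.08 -0.    2.03 -0.    1.11  0.23] ydown [-0.001 -0.    -1.   ]
```

View pics/w43.png

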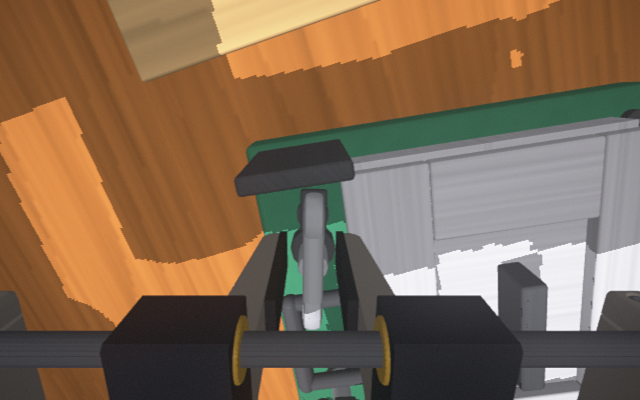

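Call:
jog_arm --pt "1 0 0 0 0" --pt "1 0 0 0 0" --pt "1 0 0 0 0" --pt "1 0 0 0 0" --grip_force 35

```text
t: 40.85
position: [0.4513, 0.0859, 0.1094]
tool_rot: [-0.699, 0.699, -0.108, 0.109]
force: [-0.7, -0.2, 3.4]
opening: 0.0101
```

Run:
```python
from h import *
st()
```

```text
t 40.85 p [0.4513 0.0859 0.1094] jawyaw -0.308 op 0.0101 F [-0.7 -0.2  3.4] j [-0.08 -0.    2.03 -0.    1.11  0.23] ydown [ 0.001 -0.    -1.   ]
```

Call:
jog_arm --pt "1 0 0 0 -0.1" --pt "1 0 0 0 -0.2" --pt "1 0 0 0 -0.3" --pt "1 0 0 0 -0.4" --pt "1 0 0 0 -0.5"

```text
t: 41.27
position: [0.4513, 0.0858, 0.1094]
tool_rot: [-0.649, 0.65, -0.279, 0.28]
force: [0.9, -0.4, -1.4]
opening: 0.0096
```

Run:
```python
from h import *
st();print(manip.sense()['ft_torque'])
```

```text
t 41.27 p [0.4513 0.0858 0.1094] jawyaw -0.813 op 0.0096 F [ 0.9 -0.4 -1.4] j [-0.08 -0.    2.03 -0.    1.11  0.74] ydown [ 0.001 -0.001 -1.   ]
[-0.18643224  0.04879224  0.15281151]
```

Call:
jog_arm --pt "1 0 0 0 -0.1" --pt "1 0 0 0 -0.2" --pt "1 0 0 0 -0.3" --pt "1 0 0 0 -0.4" --pt "1 0 0 0 -0.5"

```text
t: 41.68
position: [0.4514, 0.0857, 0.1094]
tool_rot: [-0.559, 0.56, -0.432, 0.433]
force: [0.4, -0.7, -2.3]
opening: 0.0097
```

Call:
jog_arm --pt "1 0 0 0 -0.1" --pt "1 0 0 0 -0.2" --pt "1 0 0 0 -0.3" --pt "1 0 0 0 -0.38" --pt "1 0 0 0 -0.4"

```text
t: 42.1
position: [0.4514, 0.0856, 0.1094]
tool_rot: [-0.461, 0.462, -0.535, 0.536]
force: [0.5, -0.5, -1.7]
opening: 0.0099
```

Run:
```python
from h import *
st();print(manip.sense()['ft_torque'])
s=snap('wrist','w44')
```

```text
t 42.1 p [0.4514 0.0856 0.1094] jawyaw -1.719 op 0.0099 F [ 0.5 -0.5 -1.7] j [-0.08 -0.    2.03 -0.    1.11  1.65] ydown [ 0.    -0.002 -1.   ]
[-0.09998275  0.01447355  0.11871601]
```

View pics/w44.png

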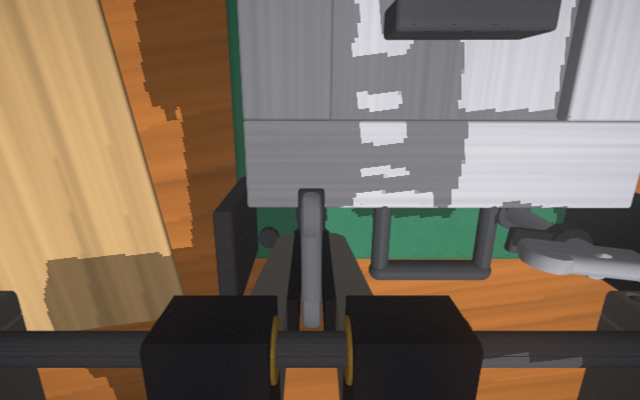

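Call:
jog_arm --pt "1 0 0 0 -0.03" --pt "1 0 0 0 -0.03" --pt "0.74 0 0 0 -0.03" --pt "0.74 0 0 0 -0.03" --pt "0.74 0 0 0 -0.03"

```text
t: 42.57
position: [0.4514, 0.0856, 0.1095]
tool_rot: [-0.454, 0.455, -0.541, 0.543]
force: [0.1, 0.1, -0.8]
opening: 0.0235
```

Call:
jog_arm --pt "0.74 0 0 1.5 0" --pt "0.74 0 0 4 0" --pt "0.74 0 0 7 0.1" --pt "0.74 0 0 9 0.2" --pt "0.74 0 0 9.3 0.3"

```text
t: 42.98
position: [0.4539, 0.0856, 0.2071]
tool_rot: [0.533, -0.53, 0.464, -0.469]
force: [0.6, 0.8, 0.2]
opening: 0.0241
```

Run:
```python
from h import *
st();s=snap('wrist','w45');save(s,'w45');st()
```

```text
t 42.98 p [0.4539 0.0856 0.2071] jawyaw -1.441 op 0.0241 F [0.6 0.8 0.2] j [-0.08 -0.13  1.94 -0.    1.32  1.37] ydown [ 0.009 -0.002 -1.   ]
t 43.03 p [0.4533 0.0856 0.2059] jawyaw -1.437 op 0.0239 F [ 0.2 -0.2  0.2] j [-0.08 -0.13  1.94 -0.    1.32  1.36] ydown [ 0.007 -0.002 -1.   ]
```

View pics/w45.png

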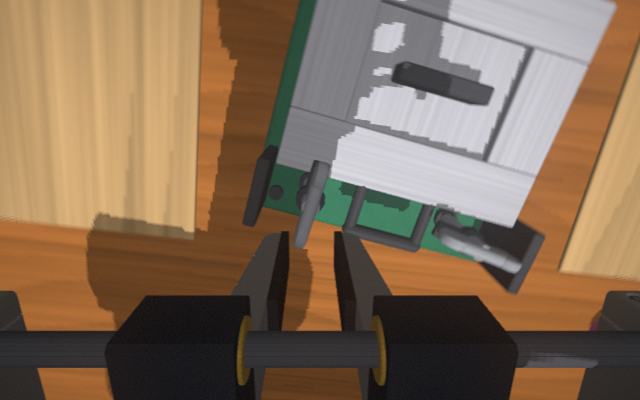

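Call:
jog_arm --pt "0.72 -0.4 -2 0 0.12" --pt "0.72 -0.9 -5 0 0.24" --pt "0.72 -1.4 -8 0 0.36" --pt "0.72 -1.8 -11 0 0.48" --pt "0.72 -2.1 -12.8 0 0.6"

```text
t: 43.45
position: [0.4316, -0.044, 0.2053]
tool_rot: [0.645, -0.642, 0.29, -0.294]
force: [0.2, 1.1, -0.4]
opening: 0.0257
```

Call:
jog_arm --pt "0.72 -0.1 -0.6 -1 0.12" --pt "0.72 -0.2 -1 -2 0.24" --pt "0.72 -0.2 -1 -3 0.36" --pt "0.72 -0.2 -1 -4 0.48" --pt "0.72 -0.2 -1 -4.5 0.59"

```text
t: 43.87
position: [0.4284, -0.0537, 0.1583]
tool_rot: [0.703, -0.699, 0.091, -0.091]
force: [0.0, 0.3, -0.1]
opening: 0.0258
```

Call:
jog_arm --pt "0.72 0 0 0 0" --pt "0.72 0 0 0 0"

```text
t: 44.03
position: [0.4276, -0.0533, 0.1573]
tool_rot: [0.704, -0.699, 0.093, -0.092]
force: [0.3, 0.6, -0.6]
opening: 0.0261
```

Run:
```python
from h import *
s=load('w45');p=plane(s,[(324,163),(300,245)],.112)[:,:2];d=p[0]-p[1];print('left wing',p.mean(0),np.linalg.norm(d),'clamp',-.149+np.pi/2-np.arctan2(d[1],d[0])-0+0, 'ang',np.arctan2(d[1],d[0]))
st();s=snap('wrist','w46');save(s,'w46');st()
```

```text
left wing [0.4534721  0.08506434] 0.0667795386540358 clamp 1.5643254403302058 ang -0.14252911353530923
t 44.03 p [ 0.4276 -0.0533  0.1573] jawyaw -0.262 op 0.0261 F [ 0.3  0.6 -0.6] j [-0.41 -0.15  2.06  0.01  1.23 -0.15] ydown [-0.001  0.007 -1.   ]
t 44.08 p [ 0.4281 -0.0535  0.1579] jawyaw -0.262 op 0.0255 F [ 0.4  0.9 -0.6] j [-0.41 -0.15  2.06  0.01  1.23 -0.15] ydown [ 0.     0.007 -1.   ]
```

View pics/w46.png

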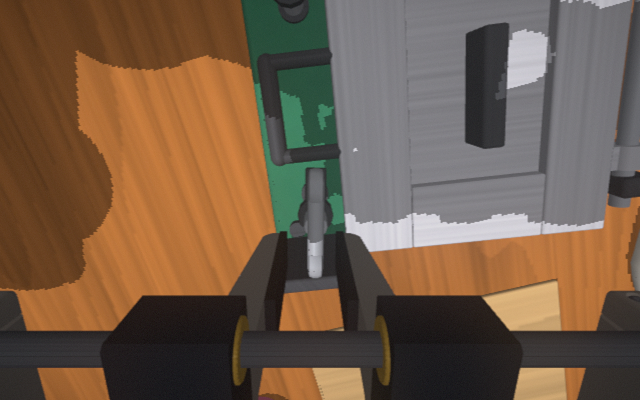

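Run:
```python
from h import *
s=load('w46');p=plane(s,[(316,171),(315,275)],.113)[:,:2];d=p[0]-p[1];print(p.mean(0),np.linalg.norm(d),np.arctan2(d[1],d[0])-np.pi/2)
st()
```

```text
[ 0.43062221 -0.0504888 ] 0.06702955633331269 -0.2684565579901166
t 44.08 p [ 0.4281 -0.0535  0.1579] jawyaw -0.262 op 0.0255 F [ 0.4  0.9 -0.6] j [-0.41 -0.15  2.06  0.01  1.23 -0.15] ydown [ 0.     0.007 -1.   ]
```

Call:
jog_arm --pt "0.72 0.25 0.13 -1.5 0" --pt "0.72 0.25 0.13 -3 0" --pt "0.72 0.25 0.13 -4.3 0" --pt "0.72 0.25 0.13 -4.9 0" --pt "0.72 0.25 0.13 -4.9 0"

```text
t: 44.5
position: [0.4298, -0.0519, 0.108]
tool_rot: [0.704, -0.698, 0.094, -0.092]
force: [0.7, 0.3, -0.2]
opening: 0.0257
```

Run:
```python
from h import *
st();s=snap('wrist','w47');save(s,'w47');st()
```

```text
t 44.5 p [ 0.4298 -0.0519  0.108 ] jawyaw -0.264 op 0.0257 F [ 0.7  0.3 -0.2] j [-0.41 -0.07  2.1   0.01  1.12 -0.14] ydown [-0.002  0.008 -1.   ]
t 44.55 p [ 0.4305 -0.0521  0.1089] jawyaw -0.263 op 0.0258 F [0.3 0.4 0.2] j [-0.41 -0.07  2.1   0.01  1.12 -0.14] ydown [-0.001  0.007 -1.   ]
```

View pics/w47.png

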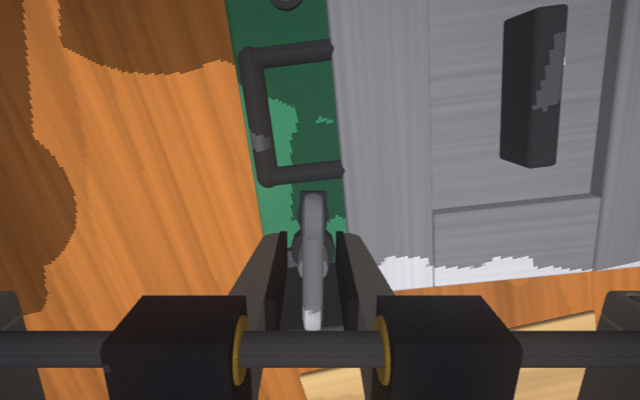

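Call:
jog_arm --pt "1 0 0 0 0" --pt "1 0 0 0 0" --pt "1 0 0 0 0" --pt "1 0 0 0 0"

```text
t: 44.88
position: [0.4305, -0.0522, 0.1098]
tool_rot: [0.703, -0.699, 0.093, -0.092]
force: [-3.9, 1.5, 5.5]
opening: 0.0098
```

Call:
jog_arm --pt "1 0 0 0 -0.1" --pt "1 0 0 0 -0.2" --pt "1 0 0 0 -0.3" --pt "1 0 0 0 -0.4" --pt "1 0 0 0 -0.5"

```text
t: 45.3
position: [0.4307, -0.0524, 0.1099]
tool_rot: [0.658, -0.653, 0.265, -0.265]
force: [1.1, -1.3, -2.1]
opening: 0.0098
```

Call:
jog_arm --pt "1 0 0 0 -0.1" --pt "1 0 0 0 -0.2" --pt "1 0 0 0 -0.3" --pt "1 0 0 0 -0.4" --pt "1 0 0 0 -0.5"

```text
t: 45.72
position: [0.4309, -0.0527, 0.1099]
tool_rot: [0.571, -0.567, 0.419, -0.422]
force: [-0.0, -1.2, -1.9]
opening: 0.0095
```

Run:
```python
from h import *
st();print(manip.sense()['ft_torque'])
```

```text
t 45.72 p [ 0.4309 -0.0527  0.1099] jawyaw -1.273 op 0.0095 F [-0.  -1.2 -1.9] j [-0.4  -0.08  2.1   0.01  1.11  0.87] ydown [ 0.007  0.002 -1.   ]
[-0.24631924  0.08421169  0.13409981]
```

Remaining −0.48 rad.

Call:
jog_arm --pt "1 0 0 0 -0.1" --pt "1 0 0 0 -0.2" --pt "1 0 0 0 -0.3" --pt "1 0 0 0 -0.4" --pt "1 0 0 0 -0.44"

```text
t: 46.13
position: [0.4309, -0.0529, 0.1099]
tool_rot: [-0.464, 0.46, -0.533, 0.537]
force: [0.8, -1.1, -2.2]
opening: 0.0096
```

Call:
jog_arm --pt "1 0 0 0 -0.03" --pt "1 0 0 0 -0.03" --pt "0.74 0 0 0 -0.03" --pt "0.74 0 0 0 -0.03" --pt "0.74 0 0 0 -0.03"

```text
t: 46.55
position: [0.4312, -0.053, 0.1102]
tool_rot: [-0.456, 0.452, -0.54, 0.544]
force: [-0.2, 1.1, 0.4]
opening: 0.0237
```

Run:
```python
from h import *
st()
```

```text
t 46.55 p [ 0.4312 -0.053   0.1102] jawyaw -1.747 op 0.0237 F [-0.2  1.1  0.4] j [-0.4  -0.08  2.1   0.    1.11  1.34] ydown [ 0.008 -0.002 -1.   ]
```

Call:
jog_arm --pt "0.74 0 0 1.5 0" --pt "0.74 0 0 4 0" --pt "0.74 0 0 8 0" --pt "0.74 0 0 12 0" --pt "0.74 -0.5 0 15 0"

```text
t: 46.97
position: [0.4271, -0.0533, 0.2637]
tool_rot: [-0.457, 0.452, -0.538, 0.545]
force: [0.6, 0.0, 1.5]
opening: 0.0242
```

Call:
jog_arm --pt "0.74 -1 -3 1 0" --pt "0.74 -2 -6 2 0" --pt "0.74 -2 -8 2 0" --pt "0.74 -2 -8 2 0" --pt "0.74 -2 -8 2 0"

```text
t: 47.38
position: [0.407, -0.1336, 0.2837]
tool_rot: [-0.456, 0.451, -0.539, 0.546]
force: [0.9, 0.5, -0.2]
opening: 0.0238
```

Run:
```python
from h import *
st();s=snap('wrist','w48');save(s,'w48');st()
s=snap('scene','s48');s=snap('top','t48')
im=cv2.imread('pics/s48.png');cv2.imwrite('pics/s48a.png',cv2.resize(im[140:310,170:490],None,fx=2.4,fy=2.4,interpolation=2))
```

```text
t 47.38 p [ 0.407  -0.1336  0.2837] jawyaw -1.748 op 0.0238 F [ 0.9  0.5 -0.2] j [-0.6  -0.28  1.92  0.    1.49  1.14] ydown [ 0.012 -0.003 -1.   ]
t 47.43 p [ 0.4071 -0.1328  0.2834] jawyaw -1.747 op 0.0242 F [-0.7  0.5  0.4] j [-0.6  -0.28  1.92  0.    1.49  1.14] ydown [ 0.011 -0.002 -1.   ]
```

View pics/w48.png

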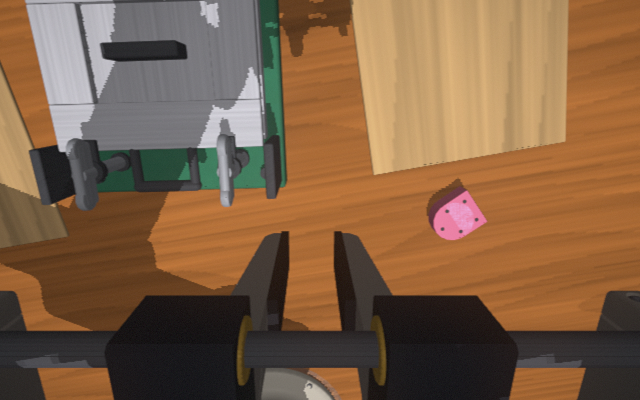

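View pics/s48a.png

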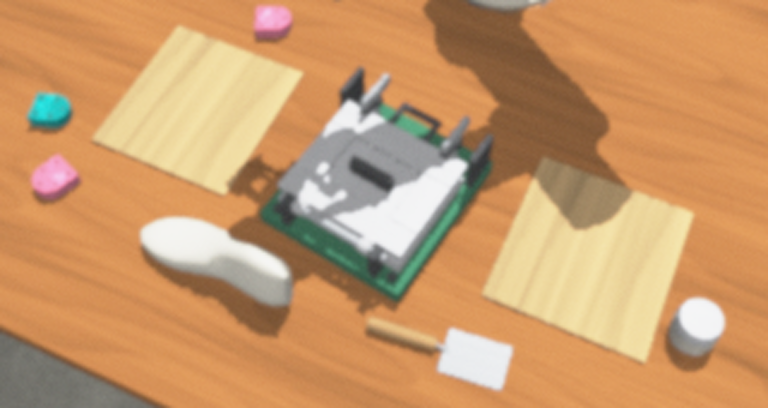

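Run:
```python
from h import *
s=load('w48')
for n,e in [('R',[(225,137),(228,204)]),('L',[(76,143),(88,208)])]:
    p=plane(s,e,.112)[:,:2];d=p[0]-p[1];print(n,p.mean(0),np.linalg.norm(d),'clamp',np.pi/2-(np.arctan2(d[1],d[0])+.149))
p=plane(s,[(57,150),(263,142)],.081)[:,:2];print(p,np.linalg.norm(p[0]-p[1])); st()
f=lambda x,y:[.5514+np.cos(.149)*x+np.sin(.149)*y,.0002-np.sin(.149)*x+np.cos(.149)*y,.081]
print(f(-.092,.105),f(-.092,-.105))
```

```text
R [ 0.4305022  -0.05598041] 0.06508574838660451 clamp 1.622927383328635
L [0.45029838 0.0809747 ] 0.06361280867287997 clamp 1.6006692429111689
[[ 0.47794127  0.1183438 ]
 [ 0.44846109 -0.09125119]] 0.2116580749115129
t 47.53 p [ 0.4071 -0.1322  0.2832] jawyaw -1.745 op 0.0239 F [0.  0.9 0.1] j [-0.6  -0.28  1.92  0.    1.49  1.14] ydown [ 0.011 -0.002 -1.   ]
[np.float64(0.47600653312580055), np.float64(0.11769393666351037), 0.081] [np.float64(0.44483218288910686), np.float64(-0.08997926788469308), 0.081]
```

Both clamps read about 1.57–1.6 rad, the frame's front edge is where it should be, and the robot is clear of everything, so I'm handing in.

Run:
```python
from cell import manip
print(manip.job_done())
```

```text
the job is handed in; nothing more can be done
None
```

The job is done and handed in at about 47.5 s of the 210 s allowed; the simulator reports no verdict, so what follows rests on my own checks.

I opened the frame to about 1.68 rad and laid the three black blanks on the board into the front left, front right and rear right recesses. I then lowered the upper half over the pins, closed the frame while holding its handle, and turned both clamp screws home.

**Last checks:**
- **Blanks:** all three were within 1 mm of their recess centres, round end to the hinge, before the upper half went on. They cannot be seen since.
- **Upper half:** its ear holes measured 167.8 mm apart at z 70 mm (168 given), with a pin showing through each, so it sits flush.
- **Frame:** the front edge measured within about 4 mm of its closed position in the last wrist view. I did not measure the angle itself after closing.
- **Clamps:** the left read about 1.56 and then 1.60 rad, the right about 1.62 rad. The stop is at 1.6, so these are good to a few hundredths.
- **Bystanders:** the tin, scraper and shoe last looked undisturbed by eye. I did not measure them.

**What disagreed or went less well:**
- The top camera put the mould about 3–4 mm from where the wrist camera did, so I used the wrist readings.
- The tool drifted up to about 3° off vertical while I placed the blanks; I corrected it before lifting the upper half.
- Pressing the frame onto its stop briefly gave about 43 N up at the wrist through the fingers on the handle. That is under the 120 N wrist limit, and I saw no contact by the gripper's body.

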